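# Load the lid-knob jig and give it a seating stroke

## Task

Get the knob jig ready: hang the flat nest plate over both pins so that it lies flat on the bar, stand every loose lid knob stem-down in a pocket of it, then put the hold-down bridge over the same pins so that both its legs sit flat on the nest plate, with the knobs underneath. Then give the seating stroke: press the palm plunger of the air valve fully down to its stop and let it come back up. Last, lift the bridge off again and stand it on its legs on the bare worktop to the right of the jig, well clear of it, leaving the nest plate and knobs seated; do not disturb the grease tin, the rivet set and the black marker.

Things in the scene. Friction and masses are not known exactly. Their poses are not given: they have to be found in the camera images.
- jig: Fixed grey jig: a bar 230 mm long (along its x), 44 mm wide (y) and 20 mm high, with 8 mm high bolted flanges out to 143 mm from the middle at each end. Two upright steel pins, 10 mm in diameter, stand at x = -90 and +90 mm and rise 56 mm above the bar's top (to 76 mm above the worktop); their last 10 mm taper to 4 mm. Origin at the middle of its underside, z up; its x points roughly to the robot's left.
- jig_seat (a point): Middle of the bar's top face, 20 mm up: the nest plate's origin belongs here.
- jig_bridge_seat (a point): 10 mm above jig_seat: where the bridge's origin is when it sits on the nest plate.
- pin_a (a point): Tip of the pin at the jig's x = -90 mm.
- pin_b (a point): Tip of the pin at the jig's x = +90 mm.
- nest: Loose flat grey plate, 210 mm long (x), 50 mm wide (y), 10 mm thick, 0.3 kg. Through holes: two of 13 mm at x = -90 and +90 mm for the pins, and three pockets of 29 mm at x = -46, 0 and +46 mm for the knobs' stems. Origin at the centre of its underside, z up; it fits either way round. It lies flat on the worktop at the start and can be held across its 50 mm width at mid-length. Seated, its edges overhang the bar by 3 mm a side, with free space beside and below them.
- pocket_0 (a point): Centre of the pocket at the nest plate's x = -46 mm, level with its underside (where the origin of a loaded knob lies: the knob stands on the bar through the pocket).
- pocket_1 (a point): The same for the middle pocket.
- pocket_2 (a point): The same for the pocket at x = +46 mm.
- bridge: Loose aluminium bridge, 0.4 kg: span 210 (x) x 50 (y) x 8 mm, 24 to 32 mm up, on two end legs 28 mm long, 24 mm high. 13 mm holes go down through span and legs at x = -90 and +90 mm. Origin midway between the legs' undersides, z up; fits either way round. Starts on its legs right of the jig, near (0.51, -0.41), where the worktop stays free; hold it across its width at mid-length. Clears seated knobs by 2 mm.
- knob_1: Black lid knob: stem 24 mm across and 12 mm high, above it a round head 41 mm across from 12 to 32 mm up; 30 g. It stands on its stem; origin at the centre of the stem's underside, z up the stem. It may be absent (None).
- knob_2: Black lid knob: stem 24 mm across and 12 mm high, above it a round head 41 mm across from 12 to 32 mm up; 30 g. It stands on its stem; origin at the centre of the stem's underside, z up the stem. It may be absent (None).
- knob_3: Black lid knob: stem 24 mm across and 12 mm high, above it a round head 41 mm across from 12 to 32 mm up; 30 g. It stands on its stem; origin at the centre of the stem's underside, z up the stem. It may be absent (None).
- valve: Fixed grey valve block, 56 x 56 x 40 mm on an 80 mm long foot, with the palm plunger on top. Origin at the centre of its underside.
- plunger_top (a point): Top centre of the plunger's round black head, 34 mm across, 79 mm above the worktop when up.
- plunger (a joint): Plunger travel in m: 0 up, 0.015 at its stop; it moves straight down against a spring (about 3 N at first, 9.5 N at the stop) and springs back.
- grease_tin: Round tin 72 mm across, 38 mm high, with a red lid; a bystander, stands behind the jig.
- rivet_set: Stepped steel rivet set, 24 mm across, 66 mm high, standing upright; a bystander, behind the jig.
- marker: Black marker pen, 16 mm thick, 138 mm long, lying flat to the right behind the jig; a bystander.
There are look-alikes about, which are no part of the job. What is shaped like the knob_2 but brown or green is not meant.

How it is judged (in metres and radians):
On the way, in this order (a step that is already met when the one before it is completed fails the run):
1. the nest plate lies flat on the bar with both pins through its holes (distance between nest and jig_seat below 0.004 m and angle between the x axis of nest and the x axis of jig, either way round below 0.03 rad and angle between nest's own z axis and vertical below 0.03 rad), for 0.2 s.
2. every knob present stands stem-down in a pocket of the seated nest plate (all of step 1 and (distance between knob_1 and pocket_0 below 0.006 m or distance between knob_1 and pocket_1 below 0.006 m or distance between knob_1 and pocket_2 below 0.006 m) and angle between each of knob_1, knob_2, knob_3's own z axis and vertical below 0.12 rad and (distance between knob_2 and pocket_0 below 0.006 m or distance between knob_2 and pocket_1 below 0.006 m or distance between knob_2 and pocket_2 below 0.006 m) and (distance between knob_3 and pocket_0 below 0.006 m or distance between knob_3 and pocket_1 below 0.006 m or distance between knob_3 and pocket_2 below 0.006 m)), for 0.2 s.
3. the bridge sits on the nest plate over both pins, with the knobs in their pockets under it (all of step 2 and distance between bridge and jig_bridge_seat below 0.004 m and angle between the x axis of bridge and the x axis of jig, either way round below 0.03 rad and angle between bridge's own z axis and vertical below 0.03 rad), for 0.2 s.
4. the plunger is pressed down to its stop with the jig fully loaded (all of step 3 and value of joint plunger above 0.0135 m), for 0.1 s.
At the end, for the whole second after the job is handed in: After the plunger stroke: nest plate within 4 mm of its seat, flat and in line; every knob present upright within 6 mm of its seat in a pocket; plunger up (under 3 mm); bridge flat on its legs on the worktop, centre over 150 mm to the right of the jig's centre; all at rest (all of step 2 and height (world z) of bridge below 0.004 m and angle between bridge's own z axis and vertical below 0.04 rad and horizontal distance between bridge and jig above 0.18 m and x of bridge in the frame of jig below -0.15 m and value of joint plunger below 0.003 m and linear speed of each of nest, bridge, knob_1, knob_2, knob_3 below 0.02 m/s); the robot touches nothing.
It fails at once if the grease tin is pushed more than 30 mm from its place (distance of grease_tin from where it was at the start of the episode above 0.03 m).
It fails at once if the rivet set is pushed more than 30 mm from its place (distance of rivet_set from where it was at the start of the episode above 0.03 m).
It fails at once if the black marker is pushed more than 30 mm from its place (distance of marker from where it was at the start of the episode above 0.03 m).
Of knob_1, knob_2, knob_3 only 2 to 3 are there at a start; the rules pass over those that are not, and their reading is None.
At some moment in a run one of bridge may be knocked a few centimetres aside while the robot is not near it.
It also fails if it takes over 200 s, if anything falls off the work surface, if the arm or the gripper's body presses on something with over 40 N, if the wrist force passes 120 N, or if a joint passes its speed limit or range.

## Robot

A 6-joint arm with a two-finger parallel gripper is mounted at the origin on a cart in front of the work surface, level with it; the furniture and walls round the work are solid. World frame = base frame: x ahead of the robot, y to its left, z up, the work surface at z = 0. Lengths are in mm, angles in rad, forces in N, time in s.
With the tool pointing down it reaches from about 350 to 875 mm from the base axis. Payload 4.2 kg.
Tool frame: the origin (TCP) lies midway between the tips of the shut fingers; the grasp point (between the pads) lies 19 mm behind it (arm.grip_point_offset is the z of the grasp point in the tool frame, in mm); z points along the fingers, x is the direction in which the jaws open and shut, and the axes are right-handed (so a half turn about z gives the same grasp; the last joint's range is limited). The gripper opens to 85 mm and grips with 20 to 120 N. Pads are 22 mm wide; open, the fingers measure 114 mm over their backs; the gripper's body (76 mm by 85 mm) begins 54 mm behind the grasp point. The pads swing forward as they close: fully open they stand 13 mm farther back than shut.
Start: joints at [1.552, 0.385, 0.008, 0, -1.194, -0.259], TCP at [171.368, 601.026, 231.312] pointing down, gripper open.
Joint ranges: [-3.14, 3.14], [-1.21, 2.06], [-1.07, 1.41], [-3.16, 2.05], [-2.99, -0.16], [-3.1, 3.1]. Speed limits (rad/s): [2.79, 2.79, 3.14, 3.14, 3.14, 3.14].

## Interface

Orientations are given as a unit quaternion [x, y, z, w].
In Python, from bench import arm gives the robot as it stands.
- The arm moves only by the shell command python3 -m jog 'ROWS'. ROWS is JSON, a list of rows, each an object of numbers: "hand": the finger opening in mm, from 0 to 85.4; "dx", "dy", "dz": the shift along the tool's x, y, z in mm; "rx", "ry", "rz": the turn, a rotation vector about the tool's x, y, z in rad. A call has 1 to 5 rows; each row shifts and turns the commanded pose from where the row before left it, along the tool's axes as they then stand; what a row does not reach is not made up. A row lasts 1/12 s, in which the tool goes at most 41.7 mm and 7.16 degrees, less where a joint would pass 70% of its speed; a pose out of reach is approached as far as the arm can. A call with a gripper value outside its range is refused whole. The fingers move at their own pace and stop on an object; the grip force is fixed at half the most. Time passes only in rows, so rows that do not move let the fingers close. It gives the time, the measured TCP pose, the force and the opening at its end, in the units of the state.
- arm.read_state(): the state, without advancing time (a new reading comes with each control period).
- arm.get_image(name): name is "scene" or "top" or "wrist"; returns a dict with "img" (384x512x3 uint8, red, green, blue), "depth" (384x512 float32, mm along the optical axis (not along the pixel's ray), 0 where there is no reading), "intrinsics" (3x3 intrinsics, pixels), "R" (3x3) and "t" (3): a world point X has camera coordinates R X + t; the wrist camera has in their place "T_tool_cam" (4x4, takes a point from camera to tool coordinates, whose origin is the TCP and whose axes are the tool frame's). Camera axes: x right, y down, z forward; pixel columns grow to the right and rows downward; lengths in mm; the calibration is good to about 2 mm. A picture is of the moment at which its call begins: read the wrist's pose just before it.
- arm.job_done(): hands the job in, once; it reports no verdict.
The state is a dict: "clock": time; "joints": joint angles; "joint_vel": joint speeds; "joint_efforts": joint torques, N m; "position": TCP position; "ee_rot": TCP orientation; "contact_force": force on the tool from outside, world axes, zero at the start; "wrist_torque": the same for the moment, N m; "gripper_width": finger opening in mm.
Only numpy, scipy, OpenCV 4.12 (cv2) and the standard library are available. Lean on these libraries where they do the work, as an engineer would, in place of code of your own. Each camera call takes 0.05 s, during which the arm holds its last target.

## Working session

There is one attempt and no reset: what is moved stays moved. The work goes in short steps, Python scripts to look and compute and a shell command to move; the robot and the scene stay as the last step left them, time stands still between calls to the robot, and variables do not carry over. Pictures are saved under pics/ and viewed, and the job is handed in when it is done.

```bash
ls; mkdir -p pics; cat > h.py <<'E'
import numpy as np, cv2
from bench import arm
from scipy.spatial.transform import Rotation as Rn
def pose():
    s=arm.read_state(); return s
def grab(name):
    s=arm.read_state(); d=arm.get_image(name)
    if name=='wrist':
        T=np.array(d['T_tool_cam']); Rt=Rn.from_quat(s['ee_rot']).as_matrix(); p=np.array(s['position'])
        Rc=Rt@T[:3,:3]; tc=Rt@T[:3,3]+p
        d['Rwc']=Rc; d['twc']=tc
    else:
        R=np.array(d['R']); d['Rwc']=R.T; d['twc']=-R.T@np.array(d['t'])
    return d
def world(d):
    K=np.array(d['intrinsics']); z=d['depth']
    v,u=np.mgrid[:z.shape[0],:z.shape[1]]
    P=np.stack([(u-K[0,2])/K[0,0]*z,(v-K[1,2])/K[1,1]*z,z],-1)
    W=P@d['Rwc'].T+d['twc']; W[z<=0]=np.nan
    return W
def save(d,fn,up=1.5,crop=None):
    im=d['img'][...,::-1]
    if crop: u0,v0,u1,v1=crop; im=im[v0:v1,u0:u1]
    cv2.imwrite('pics/'+fn,cv2.resize(im,None,fx=up,fy=up,interpolation=cv2.INTER_CUBIC))
E
python3 - <<'E'
from h import *
print(arm.read_state(), arm.grip_point_offset)
for n in ('scene','top'):
    d=grab(n); save(d,n+'0.png'); print(n,d['twc'],d['intrinsics'])
    np.savez('/tmp/%s0.npz'%n,**d)
E
```

```text
pics
{'clock': 0.0, 'joints': array([ 1.55161102e+00,  3.85558600e-01,  6.67577127e-03, -5.17515361e-04,
       -1.19399747e+00, -2.58597224e-01]), 'joint_vel': array([ 0.00083412, -0.00228769, -0.00182389,  0.00062198,  0.00059344,
        0.00090753]), 'joint_efforts': array([ 1.56611291e-04, -3.92290020e+01,  1.88393390e+01,  4.18633461e+00,
       -4.62568642e-03,  5.26199585e-06]), 'position': array([171.20841709, 600.50611869, 230.23714274]), 'ee_rot': array([-6.02325375e-01,  7.98249960e-01, -6.70971753e-04, -8.32688088e-04]), 'contact_force': array([0.60422268, 0.18794236, 0.54326497]), 'wrist_torque': array([ 0.0323698 ,  0.00673218, -0.00918129]), 'gripper_width': 85.1932703773226} -18.700000000000003
scene [ -36.6368262  -380.83886248  949.70859549] [[402.80411781   0.         253.57698985]
 [  0.         402.80411781 185.6279781 ]
 [  0.           0.           1.        ]]
top [ 285.10673284  -58.61384563 1362.26969646] [[461.37567334   0.         254.23215671]
 [  0.         461.37567334 187.24807104]
 [  0.           0.           1.        ]]
```

View pics/top0.png

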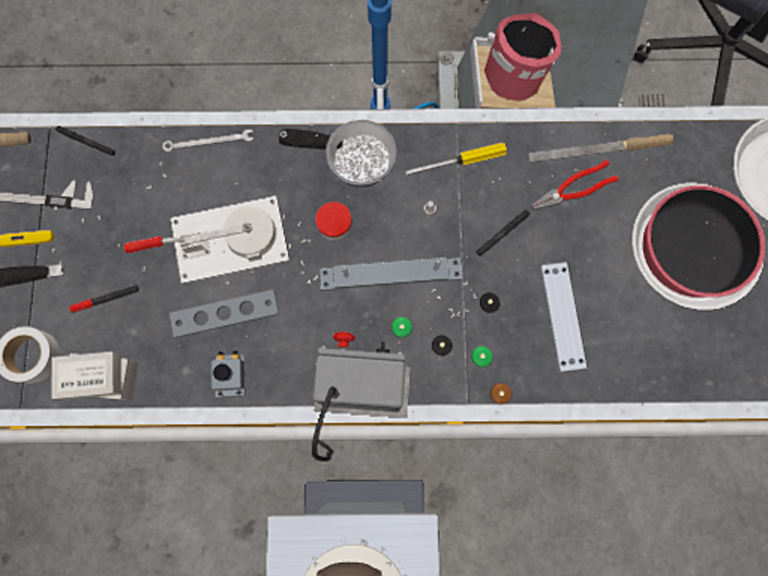

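View pics/scene0.png

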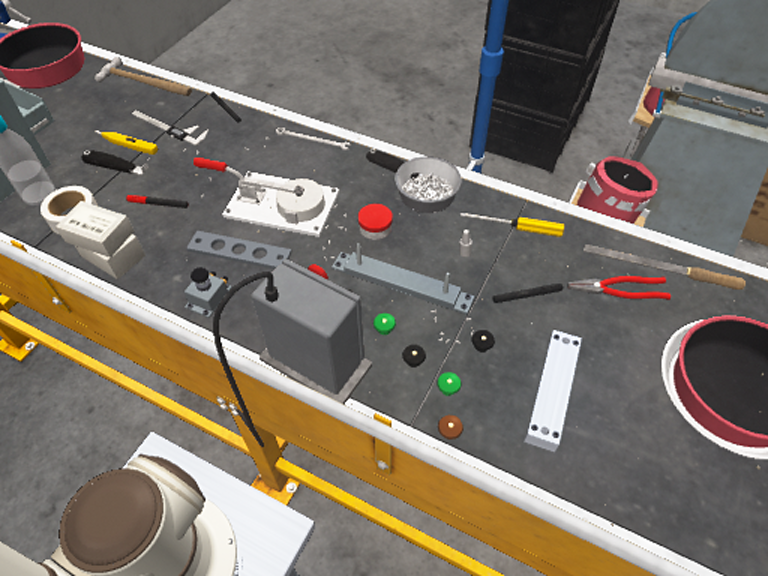

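```bash
python3 - <<'E'
from h import *
d=dict(np.load('/tmp/top0.npz')); W=world(d)
pts={'blackA':(442,345),'blackB':(490,301),'greenA':(401,326),'greenB':(482,356),'brown':(501,393),'plunger':(222,372),'nest':(210,318),'bridgetop':(554,275),'bridgemid':(564,316),'box':(360,380),'boxred':(343,338),'tin':(333,219),'rivet':(430,207),'marker':(502,233),'barL':(335,275),'barmid':(395,273),'table':(520,330),'cable':(322,440),'toggle':(250,235),'bowl':(355,160),'cabletop':(332,393),'tape':(25,355),'carton':(80,375)}
for k,(u,v) in pts.items(): print(k,W[int(v/1.5),int(u/1.5)].round(0))
# max height map
z=W[...,2]; 
im=np.clip(np.nan_to_num(z),0,250)
cv2.imwrite('pics/hmap.png',cv2.resize(cv2.applyColorMap(im.astype(np.uint8),cv2.COLORMAP_JET),None,fx=1.5,fy=1.5))
E
```

```text
blackA [ 463. -174.   32.]
blackB [ 551. -271.   30.]
greenA [503. -97.  27.]
greenB [ 442. -251.   34.]
brown [ 370. -286.   31.]
plunger [411. 236.  79.]
nest [524. 279.  14.]
bridgetop [ 600. -400.   36.]
bridgemid [ 520. -416.   32.]
box [384. -23. 201.]
boxred [460.   9. 165.]
tin [720.  35.  34.]
rivet [ 733. -156.   64.]
marker [ 692. -304.   20.]
barL [608.  33.  20.]
barmid [610. -87.  22.]
table [ 496. -333.   -1.]
cable [ 290.  136. -902.]
toggle [688. 202.  42.]
bowl [862.  -6.   1.]
cabletop [358.  20. 264.]
tape [459. 648.  -4.]
carton [406. 486. 107.]
```

View pics/hmap.png

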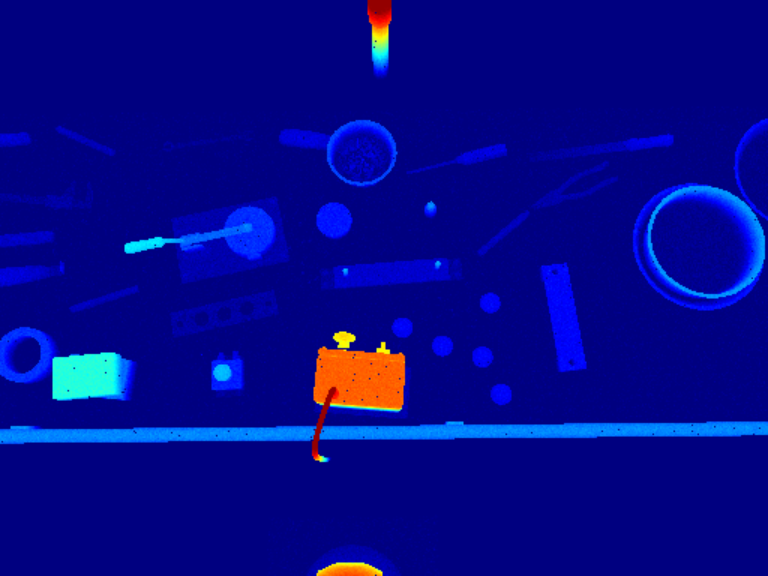

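```bash
python3 - <<'E'
from h import *
d=dict(np.load('/tmp/top0.npz')); W=world(d); img=d['img']
def fit(box,zlo,zhi,name):
    u0,v0,u1,v1=[int(x/1.5) for x in box]
    P=W[v0:v1,u0:u1].reshape(-1,3); m=(P[:,2]>zlo)&(P[:,2]<zhi); Q=P[m]
    r=cv2.minAreaRect(Q[:,:2].astype(np.float32)); 
    c=Q[:,:2].mean(0); ev,V=np.linalg.eigh(np.cov((Q[:,:2]-c).T)); a=V[:,1]
    print(name,m.sum(),Q.mean(0).round(1),'rect',np.round(r[0],1),np.round(r[1],1),round(r[2],1),'axisdeg',round(np.degrees(np.arctan2(a[1],a[0])),1))
fit((160,280,290,345),5,16,'nest')
fit((535,255,595,380),24,42,'bridge')
fit((335,255,450,290),14,26,'bar')
fit((338,262,352,280),60,90,'pinL')
fit((430,256,446,272),60,90,'pinR')
fit((210,360,232,384),70,90,'plunger')
fit((425,330,460,360),22,42,'A')
fit((475,288,505,315),22,42,'B')
E
```

```text
nest 961 [537.  255.8   9.3] rect [539.5 255.5] [257.6 130.8] 89.4 axisdeg 100.3
bridge 1224 [ 516.1 -414.1   31.8] rect [ 518.5 -414.3] [210.   52.1] 6.7 axisdeg -173.6
bar 1037 [611.8 -80.3  19.5] rect [612.5 -80.2] [ 46.1 228.8] 3.7 axisdeg 93.9
pinL 9 [605.    9.2  70.1] rect [605.1   9.2] [4.3 7.3] 18.0 axisdeg 124.6
pinR 10 [ 617.1 -168.    70.2] rect [ 616.8 -168.8] [5.5 8.4] 4.6 axisdeg 89.6
plunger 107 [411.5 237.1  77.2] rect [411.6 238.3] [31.8 28.3] 89.5 axisdeg 77.2
A 153 [ 463.2 -175.8   29.5] rect [ 462.7 -176.3] [38.6 38.4] 87.5 axisdeg 91.6
B 146 [ 547.1 -272.2   29.5] rect [ 547.1 -272.8] [38.6 38.2] 29.5 axisdeg 131.1
```

```bash
python3 -m jog '[{"dx":19,"dy":-35,"dz":-5},{"dx":19,"dy":-35,"dz":-5},{"dx":19,"dy":-35,"dz":-5},{"dx":19,"dy":-35,"dz":-5},{"dx":19,"dy":-35,"dz":-5}]'
python3 -m jog '[{"dx":19,"dy":-35,"dz":-5},{"dx":19,"dy":-35,"dz":-5},{"dx":19,"dy":-35,"dz":-5},{"dx":19,"dy":-35,"dz":-5},{"dx":19,"dy":-35,"dz":-5}]'
python3 -m jog '[{"rz":0.12},{"rz":0.12},{"rz":0.12},{"rz":0.12},{"rz":0.12}]'
python3 -m jog '[{"rz":0.12},{"rz":0.12},{"rz":0.12},{"rz":0.12},{"rz":0.12}]'
python3 - <<'E'
from h import *
d=grab('wrist'); save(d,'w1.png'); s=arm.read_state(); R=Rn.from_quat(s['ee_rot']).as_matrix(); print(R.round(3),s['position'],s['joints']); print(d['T_tool_cam'].round(3),d['twc'],d['intrinsics'])
E
```

```text
[[-0.274 -0.962 -0.   ]
 [-0.962  0.274 -0.002]
 [ 0.002 -0.    -1.   ]] [171.26555734 600.63087881 230.46808916] [ 1.55158988e+00  3.85402278e-01  6.96727482e-03 -3.65937966e-04
 -1.19400112e+00 -2.58625768e-01]
[[ 1.00000e+00  0.00000e+00 -0.00000e+00  2.70000e-02]
 [-0.00000e+00  9.65000e-01  2.63000e-01 -6.73860e+01]
 [ 0.00000e+00 -2.63000e-01  9.65000e-01 -1.41791e+02]
 [ 0.00000e+00  0.00000e+00  0.00000e+00  1.00000e+00]] [236.11104513 582.29937382 372.12104041] [[277.97977771   0.         254.25378068]
 [  0.         277.97977771 192.90020518]
 [  0.           0.           1.        ]]$[0]: bad value
$[0]: bad value
$[0]: bad value
$[0]: bad value
```

```bash
python3 -m jog --help | head -30; python3 -m jog '[{"hand":85,"dx":19,"dy":-35,"dz":-5,"rx":0,"ry":0,"rz":0}]'
```

```text
clock: 0.23
position: [197.0, 575.6, 233.9]
ee_rot: [-0.604, 0.797, -0.0, -0.001]
contact_force: [1.6, 0.2, 1.2]
gripper_width: 85.1invalid input: not JSON, or not a number
```

```bash
python3 -m jog '[{"hand":85,"dx":19,"dy":-35,"dz":-5}]'; python3 -m jog '[{"hand":85,"dx":19,"dy":-35,"dz":-5,"rx":0,"ry":0,"rz":0},{"hand":85,"dx":19,"dy":-35,"dz":-5,"rx":0,"ry":0,"rz":0},{"hand":85,"dx":19,"dy":-35,"dz":-5,"rx":0,"ry":0,"rz":0},{"hand":85,"dx":19,"dy":-35,"dz":-5,"rx":0,"ry":0,"rz":0},{"hand":85,"dx":19,"dy":-35,"dz":-5,"rx":0,"ry":0,"rz":0}]'
```

```text
clock: 0.65
position: [342.9, 432.1, 261.4]
ee_rot: [-0.603, 0.798, -0.0, -0.0]
contact_force: [0.4, 0.4, 0.1]
gripper_width: 85.1$[0]: bad value
```

```bash
python3 -m jog '[{"hand":85,"dx":19,"dy":-35,"dz":-5,"rx":0,"ry":0,"rz":0},{"hand":85,"dx":19,"dy":-35,"dz":-5,"rx":0,"ry":0,"rz":0},{"hand":85,"dx":19,"dy":-35,"dz":-5,"rx":0,"ry":0,"rz":0},{"hand":85,"dx":19,"dy":-35,"dz":-5,"rx":0,"ry":0,"rz":0},{"hand":85,"dx":0,"dy":0,"dz":0,"rx":0,"ry":0,"rz":0.12}]'
python3 -m jog '[{"hand":85,"dx":0,"dy":0,"dz":0,"rx":0,"ry":0,"rz":0.12},{"hand":85,"dx":0,"dy":0,"dz":0,"rx":0,"ry":0,"rz":0.12},{"hand":85,"dx":0,"dy":0,"dz":0,"rx":0,"ry":0,"rz":0.12},{"hand":85,"dx":0,"dy":0,"dz":0,"rx":0,"ry":0,"rz":0.12},{"hand":85,"dx":0,"dy":0,"dz":0,"rx":0,"ry":0,"rz":0.12}]'
python3 -m jog '[{"hand":85,"dx":0,"dy":0,"dz":0,"rx":0,"ry":0,"rz":0.12},{"hand":85,"dx":0,"dy":0,"dz":0,"rx":0,"ry":0,"rz":0.12},{"hand":85,"dx":0,"dy":0,"dz":0,"rx":0,"ry":0,"rz":0.12},{"hand":85,"dx":0,"dy":0,"dz":0,"rx":0,"ry":0,"rz":0},{"hand":85,"dx":0,"dy":0,"dz":0,"rx":0,"ry":0,"rz":0}]'
python3 - <<'E'
from h import *
d=grab('wrist'); save(d,'w1.png'); s=arm.read_state(); R=Rn.from_quat(s['ee_rot']).as_matrix(); print(R.round(3),s['position'],s['joints']); print(d['twc'])
np.savez('/tmp/w1.npz',**d)
E
```

```text
clock: 1.07
position: [459.6, 318.2, 282.1]
ee_rot: [-0.551, 0.835, -0.001, 0.001]
contact_force: [-1.2, 0.1, 0.4]
gripper_width: 84.9
clock: 1.48
position: [455.7, 322.1, 280.9]
ee_rot: [-0.28, 0.96, -0.0, -0.0]
contact_force: [-0.3, 0.9, -0.8]
gripper_width: 85.1
clock: 1.9
position: [455.7, 322.2, 281.0]
ee_rot: [-0.108, 0.994, -0.0, -0.0]
contact_force: [0.2, -0.0, -0.5]
gripper_width: 84.7
[[-0.977 -0.214 -0.   ]
 [-0.214  0.977 -0.   ]
 [ 0.    -0.    -1.   ]] [455.73762585 322.26371598 281.10689738] [ 9.05771108e-01  2.39245978e-01 -7.55049175e-02 -1.47175794e-04
 -1.25644782e+00 -6.89905778e-01]
[470.98292673 257.14506581 422.85066371]
```

View pics/w1.png

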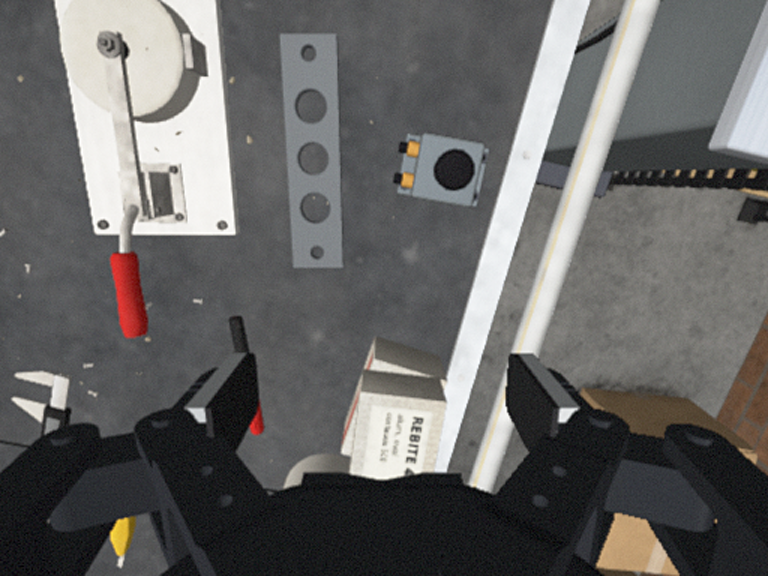

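```bash
cat >> h.py <<'E'
def ray(d,u,v,z):
    K=np.array(d['intrinsics']); r=d['Rwc']@np.array([(u-K[0,2])/K[0,0],(v-K[1,2])/K[1,1],1.0])
    t=d['twc']; return t+r*(z-t[2])/r[2]
def totool(p,s=None):
    s=s or arm.read_state(); R=Rn.from_quat(s['ee_rot']).as_matrix(); return R.T@(np.array(p)-np.array(s['position']))
E
python3 - <<'E'
from h import *
d=dict(np.load('/tmp/w1.npz')); W=world(d)
for u,v in [(200,120),(197,50),(220,100),(240,60)]: print(W[v,u].round(1))
g=cv2.cvtColor(d['img'],cv2.COLOR_RGB2GRAY)
x0,y0,x1,y1=180,15,235,185
c=g[y0:y1,x0:x1]; big=cv2.resize(c,None,fx=4,fy=4,interpolation=cv2.INTER_CUBIC)
b=(big<90).astype(np.uint8)
cnt,h=cv2.findContours(b,cv2.RETR_LIST,cv2.CHAIN_APPROX_NONE)
for k in cnt:
    a=cv2.contourArea(k)
    if 300<a<20000:
        (u,v),r=cv2.minEnclosingCircle(k); m=cv2.moments(k); u,v=m['m10']/m['m00'],m['m01']/m['m00']
        U,V=(u+.5)/4-.5+x0,(v+.5)/4-.5+y0
        print(a/16,round(U,1),round(V,1),r/4,ray(d,U,V,10).round(1),ray(d,U,V,0).round(1))
E
```

```text
[546.7 277.8   6.2]
[565.4 187.9   8.2]
[523.  244.6   9.2]
[506.8 185.9  -1.6]
44.03125 210.5 167.9 4.1639909744262695 [519.2 343.   10. ] [520.4 345.1   0. ]
109.03125 208.7 141.3 10.100055694580078 [528.6 304.7  10. ] [529.9 305.9   0. ]
30.5 229.6 124.0 4.461708068847656 [503.3 274.   10. ] [504.1 274.4   0. ]
55.71875 214.0 104.6 8.753595352172852 [530.1 252.5  10. ] [531.5 252.4   0. ]
47.5625 201.8 103.7 10.359199523925781 [547.1 255.   10. ] [549. 255.   0.]
126.1875 204.6 69.6 9.445052146911621 [550.9 210.1  10. ] [552.8 209.    0. ]
350.0625 206.4 70.1 11.257366180419922 [548.3 210.2  10. ] [550.2 209.1   0. ]
73.125 205.0 34.7 5.288431167602539 [557.6 167.5  10. ] [559.7 165.3   0. ]
411.4375 187.5 32.5 28.46062469482422 [580.8 170.   10. ] [583.4 167.9   0. ]
```

```bash
python3 -m jog '[{"hand":62,"dx":-22,"dy":-27.7,"dz":20,"rx":0,"ry":0,"rz":0},{"hand":62,"dx":-22,"dy":-27.7,"dz":20,"rx":0,"ry":0,"rz":0},{"hand":62,"dx":-22.5,"dy":-27.8,"dz":20,"rx":0,"ry":0,"rz":0},{"hand":62,"dx":0,"dy":0,"dz":40,"rx":0,"ry":0,"rz":0},{"hand":62,"dx":0,"dy":0,"dz":40,"rx":0,"ry":0,"rz":0}]'
python3 -m jog '[{"hand":62,"dx":0,"dy":0,"dz":40,"rx":0,"ry":0,"rz":0},{"hand":62,"dx":0,"dy":0,"dz":40,"rx":0,"ry":0,"rz":0},{"hand":62,"dx":0,"dy":0,"dz":10,"rx":0,"ry":0,"rz":0},{"hand":62,"dx":0,"dy":0,"dz":0,"rx":0,"ry":0,"rz":0},{"hand":62,"dx":0,"dy":0,"dz":0,"rx":0,"ry":0,"rz":0}]'
python3 - <<'E'
from h import *
s=arm.read_state(); print(totool([538.4,255.3,10],s))
d=grab('wrist'); save(d,'w2.png')
E
```

```text
clock: 2.37
position: [540.4, 254.1, 140.9]
ee_rot: [-0.106, 0.994, 0.001, 0.002]
contact_force: [-0.8, 0.6, -0.6]
gripper_width: 62.1
clock: 2.78
position: [539.4, 255.7, 52.4]
ee_rot: [-0.107, 0.994, 0.0, 0.001]
contact_force: [-0.1, -0.3, 0.6]
gripper_width: 62.1
[ 1.17044218 -0.17415457 42.38432294]
```

View pics/w2.png

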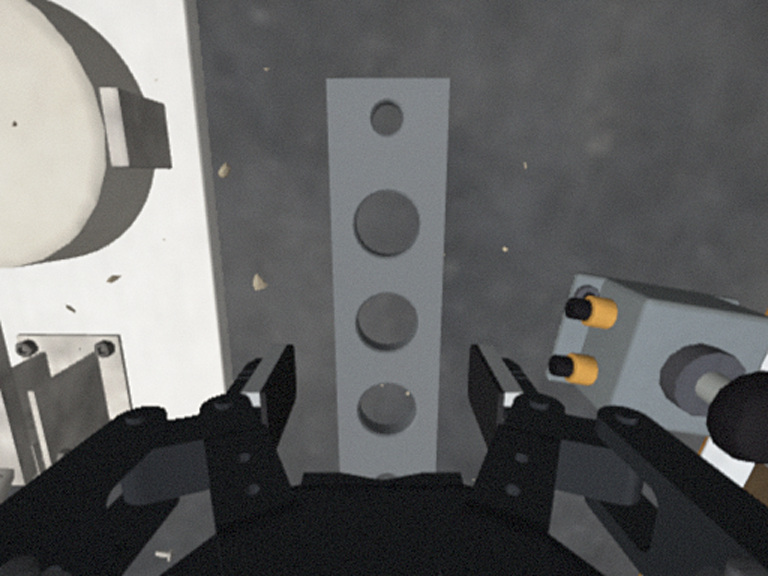

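```bash
python3 -m jog '[{"hand":62,"dx":1,"dy":0,"dz":20,"rx":0,"ry":0,"rz":0},{"hand":62,"dx":0,"dy":0,"dz":20,"rx":0,"ry":0,"rz":0},{"hand":62,"dx":0,"dy":0,"dz":8,"rx":0,"ry":0,"rz":0},{"hand":62,"dx":0,"dy":0,"dz":0,"rx":0,"ry":0,"rz":0},{"hand":62,"dx":0,"dy":0,"dz":0,"rx":0,"ry":0,"rz":0}]'
python3 -m jog '[{"hand":62,"dx":0,"dy":0,"dz":2,"rx":0,"ry":0,"rz":0},{"hand":62,"dx":0,"dy":0,"dz":0,"rx":0,"ry":0,"rz":0}]'
python3 -m jog '[{"hand":62,"dx":0,"dy":0,"dz":1,"rx":0,"ry":0,"rz":0},{"hand":62,"dx":0,"dy":0,"dz":0,"rx":0,"ry":0,"rz":0}]'
python3 -m jog '[{"hand":62,"dx":0,"dy":0,"dz":1,"rx":0,"ry":0,"rz":0},{"hand":62,"dx":0,"dy":0,"dz":0,"rx":0,"ry":0,"rz":0}]'
```

```text
clock: 3.25
position: [538.5, 255.7, 5.1]
ee_rot: [-0.107, 0.994, 0.001, 0.001]
contact_force: [0.0, -0.6, 0.6]
gripper_width: 62.4
clock: 3.42
position: [538.2, 255.5, 2.7]
ee_rot: [-0.106, 0.994, 0.001, 0.001]
contact_force: [-0.7, -0.3, 0.3]
gripper_width: 61.7
clock: 3.58
position: [537.7, 255.0, 0.9]
ee_rot: [-0.106, 0.994, 0.0, 0.0]
contact_force: [0.4, -1.2, 0.4]
gripper_width: 61.9
clock: 3.75
position: [537.4, 254.8, -0.7]
ee_rot: [-0.106, 0.994, 0.0, -0.0]
contact_force: [0.4, -0.6, -0.5]
gripper_width: 62.2
```

```bash
python3 -m jog '[{"hand":62,"dx":0,"dy":0,"dz":1,"rx":0,"ry":0,"rz":0},{"hand":45,"dx":0,"dy":0,"dz":0,"rx":0,"ry":0,"rz":0},{"hand":45,"dx":0,"dy":0,"dz":0,"rx":0,"ry":0,"rz":0},{"hand":45,"dx":0,"dy":0,"dz":0,"rx":0,"ry":0,"rz":0},{"hand":45,"dx":0,"dy":0,"dz":0,"rx":0,"ry":0,"rz":0}]'
python3 -m jog '[{"hand":45,"dx":0,"dy":0,"dz":0,"rx":0,"ry":0,"rz":0},{"hand":45,"dx":0,"dy":0,"dz":0,"rx":0,"ry":0,"rz":0}]'
python3 -c "
from h import *
d=grab('wrist'); save(d,'w3.png')"
```

```text
clock: 4.17
position: [537.5, 254.9, -1.4]
ee_rot: [-0.106, 0.994, -0.0, 0.0]
contact_force: [-1.1, 0.7, 3.0]
gripper_width: 48.4
clock: 4.33
position: [537.5, 254.9, -1.4]
ee_rot: [-0.106, 0.994, 0.0, 0.0]
contact_force: [-1.0, 0.4, 3.3]
gripper_width: 48.5
```

View pics/w3.png

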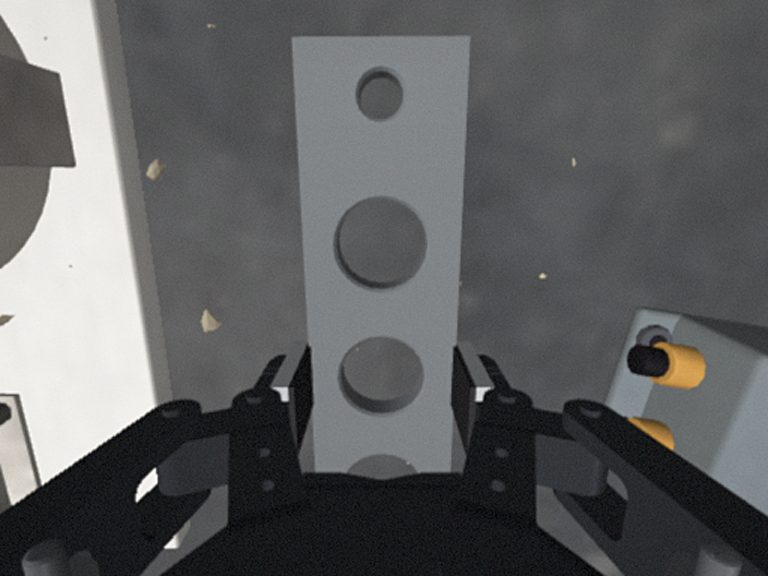

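```bash
python3 -m jog '[{"hand":45,"dx":0,"dy":0,"dz":-20,"rx":0,"ry":0,"rz":0},{"hand":45,"dx":0,"dy":0,"dz":-40,"rx":0,"ry":0,"rz":0},{"hand":45,"dx":0,"dy":0,"dz":-40,"rx":0,"ry":0,"rz":0},{"hand":45,"dx":0,"dy":0,"dz":-40,"rx":0,"ry":0,"rz":0},{"hand":45,"dx":0,"dy":0,"dz":-40,"rx":0,"ry":0,"rz":0}]'
python3 -m jog '[{"hand":45,"dx":-20,"dy":-28,"dz":-15,"rx":0,"ry":0,"rz":0.05},{"hand":45,"dx":-20,"dy":-28,"dz":-15,"rx":0,"ry":0,"rz":0.05},{"hand":45,"dx":-20,"dy":-28,"dz":-15,"rx":0,"ry":0,"rz":0.046},{"hand":45,"dx":0,"dy":0,"dz":0,"rx":0,"ry":0,"rz":0},{"hand":45,"dx":0,"dy":0,"dz":0,"rx":0,"ry":0,"rz":0}]'
python3 -c "
from h import *
d=grab('wrist'); save(d,'w4.png'); np.savez('/tmp/w4.npz',**d)
s=arm.read_state();print(Rn.from_quat(s['ee_rot']).as_matrix().round(4),s['position'])"
```

```text
clock: 4.8
position: [536.4, 254.2, 178.4]
ee_rot: [-0.106, 0.994, -0.0, -0.001]
contact_force: [0.1, 0.3, -4.4]
gripper_width: 48.2
clock: 5.22
position: [610.7, 180.3, 222.1]
ee_rot: [-0.032, 0.999, 0.0, -0.001]
contact_force: [0.0, 0.8, -4.3]
gripper_width: 48.1
[[-9.979e-01 -6.500e-02 -3.500e-03]
 [-6.500e-02  9.979e-01 -3.000e-04]
 [ 3.500e-03 -0.000e+00 -1.000e+00]] [609.49775552 180.97057926 221.23292679]
```

View pics/w4.png

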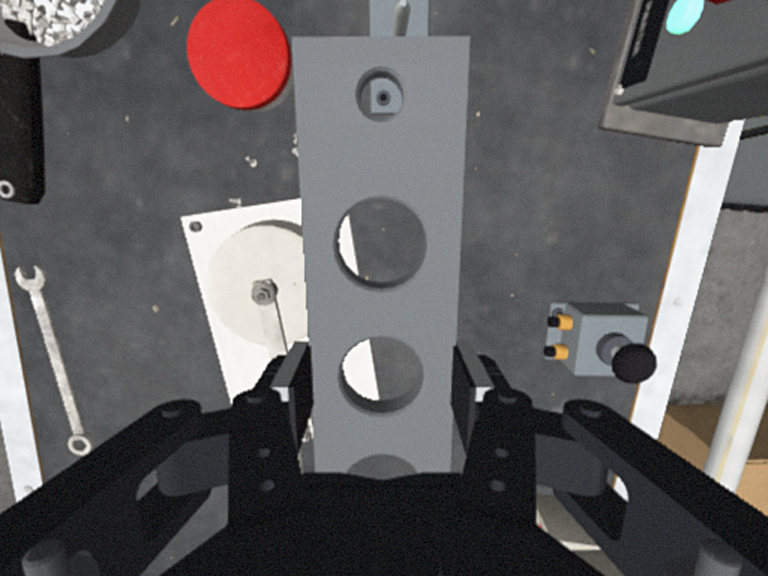

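```bash
cat >> h.py <<'E'
def raytool(d,u,v,z):
    K=np.array(d['intrinsics']);T=np.array(d['T_tool_cam']); r=T[:3,:3]@np.array([(u-K[0,2])/K[0,0],(v-K[1,2])/K[1,1],1.0]); t=T[:3,3]
    return t+r*(z-t[2])/r[2]
E
python3 - <<'E'
from h import *
d=dict(np.load('/tmp/w4.npz'))
for u,v in [(380,95),(380,242),(382,375),(293,37),(469,37),(313,470),(450,470)]: print(raytool(d,u/1.5,v/1.5,-11.4).round(1))
z=d['depth'];K=d['intrinsics'];T=d['T_tool_cam']
for u,v in [(220,40),(220,110),(270,130)]: print((T[:3,:3]@(np.array([(u-K[0,2])/K[0,0],(v-K[1,2])/K[1,1],1])*z[v,u])+T[:3,3]).round(1))
c=np.array([611,-80.,0]); print(totool(c))
E
```

```text
[ -1.3 -89.1 -11.4]
[ -1.4 -46.6 -11.4]
[ -0.7  -0.7 -11.4]
[ -25.5 -104.   -11.4]
[  23.5 -104.   -11.4]
[-26.   37.6 -11.4]
[ 24.3  37.6 -11.4]
[-15.6 -98.5 -10. ]
[-16.5 -69.8 -10.2]
[  6.4 -61.  -10.1]
[  14.68585008 -260.51104529  221.29218008]
```

```bash
python3 -m jog '[{"hand":45,"dx":3,"dy":-37,"dz":0,"rx":0,"ry":0,"rz":0},{"hand":45,"dx":3,"dy":-37,"dz":0,"rx":0,"ry":0,"rz":0},{"hand":45,"dx":3,"dy":-37,"dz":0,"rx":0,"ry":0,"rz":0},{"hand":45,"dx":3,"dy":-37,"dz":0,"rx":0,"ry":0,"rz":0},{"hand":45,"dx":3,"dy":-37,"dz":0,"rx":0,"ry":0,"rz":0}]'
python3 -m jog '[{"hand":45,"dx":1,"dy":-38,"dz":0,"rx":0,"ry":0,"rz":0},{"hand":45,"dx":0,"dy":-38,"dz":20,"rx":0,"ry":0,"rz":0},{"hand":45,"dx":0,"dy":0,"dz":40,"rx":0,"ry":0,"rz":0},{"hand":45,"dx":0,"dy":0,"dz":40,"rx":0,"ry":0,"rz":0},{"hand":45,"dx":0,"dy":0,"dz":0,"rx":0,"ry":0,"rz":0}]'
python3 -m jog '[{"hand":45,"dx":0,"dy":0,"dz":0,"rx":0,"ry":0,"rz":0}]'
python3 -c "
from h import *
d=grab('wrist'); save(d,'w5.png'); np.savez('/tmp/w5.npz',**d)
d=grab('top'); save(d,'t5.png',4,(200,150,330,210))
s=arm.read_state();print(Rn.from_quat(s['ee_rot']).as_matrix().round(4),s['position'])"
```

```text
clock: 5.68
position: [605.9, -4.0, 221.4]
ee_rot: [-0.035, 0.999, 0.0, -0.002]
contact_force: [0.6, 0.1, -3.9]
gripper_width: 48.1
clock: 6.1
position: [603.6, -78.2, 113.4]
ee_rot: [-0.032, 0.999, 0.001, -0.011]
contact_force: [-2.6, 0.0, -5.8]
gripper_width: 48.0
clock: 6.18
position: [609.2, -78.1, 120.9]
ee_rot: [-0.034, 0.999, -0.0, -0.004]
contact_force: [-0.2, 0.6, -2.7]
gripper_width: 47.9
[[-9.976e-01 -6.950e-02  3.500e-03]
 [-6.950e-02  9.976e-01 -8.000e-04]
 [-3.400e-03 -1.000e-03 -1.000e+00]] [613.34295596 -77.69553167 125.92873142]
```

View pics/w5.png

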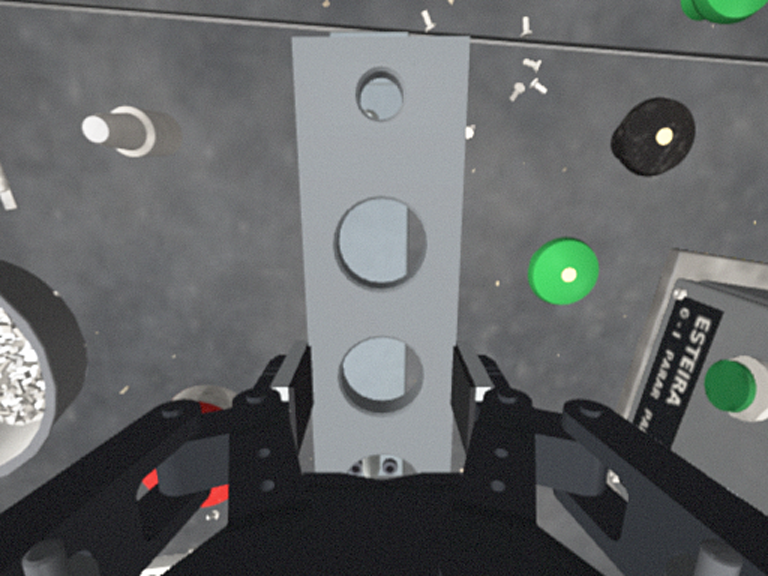

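View pics/t5.png

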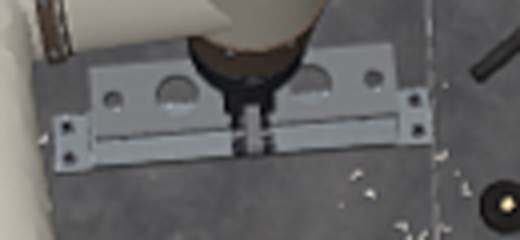

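```bash
python3 -c "
from h import *
s=arm.read_state();print(Rn.from_quat(s['ee_rot']).as_matrix().round(4),s['position'])
d=grab('wrist'); save(d,'w6.png',8,(215,25,295,95)); np.savez('/tmp/w6.npz',**d)
s=arm.read_state();print(s['position'])
W=world(d)
print(W[66:80,240:256,2].round(0))
"
```

```text
[[-9.976e-01 -6.950e-02  3.500e-03]
 [-6.950e-02  9.976e-01 -8.000e-04]
 [-3.400e-03 -1.000e-03 -1.000e+00]] [613.34295596 -77.69553167 125.92873142]
[613.77853486 -77.61239606 126.77502768]
[[127.  18.  19.  19.  20.  19.  19.  17.  18.  19.  19.  19.  18.  20.
   19.  19.]
 [127.  19.  19.  19.  19.  18.  19.  21.  19.  20.  20.  19.  19.  20.
   19.  19.]
 [129.  19.  19.  20.  20.  19.  19.  18.  19.  20.  20.  20.  20.  20.
   20.  19.]
 [136.  18.  19.  19.  19.  20.  20.  19.  19.  18.  20.  19.  19.  18.
   19.  19.]
 [135.  19.  18.  19.  19.  19.  20.  19.  19.  19.  19.  20.  20.  18.
   19.  19.]
 [136. 136.  19.  18.  19.  19.  20.  19.  18.  20.  19.  18.  19.  21.
   20.  20.]
 [136. 136.  20.  19.  18.  19.  19.  19.  19.  18.  20.  20.  19.  18.
   19.  19.]
 [137. 136. 135.  19.  19.  19.  19.  19.  20.  20.  20.  18.  19.  65.
   19.  20.]
 [136. 137. 136. 135.  18.  20.  18.  20.  18.  19.  67.  66.  68.  70.
   66.  66.]
 [136. 135. 136.  nan 135.  19.  20.  18.  19.  65.  69.  70.  72.  72.
   72.  71.]
 [136. 136. 137. 136. 137. 135.  19.  19.  66.  70.  71.  74.  76.  74.
   76.  73.]
 [137. 136. 136. 136. 137. 136. 135. 137.  68.  70.  74.  75.  75.  74.
   75.  76.]
 [137. 137. 137. 136. 137. 138. 136. 137. 135. 135.  75.  74.  74.  76.
   76.  74.]
 [136. 137. 136. 137. 136. 137. 137. 137. 136. 135. 137. 137. 135. 135.
  135. 136.]]
```

View pics/w6.png

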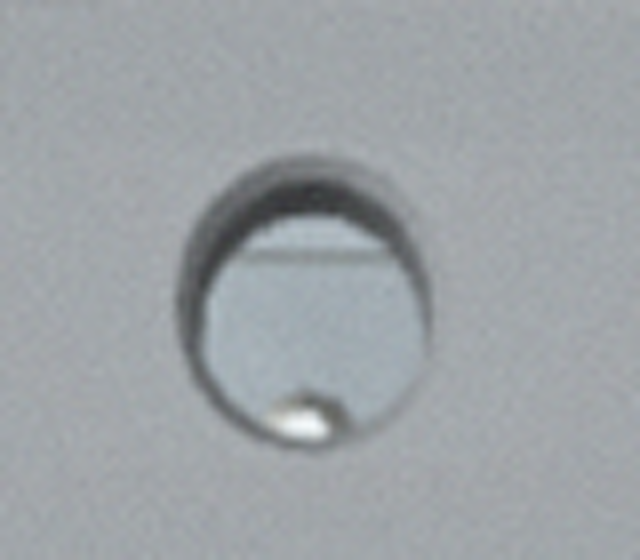

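```bash
python3 -c "
from h import *
d=dict(np.load('/tmp/w6.npz'))
s=arm.read_state(); z=76-s['position'][2]
print('pin tool',raytool(d,305/8+215-.44,420/8+25-.44,-z).round(2))
# hole ellipse at plate top tool z -10.2
print('hole top',raytool(d,306/8+215-.44,302/8+25-.44,-10.2).round(2))
print('pin world',ray(d,305/8+215-.44,420/8+25-.44,76).round(2))
"
```

```text
pin tool [ -1.92 -91.66  50.78]
hole top [ -1.55 -89.74 -10.2 ]
pin world [ 621.79 -168.94   76.  ]
```

```bash
python3 -c "
from h import *
s=arm.read_state();print(s['position'])
d=grab('wrist'); np.savez('/tmp/w7.npz',**d); save(d,'w7.png',4,(190,120,320,275))
g=cv2.cvtColor(d['img'],cv2.COLOR_RGB2GRAY).astype(float)
z=20-s['position'][2]
P=[]
for v in list(range(148,175,3))+list(range(236,258,3)):
    row=cv2.GaussianBlur(g,(0,0),1)[v,258:284]; k=np.argmin(np.diff(row)); 
    dd=np.diff(row); 
    kk=k if not 0<k<len(dd)-1 else k+0.5*(dd[k-1]-dd[k+1])/(dd[k-1]-2*dd[k]+dd[k+1])
    p=raytool(d,258+kk+.5,v,-z); P.append(p[:2]); print(v,(258+kk).round(2),dd[k].round(1),p.round(2))
P=np.array(P); print(np.degrees(np.polyfit(P[:,1],P[:,0],1)[0]))
"
```

```text
[613.77853486 -77.61239606 126.77502768]
148 276.83 -23.0 [ 19.6  -40.29 106.78]
151 276.89 -23.7 [ 19.71 -37.64 106.78]
154 276.8 -21.7 [ 19.69 -34.97 106.78]
157 276.67 -20.5 [ 19.63 -32.29 106.78]
160 276.51 -20.5 [ 19.55 -29.59 106.78]
163 276.46 -21.8 [ 19.56 -26.88 106.78]
166 276.45 -22.6 [ 19.6  -24.15 106.78]
169 276.42 -23.8 [ 19.64 -21.41 106.78]
172 276.34 -25.1 [ 19.62 -18.65 106.78]
236 274.73 -19.3 [ 19.41  44.25 106.78]
239 274.88 -22.1 [ 19.62  47.41 106.78]
242 274.77 -20.2 [ 19.58  50.58 106.78]
245 274.62 -20.2 [ 19.5   53.77 106.78]
248 274.47 -19.1 [ 19.42  56.98 106.78]
251 274.33 -19.7 [ 19.34  60.21 106.78]
254 274.34 -20.9 [ 19.41  63.46 106.78]
257 274.11 -22.2 [ 19.25  66.73 106.78]
-0.12948993927270663
```

View pics/w7.png

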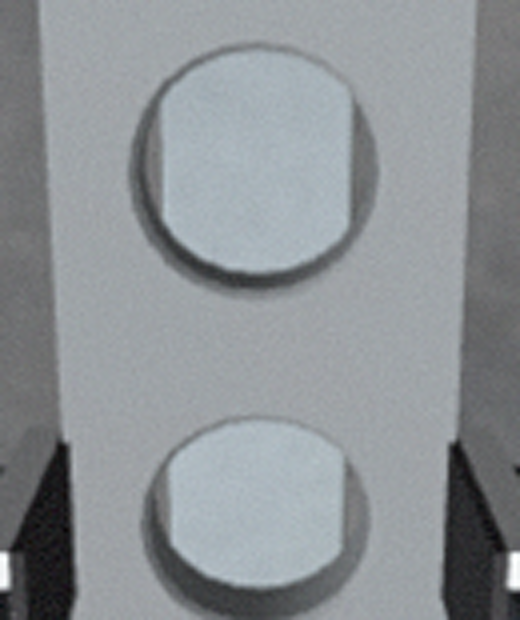

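```bash
python3 -m jog '[{"hand":45,"dx":-0.3,"dy":-1.9,"dz":10,"rx":0,"ry":0,"rz":0},{"hand":45,"dx":0,"dy":0,"dz":15,"rx":0,"ry":0,"rz":0},{"hand":45,"dx":0,"dy":0,"dz":15,"rx":0,"ry":0,"rz":0},{"hand":45,"dx":0,"dy":0,"dz":0,"rx":0,"ry":0,"rz":0},{"hand":45,"dx":0,"dy":0,"dz":0,"rx":0,"ry":0,"rz":0}]'
python3 -m jog '[{"hand":45,"dx":0,"dy":0,"dz":0,"rx":0,"ry":0,"rz":0},{"hand":45,"dx":0,"dy":0,"dz":0,"rx":0,"ry":0,"rz":0}]'
python3 -c "
from h import *
s=arm.read_state();print(Rn.from_quat(s['ee_rot']).as_matrix().round(4),s['position'],s['contact_force'])
d=grab('wrist'); save(d,'w8.png',8,(215,25,295,95)); np.savez('/tmp/w8.npz',**d)
s=arm.read_state();print(s['position'])
"
```

```text
clock: 6.8
position: [611.9, -80.5, 83.8]
ee_rot: [-0.034, 0.999, -0.0, -0.0]
contact_force: [0.5, 0.9, -3.3]
gripper_width: 48.0
clock: 6.97
position: [613.2, -80.4, 85.4]
ee_rot: [-0.034, 0.999, -0.0, 0.001]
contact_force: [-0.6, -0.3, -3.9]
gripper_width: 48.1
[[-9.977e-01 -6.740e-02  2.900e-03]
 [-6.740e-02  9.977e-01  0.000e+00]
 [-2.900e-03 -2.000e-04 -1.000e+00]] [613.160759   -80.38075255  85.368023  ] [-0.56669031 -0.34256717 -3.86862007]
[612.99980733 -80.38732427  85.26275152]
```

View pics/w8.png

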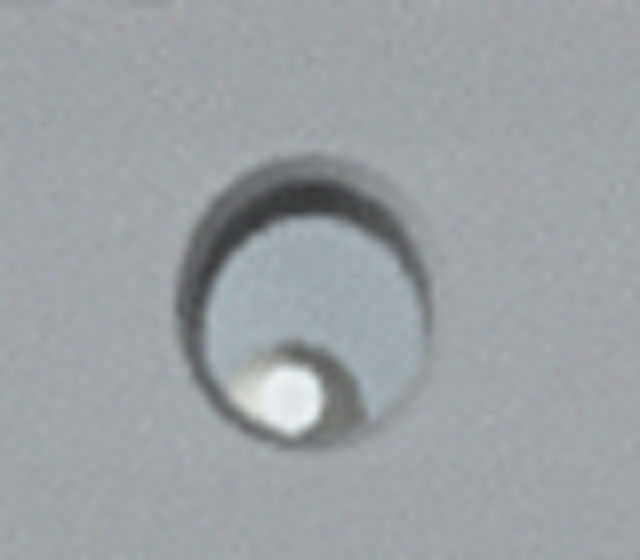

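```bash
python3 -c "
from h import *
d=dict(np.load('/tmp/w8.npz'))
z=85.3-76
f=lambda x,y,z:raytool(d,x/8+215-.44,y/8+25-.44,z).round(2)
print('pin tool',f(289,398,z), 'hole top',f(306,302,-10.2),'hole bottom',f(314,327,-0.2))
print('pin base', f(300,398,z+10))
"
```

```text
pin tool [ -2.72 -87.58   9.3 ] hole top [ -1.55 -89.74 -10.2 ] hole bottom [ -1.12 -90.14  -0.2 ]
pin base [ -2.09 -88.96  19.3 ]
```

```bash
python3 -m jog '[{"hand":45,"dx":-1.1,"dy":2,"dz":4,"rx":0,"ry":0,"rz":0},{"hand":45,"dx":0,"dy":0,"dz":4,"rx":0,"ry":0,"rz":0},{"hand":45,"dx":0,"dy":0,"dz":0,"rx":0,"ry":0,"rz":0},{"hand":45,"dx":0,"dy":0,"dz":0,"rx":0,"ry":0,"rz":0},{"hand":45,"dx":0,"dy":0,"dz":0,"rx":0,"ry":0,"rz":0}]'
python3 -c "
from h import *
s=arm.read_state();print(Rn.from_quat(s['ee_rot']).as_matrix().round(4),s['position'],s['contact_force'])
d=grab('wrist'); save(d,'w9.png',8,(215,25,295,95)); np.savez('/tmp/w9.npz',**d)
s=arm.read_state();print(s['position'])
"
```

```text
clock: 7.43
position: [613.1, -78.4, 75.8]
ee_rot: [-0.034, 0.999, -0.0, -0.0]
contact_force: [-0.3, 1.0, -4.0]
gripper_width: 47.9
[[-9.977e-01 -6.710e-02 -2.000e-04]
 [-6.710e-02  9.977e-01 -1.000e-04]
 [ 2.000e-04 -1.000e-04 -1.000e+00]] [613.05617356 -78.42242531  75.78584379] [-0.33933144  1.04044966 -3.98279298]
[613.12899363 -78.41590681  75.90708766]
```

View pics/w9.png

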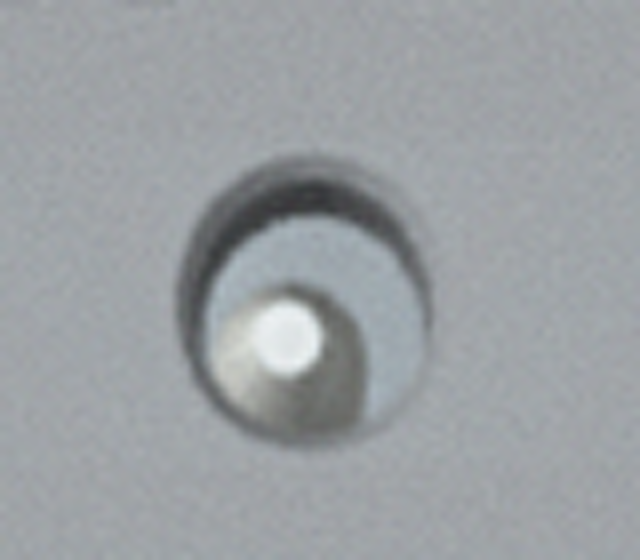

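```bash
python3 -m jog '[{"hand":45,"dx":-1.4,"dy":0.6,"dz":0,"rx":0,"ry":0,"rz":0},{"hand":45,"dx":0,"dy":0,"dz":3,"rx":0,"ry":0,"rz":0},{"hand":45,"dx":0,"dy":0,"dz":3,"rx":0,"ry":0,"rz":0},{"hand":45,"dx":0,"dy":0,"dz":0,"rx":0,"ry":0,"rz":0},{"hand":45,"dx":0,"dy":0,"dz":0,"rx":0,"ry":0,"rz":0}]'
python3 -m jog '[{"hand":45,"dx":0,"dy":0,"dz":4,"rx":0,"ry":0,"rz":0},{"hand":45,"dx":0,"dy":0,"dz":0,"rx":0,"ry":0,"rz":0},{"hand":45,"dx":0,"dy":0,"dz":0,"rx":0,"ry":0,"rz":0}]'
python3 -c "
from h import *
s=arm.read_state();print(s['position'],s['contact_force'],s['wrist_torque'])
d=grab('wrist'); save(d,'w10.png',8,(215,25,295,95))
d=grab('top'); save(d,'t10.png',5,(200,150,330,210))
"
```

```text
clock: 7.9
position: [614.1, -77.7, 69.5]
ee_rot: [-0.033, 0.999, -0.0, -0.0]
contact_force: [0.3, -0.0, -2.9]
gripper_width: 48.4
clock: 8.15
position: [614.1, -77.7, 65.5]
ee_rot: [-0.033, 0.999, -0.0, -0.0]
contact_force: [0.0, -0.4, -4.2]
gripper_width: 48.0
[614.13753034 -77.72568814  65.52833871] [ 0.00738921 -0.38468527 -4.19045666] [-0.02746358 -0.00278143  0.0176839 ]
```

View pics/w10.png

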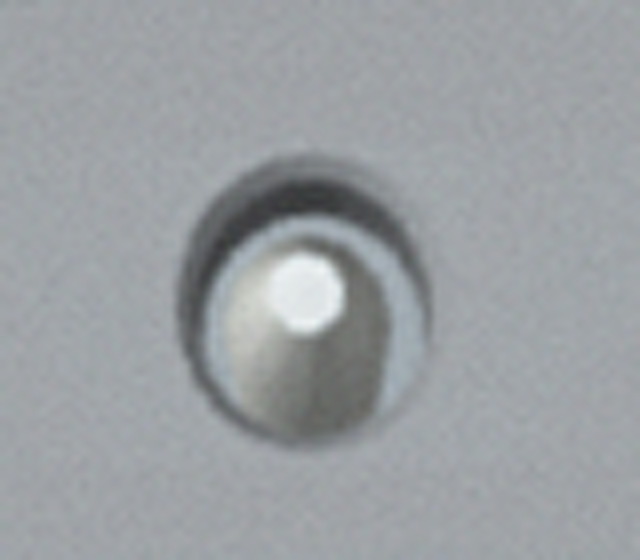

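View pics/t10.png

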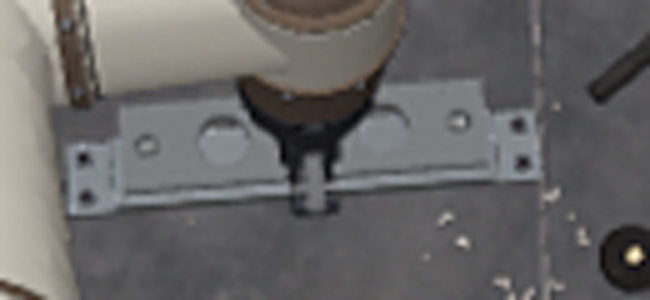

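```bash
python3 -m jog '[{"hand":45,"dx":-0.4,"dy":0.3,"dz":5,"rx":0,"ry":0,"rz":0},{"hand":45,"dx":0,"dy":0,"dz":5,"rx":0,"ry":0,"rz":0},{"hand":45,"dx":0,"dy":0,"dz":0,"rx":0,"ry":0,"rz":0}]'
python3 -m jog '[{"hand":45,"dx":0,"dy":0,"dz":7,"rx":0,"ry":0,"rz":0},{"hand":45,"dx":0,"dy":0,"dz":7,"rx":0,"ry":0,"rz":0},{"hand":45,"dx":0,"dy":0,"dz":0,"rx":0,"ry":0,"rz":0}]'
python3 -m jog '[{"hand":45,"dx":0,"dy":0,"dz":7,"rx":0,"ry":0,"rz":0},{"hand":45,"dx":0,"dy":0,"dz":7,"rx":0,"ry":0,"rz":0},{"hand":45,"dx":0,"dy":0,"dz":0,"rx":0,"ry":0,"rz":0},{"hand":45,"dx":0,"dy":0,"dz":0,"rx":0,"ry":0,"rz":0}]'
```

```text
clock: 8.5
position: [613.8, -77.4, 54.4]
ee_rot: [-0.033, 0.999, 0.0, -0.001]
contact_force: [-1.2, -0.9, -4.0]
gripper_width: 47.9
clock: 8.75
position: [613.4, -77.4, 39.8]
ee_rot: [-0.033, 0.999, 0.0, -0.002]
contact_force: [-0.3, 0.1, -4.2]
gripper_width: 48.5
clock: 9.08
position: [614.3, -77.5, 27.1]
ee_rot: [-0.034, 0.999, -0.0, -0.001]
contact_force: [-0.2, -0.1, -3.0]
gripper_width: 48.2
```

```bash
python3 -m jog '[{"hand":45,"dx":0,"dy":0,"dz":5,"rx":0,"ry":0,"rz":0},{"hand":45,"dx":0,"dy":0,"dz":0,"rx":0,"ry":0,"rz":0},{"hand":45,"dx":0,"dy":0,"dz":0,"rx":0,"ry":0,"rz":0}]'
python3 -m jog '[{"hand":45,"dx":0,"dy":0,"dz":2,"rx":0,"ry":0,"rz":0},{"hand":45,"dx":0,"dy":0,"dz":0,"rx":0,"ry":0,"rz":0},{"hand":45,"dx":0,"dy":0,"dz":0,"rx":0,"ry":0,"rz":0}]'

```

```text
clock: 9.33
position: [614.6, -77.4, 22.7]
ee_rot: [-0.033, 0.999, 0.0, -0.0]
contact_force: [-0.8, -0.1, -4.2]
gripper_width: 48.0
clock: 9.58
position: [614.8, -77.4, 20.9]
ee_rot: [-0.033, 0.999, -0.0, 0.0]
contact_force: [0.1, 0.0, -3.7]
gripper_width: 48.0
```

```bash
python3 -m jog '[{"hand":45,"dx":0,"dy":0,"dz":1,"rx":0,"ry":0,"rz":0},{"hand":45,"dx":0,"dy":0,"dz":0,"rx":0,"ry":0,"rz":0},{"hand":45,"dx":0,"dy":0,"dz":0,"rx":0,"ry":0,"rz":0}]'
python3 -m jog '[{"hand":45,"dx":0,"dy":0,"dz":1,"rx":0,"ry":0,"rz":0},{"hand":45,"dx":0,"dy":0,"dz":0,"rx":0,"ry":0,"rz":0},{"hand":45,"dx":0,"dy":0,"dz":0,"rx":0,"ry":0,"rz":0}]'

```

```text
clock: 9.83
position: [614.8, -77.4, 19.9]
ee_rot: [-0.034, 0.999, -0.0, -0.0]
contact_force: [-0.6, 0.5, -3.9]
gripper_width: 48.0
clock: 10.08
position: [614.7, -77.4, 18.8]
ee_rot: [-0.033, 0.999, -0.0, -0.0]
contact_force: [0.0, 0.0, -3.1]
gripper_width: 48.2
```

Near contact; release, and back off with a check.

```bash
python3 -m jog '[{"hand":45,"dx":0,"dy":0,"dz":0.7,"rx":0,"ry":0,"rz":0},{"hand":45,"dx":0,"dy":0,"dz":0,"rx":0,"ry":0,"rz":0},{"hand":60,"dx":0,"dy":0,"dz":0,"rx":0,"ry":0,"rz":0},{"hand":62,"dx":0,"dy":0,"dz":0,"rx":0,"ry":0,"rz":0},{"hand":62,"dx":0,"dy":0,"dz":0,"rx":0,"ry":0,"rz":0}]'
python3 -m jog '[{"hand":62,"dx":0,"dy":0,"dz":-15,"rx":0,"ry":0,"rz":0},{"hand":62,"dx":0,"dy":0,"dz":-30,"rx":0,"ry":0,"rz":0},{"hand":62,"dx":0,"dy":0,"dz":-40,"rx":0,"ry":0,"rz":0},{"hand":62,"dx":0,"dy":0,"dz":-40,"rx":0,"ry":0,"rz":0},{"hand":62,"dx":0,"dy":0,"dz":-40,"rx":0,"ry":0,"rz":0}]'
python3 -m jog '[{"hand":62,"dx":0,"dy":0,"dz":-20,"rx":0,"ry":0,"rz":0},{"hand":62,"dx":0,"dy":0,"dz":-20,"rx":0,"ry":0,"rz":0},{"hand":62,"dx":0,"dy":0,"dz":0,"rx":0,"ry":0,"rz":0},{"hand":62,"dx":0,"dy":0,"dz":0,"rx":0,"ry":0,"rz":0}]'
python3 -c "
from h import *
s=arm.read_state();print(Rn.from_quat(s['ee_rot']).as_matrix().round(4),s['position'],s['contact_force'])
d=grab('wrist'); save(d,'w11.png'); np.savez('/tmp/w11.npz',**d)
W=world(d); print([W[v,u].round(1) for u,v in [(255,150),(230,200),(255,110)]])
d=grab('top'); save(d,'t11.png',5,(200,150,330,210))
"
```

```text
clock: 10.5
position: [615.5, -77.4, 18.8]
ee_rot: [-0.034, 0.999, -0.0, 0.001]
contact_force: [0.9, -0.8, -0.5]
gripper_width: 61.7
clock: 10.92
position: [614.7, -77.5, 185.4]
ee_rot: [-0.034, 0.999, -0.0, 0.0]
contact_force: [0.4, -0.7, -0.5]
gripper_width: 62.3
clock: 11.25
position: [615.4, -77.3, 224.8]
ee_rot: [-0.034, 0.999, 0.0, 0.002]
contact_force: [0.4, 0.3, -1.0]
gripper_width: 62.0
[[-9.977e-01 -6.700e-02  3.700e-03]
 [-6.700e-02  9.978e-01  6.000e-04]
 [-3.700e-03  4.000e-04 -1.000e+00]] [615.3562849  -77.28249263 224.77579271] [ 0.4097814   0.2556231  -1.04376492]
[array([ 617.9, -105.4,   27.7]), array([ 6.475e+02, -3.140e+01, -5.000e-01]), array([ 621.1, -151.7,   28.5])]
```

View pics/w11.png

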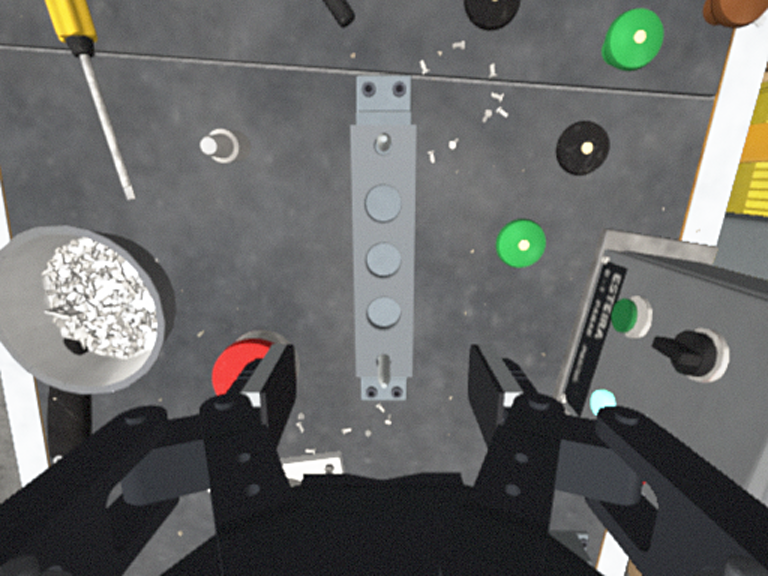

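View pics/t11.png

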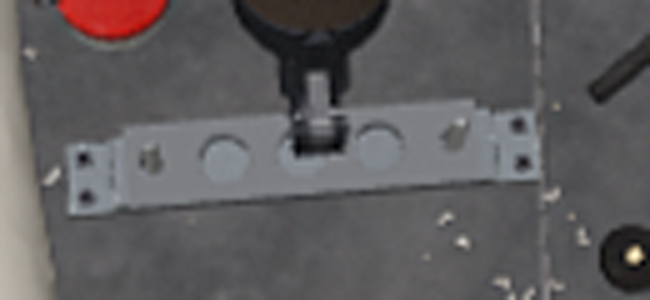

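```bash
python3 -c "
from h import *
d=dict(np.load('/tmp/w11.npz'))
f=lambda u,v,z:(ray(d,u/1.5,v/1.5,z).round(1),)
print('A',f(587,148,32)); print('pockets',f(384,203,30),f(384,260,30),f(384,312,30)); print('pins',f(384,141,76),f(383,357,76)); print('B?',f(499,8,32))
print(totool(f(587,148,32)[0]))
g=d['img'];save(d,'w11c.png',6,(290,0,420,125))
"
```

```text
A (array([ 466.8, -174.4,   32. ]),)
pockets (array([ 617.9, -123. ,   30. ]),) (array([614.8, -77.2,  30. ]),) (array([611.7, -32.4,  30. ]),)
pins (array([ 621. , -165.8,   76. ]),) (array([611.2, -11.9,  76. ]),)
B? (array([ 546.7, -262.5,   32. ]),)
[153.07827338 -87.13332747 190.29387721]
```

View pics/w11c.png

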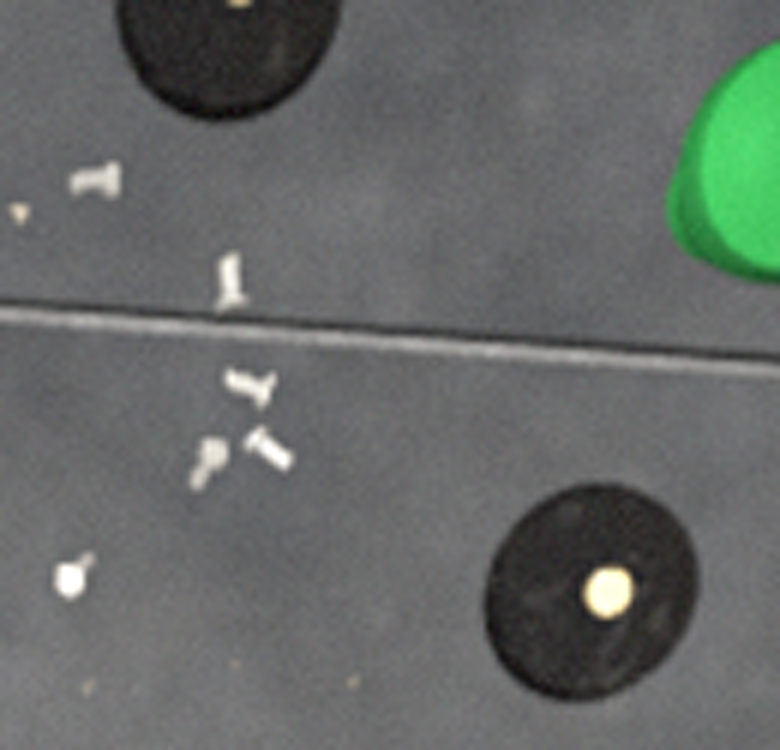

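```bash
python3 -m jog '[{"hand":62,"dx":30.6,"dy":-17.4,"dz":0,"rx":0,"ry":0,"rz":0},{"hand":62,"dx":30.6,"dy":-17.4,"dz":15,"rx":0,"ry":0,"rz":0},{"hand":62,"dx":30.6,"dy":-17.4,"dz":15,"rx":0,"ry":0,"rz":0},{"hand":62,"dx":30.6,"dy":-17.4,"dz":15,"rx":0,"ry":0,"rz":0},{"hand":62,"dx":30.6,"dy":-17.4,"dz":15,"rx":0,"ry":0,"rz":0}]'
python3 -m jog '[{"hand":62,"dx":0,"dy":0,"dz":40,"rx":0,"ry":0,"rz":0},{"hand":62,"dx":0,"dy":0,"dz":40,"rx":0,"ry":0,"rz":0},{"hand":62,"dx":0,"dy":0,"dz":10,"rx":0,"ry":0,"rz":0},{"hand":62,"dx":0,"dy":0,"dz":0,"rx":0,"ry":0,"rz":0},{"hand":62,"dx":0,"dy":0,"dz":0,"rx":0,"ry":0,"rz":0}]'
python3 -c "
from h import *
s=arm.read_state();print(Rn.from_quat(s['ee_rot']).as_matrix().round(4),s['position'],s['contact_force'])
d=grab('wrist'); save(d,'w12.png'); np.savez('/tmp/w12.npz',**d)
"
```

```text
clock: 11.77
position: [465.5, -174.9, 161.1]
ee_rot: [-0.034, 0.999, 0.0, -0.001]
contact_force: [0.5, 0.1, 0.5]
gripper_width: 62.2
clock: 12.18
position: [467.3, -174.6, 72.1]
ee_rot: [-0.034, 0.999, -0.0, -0.002]
contact_force: [0.2, -0.1, 0.2]
gripper_width: 61.8
[[-9.977e-01 -6.730e-02 -3.200e-03]
 [-6.730e-02  9.977e-01 -3.000e-04]
 [ 3.200e-03 -0.000e+00 -1.000e+00]] [ 467.31561147 -174.56057047   72.06350167] [ 0.20465771 -0.13599174  0.15244282]
```

View pics/w12.png

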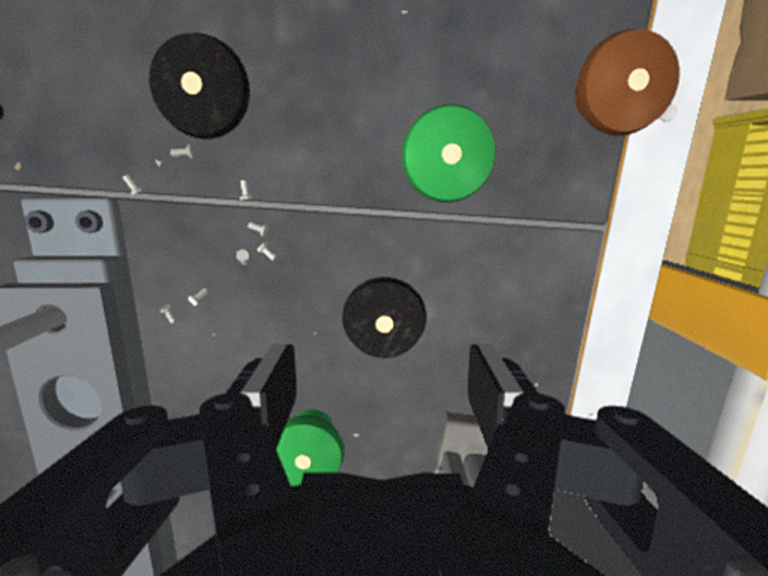

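```bash
python3 -c "
from h import *
d=dict(np.load('/tmp/w12.npz'))
s=arm.read_state()
p=ray(d,384/1.5,324/1.5,32); print(p,totool(p,s))
print('B',ray(d,191/1.5,83/1.5,32))
W=world(d); print(W[205:216,255].round(0)[:,2], W[215,240].round(1), np.nanmax(W[0:250,330:400,2]))
"
```

```text
[ 466.9211501  -175.13880015   32.        ] [ 1.47628942 -0.49660628 41.21915904]
B [ 550.53074461 -271.48441193   32.        ]
[31. 30. 30. 31. nan 31. 31. 31. 30. 31. 31.] [ 478.1 -174.4   29.9] 104.88614858619252
```

```bash
python3 -m jog '[{"hand":62,"dx":1,"dy":-0.5,"dz":20,"rx":0,"ry":0,"rz":0},{"hand":62,"dx":0,"dy":0,"dz":20,"rx":0,"ry":0,"rz":0},{"hand":62,"dx":0,"dy":0,"dz":19,"rx":0,"ry":0,"rz":0},{"hand":62,"dx":0,"dy":0,"dz":0,"rx":0,"ry":0,"rz":0},{"hand":62,"dx":0,"dy":0,"dz":0,"rx":0,"ry":0,"rz":0}]'
python3 -m jog '[{"hand":62,"dx":0,"dy":0,"dz":0,"rx":0,"ry":0,"rz":0},{"hand":36,"dx":0,"dy":0,"dz":0,"rx":0,"ry":0,"rz":0},{"hand":36,"dx":0,"dy":0,"dz":0,"rx":0,"ry":0,"rz":0},{"hand":36,"dx":0,"dy":0,"dz":0,"rx":0,"ry":0,"rz":0},{"hand":36,"dx":0,"dy":0,"dz":0,"rx":0,"ry":0,"rz":0}]'
python3 -c "
from h import *
s=arm.read_state();print(Rn.from_quat(s['ee_rot']).as_matrix().round(4),s['position'],s['contact_force'])
d=grab('wrist'); save(d,'w13.png'); np.savez('/tmp/w13.npz',**d)
"
```

```text
clock: 12.65
position: [467.6, -175.0, 14.8]
ee_rot: [-0.034, 0.999, -0.0, 0.0]
contact_force: [-0.2, -0.0, 0.7]
gripper_width: 62.1
clock: 13.07
position: [468.1, -175.1, 16.1]
ee_rot: [-0.034, 0.999, -0.0, 0.001]
contact_force: [-1.0, 0.7, 8.8]
gripper_width: 36.8
[[-9.977e-01 -6.770e-02  2.800e-03]
 [-6.770e-02  9.977e-01 -5.000e-04]
 [-2.800e-03 -7.000e-04 -1.000e+00]] [ 468.0741941  -175.08271249   16.10697641] [-1.00908015  0.73354605  8.76699923]
```

View pics/w13.png

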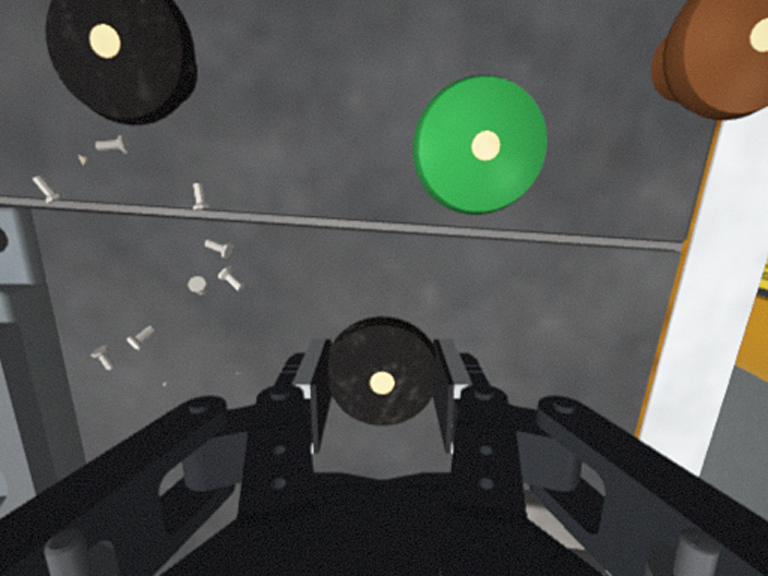

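```bash
python3 -m jog '[{"hand":34,"dx":0,"dy":0,"dz":-5,"rx":0,"ry":0,"rz":0},{"hand":34,"dx":0,"dy":0,"dz":-30,"rx":0,"ry":0,"rz":0},{"hand":34,"dx":0,"dy":0,"dz":-40,"rx":0,"ry":0,"rz":0},{"hand":34,"dx":0,"dy":0,"dz":-40,"rx":0,"ry":0,"rz":0},{"hand":34,"dx":0,"dy":0,"dz":0,"rx":0,"ry":0,"rz":0}]'
python3 -c "
from h import *
s=arm.read_state();print(Rn.from_quat(s['ee_rot']).as_matrix().round(4),s['position'],s['contact_force'])
d=grab('wrist'); save(d,'w14.png'); np.savez('/tmp/w14.npz',**d)
d=grab('scene'); save(d,'s14.png',4,(230,120,360,270))
"
```

```text
clock: 13.53
position: [472.3, -175.9, 137.8]
ee_rot: [-0.035, 0.999, -0.002, 0.008]
contact_force: [0.8, 0.0, 0.5]
gripper_width: 35.1
[[-0.9975 -0.0691  0.017 ]
 [-0.0692  0.9976 -0.0031]
 [-0.0168 -0.0043 -0.9999]] [ 472.29815582 -175.93396599  137.75118142] [0.84375717 0.02261905 0.54482985]
```

View pics/w14.png

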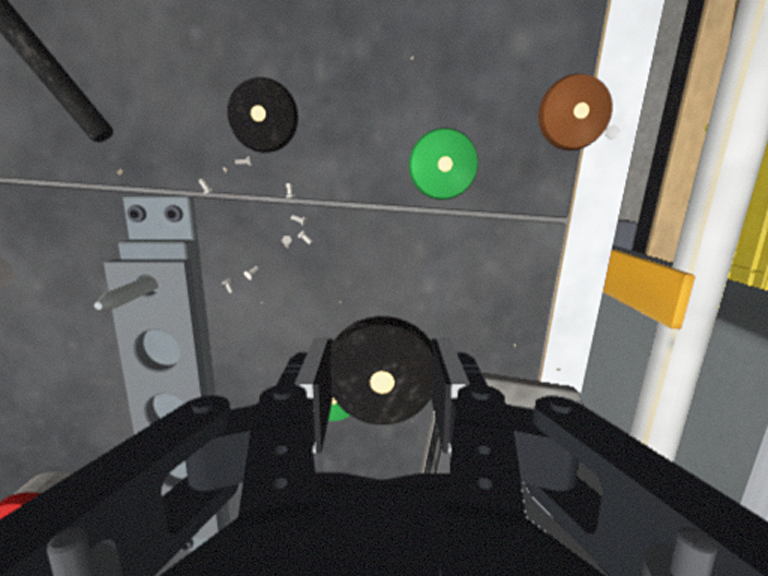

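View pics/s14.png

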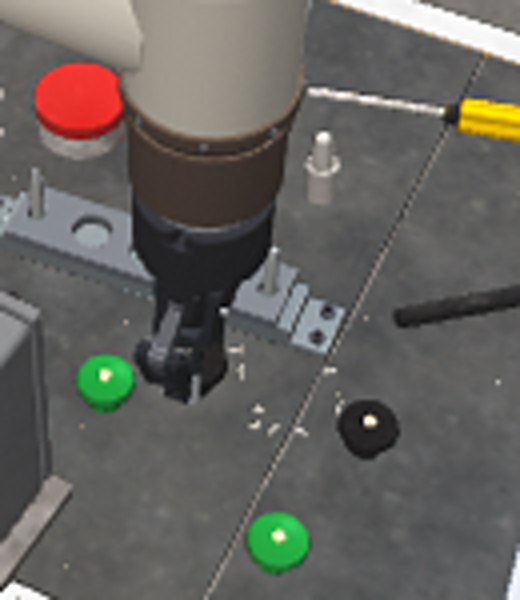

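```bash
python3 -c "
from h import *
d=dict(np.load('/tmp/w14.npz'));K=d['intrinsics'];T=d['T_tool_cam'];z=d['depth']
for u,v in [(255,255),(250,240),(262,262),(240,250),(268,250),(254,220)]: print((T[:3,:3]@(np.array([(u-K[0,2])/K[0,0],(v-K[1,2])/K[1,1],1])*z[v,u])+T[:3,3]).round(1))
print(raytool(d,382/1.5,383/1.5,-16.5))
s=arm.read_state(); print(s['position'],totool([617.9,-123,30],s))
"
```

```text
[ -0.5   0.3 -14.8]
[ -3.   -7.3 -13.6]
[  3.1   4.9 -13.6]
[ -8.1  -2.2 -14.4]
[  6.1  -1.8 -13.6]
[ -1.  -17.  -10.9]
[ -0.69962376  -0.38588413 -16.5       ]
[ 468.08155594 -174.97193653  131.66490681] [-152.35558544   41.89571135  102.54231614]
```

```bash
python3 -m jog '[{"hand":34,"dx":-30.3,"dy":8.4,"dz":0,"rx":0,"ry":0,"rz":0},{"hand":34,"dx":-30.3,"dy":8.4,"dz":0,"rx":0,"ry":0,"rz":0},{"hand":34,"dx":-30.3,"dy":8.4,"dz":0,"rx":0,"ry":0,"rz":0},{"hand":34,"dx":-30.3,"dy":8.4,"dz":0,"rx":0,"ry":0,"rz":0},{"hand":34,"dx":-30.3,"dy":8.4,"dz":0,"rx":0,"ry":0,"rz":0}]'
python3 -m jog '[{"hand":34,"dx":0,"dy":0,"dz":20,"rx":0,"ry":0,"rz":0},{"hand":34,"dx":0,"dy":0,"dz":20,"rx":0,"ry":0,"rz":0},{"hand":34,"dx":0,"dy":0,"dz":15,"rx":0,"ry":0,"rz":0},{"hand":34,"dx":0,"dy":0,"dz":0,"rx":0,"ry":0,"rz":0},{"hand":34,"dx":0,"dy":0,"dz":0,"rx":0,"ry":0,"rz":0}]'
python3 -m jog '[{"hand":34,"dx":0,"dy":0,"dz":0,"rx":0,"ry":0,"rz":0},{"hand":34,"dx":0,"dy":0,"dz":0,"rx":0,"ry":0,"rz":0}]'
python3 -c "
from h import *
s=arm.read_state();print(Rn.from_quat(s['ee_rot']).as_matrix().round(4),s['position'],s['contact_force'])
d=grab('wrist'); save(d,'w15.png'); np.savez('/tmp/w15.npz',**d)
d=grab('scene'); save(d,'s15.png',4,(210,100,340,240))
"
```

```text
clock: 14.05
position: [615.4, -122.3, 127.4]
ee_rot: [-0.033, 0.999, 0.0, -0.002]
contact_force: [0.1, -0.0, 0.2]
gripper_width: 35.0
clock: 14.47
position: [614.0, -123.0, 72.2]
ee_rot: [-0.034, 0.999, -0.0, -0.002]
contact_force: [-0.2, -0.0, -0.8]
gripper_width: 34.9
clock: 14.63
position: [616.0, -123.1, 75.3]
ee_rot: [-0.034, 0.999, -0.0, 0.001]
contact_force: [0.4, -0.2, 0.3]
gripper_width: 35.3
[[-9.977e-01 -6.700e-02  1.900e-03]
 [-6.700e-02  9.977e-01 -2.000e-04]
 [-1.900e-03 -3.000e-04 -1.000e+00]] [ 615.97673752 -123.06195565   75.30093142] [ 0.4334116  -0.20445812  0.33816552]
```

View pics/w15.png

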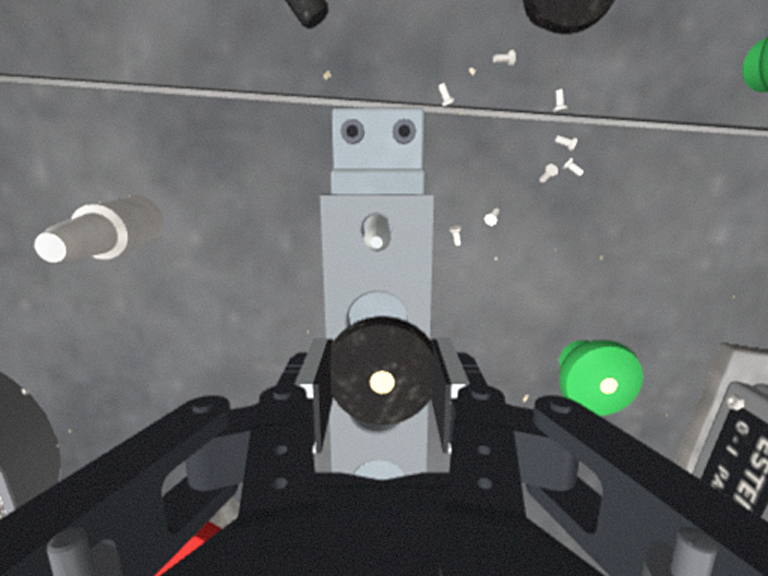

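View pics/s15.png

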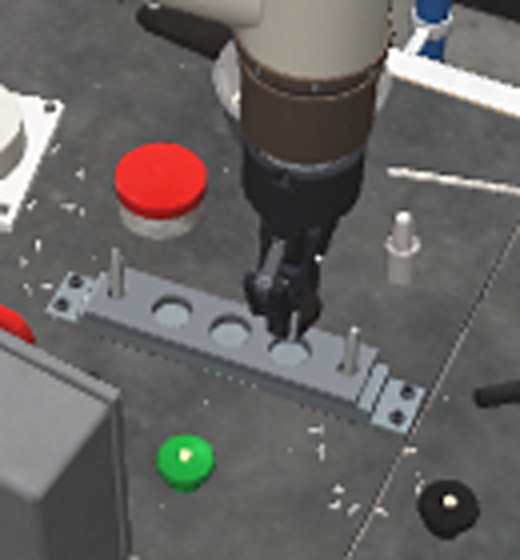

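```bash
python3 -c "
from h import *
d=dict(np.load('/tmp/w15.npz'));s=arm.read_state();zt=s['position'][2]
pt=raytool(d,376/1.5,241/1.5,zt-76); hb=raytool(d,376/1.5,231/1.5,zt-30)
print('pin',pt,'hole',hb,'edges',raytool(d,321/1.5,200/1.5,zt-30),raytool(d,433/1.5,200/1.5,zt-30))
print('knob',raytool(d,382/1.5,383/1.5,-15), 'pocket edge far', raytool(d,378/1.5,291/1.5,zt-30))
g=d['img']; save(d,'w15c.png',6,(205,120,300,290))
"
```

```text
pin [ -2.74703714 -45.28673486  -0.53570967] hole [ -3.31729926 -42.80611008  45.46429033] edges [-27.45867941 -56.41672635  45.46429033] [ 21.79634557 -56.41825627  45.46429033]
knob [ -0.709098     0.41529618 -15.        ] pocket edge far [ -2.47887236 -14.8924275   45.46429033]
```

View pics/w15c.png

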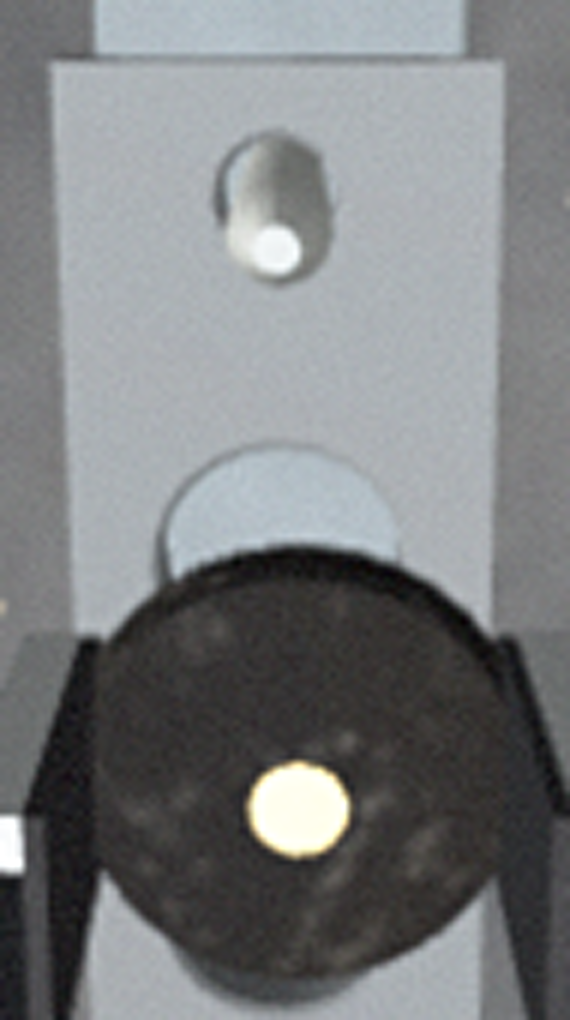

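```bash
python3 -m jog '[{"hand":34,"dx":-2,"dy":-0.6,"dz":10,"rx":0,"ry":0,"rz":0},{"hand":34,"dx":0,"dy":0,"dz":10,"rx":0,"ry":0,"rz":0},{"hand":34,"dx":0,"dy":0,"dz":5,"rx":0,"ry":0,"rz":0},{"hand":34,"dx":0,"dy":0,"dz":0,"rx":0,"ry":0,"rz":0},{"hand":34,"dx":0,"dy":0,"dz":0,"rx":0,"ry":0,"rz":0}]'
python3 -m jog '[{"hand":34,"dx":0,"dy":0,"dz":5,"rx":0,"ry":0,"rz":0},{"hand":34,"dx":0,"dy":0,"dz":3,"rx":0,"ry":0,"rz":0},{"hand":34,"dx":0,"dy":0,"dz":0,"rx":0,"ry":0,"rz":0},{"hand":34,"dx":0,"dy":0,"dz":0,"rx":0,"ry":0,"rz":0}]'
```

```text
clock: 15.15
position: [616.9, -123.5, 48.3]
ee_rot: [-0.034, 0.999, -0.0, -0.001]
contact_force: [0.2, 0.8, -0.1]
gripper_width: 35.4
clock: 15.48
position: [617.3, -123.4, 41.0]
ee_rot: [-0.034, 0.999, -0.0, -0.0]
contact_force: [-0.4, -0.2, 0.1]
gripper_width: 35.4
```

```bash
for i in 1; do python3 -m jog '[{"hand":34,"dx":0,"dy":0,"dz":2,"rx":0,"ry":0,"rz":0},{"hand":34,"dx":0,"dy":0,"dz":0,"rx":0,"ry":0,"rz":0}]'; done
python3 -m jog '[{"hand":34,"dx":0,"dy":0,"dz":2,"rx":0,"ry":0,"rz":0},{"hand":34,"dx":0,"dy":0,"dz":0,"rx":0,"ry":0,"rz":0}]'
python3 -c "
from h import *
d=grab('wrist'); save(d,'w16.png',4,(180,100,330,300))
"
```

```text
clock: 15.65
position: [617.3, -123.4, 39.1]
ee_rot: [-0.033, 0.999, 0.0, -0.0]
contact_force: [0.2, -0.3, 0.2]
gripper_width: 35.2
clock: 15.82
position: [617.2, -123.4, 36.9]
ee_rot: [-0.033, 0.999, 0.0, -0.0]
contact_force: [-0.5, 0.4, 0.4]
gripper_width: 35.5
```

View pics/w16.png

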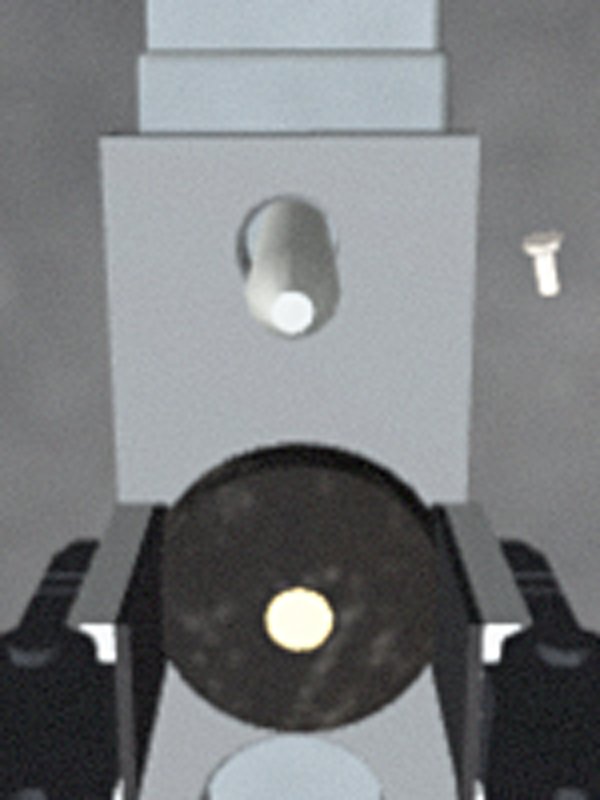

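```bash
python3 -m jog '[{"hand":34,"dx":0,"dy":0,"dz":1,"rx":0,"ry":0,"rz":0},{"hand":34,"dx":0,"dy":0,"dz":0,"rx":0,"ry":0,"rz":0}]'
python3 -m jog '[{"hand":34,"dx":0,"dy":0,"dz":1,"rx":0,"ry":0,"rz":0},{"hand":34,"dx":0,"dy":0,"dz":0,"rx":0,"ry":0,"rz":0}]'
```

```text
clock: 16.03
position: [617.5, -123.5, 36.5]
ee_rot: [-0.034, 0.999, -0.0, 0.0]
contact_force: [-0.4, 0.9, 2.1]
gripper_width: 35.4
clock: 16.2
position: [617.6, -123.5, 36.5]
ee_rot: [-0.034, 0.999, -0.0, 0.0]
contact_force: [-2.0, 1.0, 5.4]
gripper_width: 35.2
```

```bash
python3 -m jog '[{"hand":45,"dx":0,"dy":0,"dz":0,"rx":0,"ry":0,"rz":0},{"hand":60,"dx":0,"dy":0,"dz":0,"rx":0,"ry":0,"rz":0},{"hand":62,"dx":0,"dy":0,"dz":0,"rx":0,"ry":0,"rz":0},{"hand":62,"dx":0,"dy":0,"dz":-15,"rx":0,"ry":0,"rz":0},{"hand":62,"dx":0,"dy":0,"dz":-30,"rx":0,"ry":0,"rz":0}]'
python3 -m jog '[{"hand":62,"dx":0,"dy":0,"dz":-40,"rx":0,"ry":0,"rz":0},{"hand":62,"dx":14,"dy":-30,"dz":0,"rx":0,"ry":0,"rz":0},{"hand":62,"dx":14,"dy":-30,"dz":0,"rx":0,"ry":0,"rz":0},{"hand":62,"dx":14,"dy":-30,"dz":0,"rx":0,"ry":0,"rz":0},{"hand":62,"dx":14,"dy":-30,"dz":0,"rx":0,"ry":0,"rz":0}]'
python3 -m jog '[{"hand":62,"dx":0,"dy":-24,"dz":20,"rx":0,"ry":0,"rz":0},{"hand":62,"dx":0,"dy":0,"dz":20,"rx":0,"ry":0,"rz":0},{"hand":62,"dx":0,"dy":0,"dz":0,"rx":0,"ry":0,"rz":0},{"hand":62,"dx":0,"dy":0,"dz":0,"rx":0,"ry":0,"rz":0}]'
python3 -c "
from h import *
s=arm.read_state();print(Rn.from_quat(s['ee_rot']).as_matrix().round(4),s['position'],s['contact_force'], totool([550.5,-271.5,32]))
d=grab('wrist'); save(d,'w17.png'); np.savez('/tmp/w17.npz',**d)
d=grab('scene'); save(d,'s17.png',4,(210,100,340,240))
"
```

```text
clock: 16.62
position: [614.3, -123.3, 76.2]
ee_rot: [-0.033, 0.999, 0.0, -0.005]
contact_force: [-0.2, -0.3, -1.4]
gripper_width: 62.1
clock: 17.03
position: [569.0, -247.8, 120.3]
ee_rot: [-0.034, 0.999, 0.0, 0.0]
contact_force: [0.1, -0.3, -0.5]
gripper_width: 62.2
clock: 17.37
position: [570.1, -270.9, 78.9]
ee_rot: [-0.033, 0.999, 0.0, -0.002]
contact_force: [0.4, -0.4, -0.4]
gripper_width: 62.0
[[-9.978e-01 -6.640e-02 -3.300e-03]
 [-6.640e-02  9.978e-01  6.000e-04]
 [ 3.300e-03  8.000e-04 -1.000e+00]] [ 570.13540747 -270.88717697   78.93695846] [ 0.3869395  -0.42228841 -0.37026996] [19.47819176  0.65291642 47.00187862]
```

View pics/w17.png

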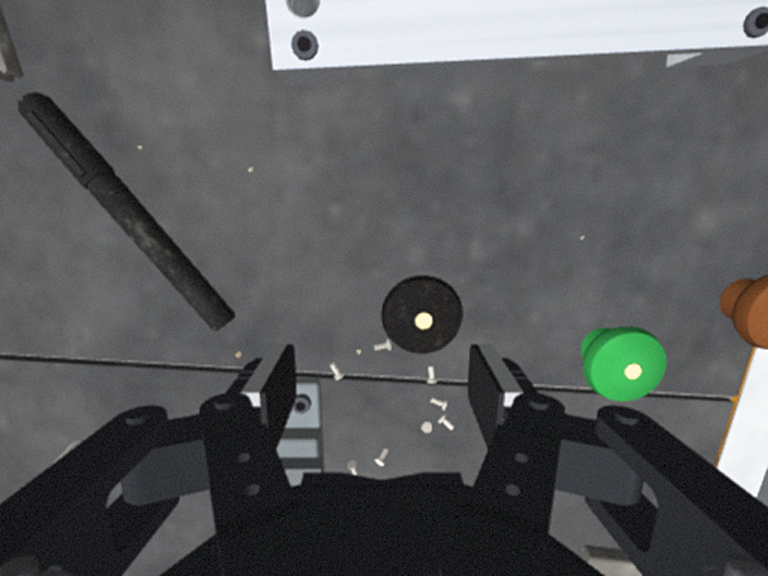

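View pics/s17.png

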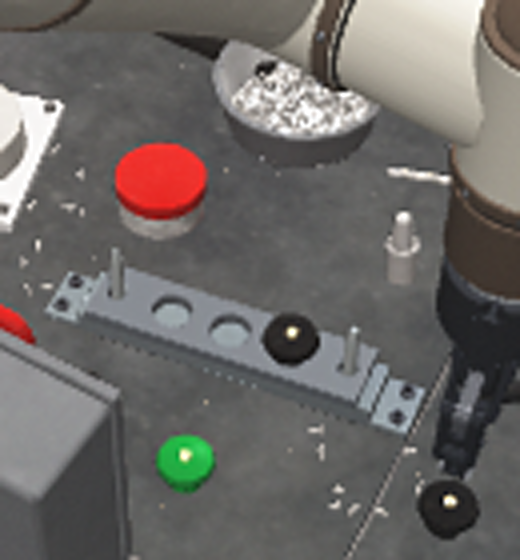

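```bash
python3 -c "
from h import *
d=dict(np.load('/tmp/w17.npz'));s=arm.read_state();print(s['position'])
print(raytool(d,423.5/1.5,320.5/1.5,s['position'][2]-32))
"
```

```text
[ 571.98196132 -270.52894135   81.13436372]
[19.49996084  0.9550758  49.13436372]
```

```bash
python3 -m jog '[{"hand":62,"dx":20,"dy":0.7,"dz":10,"rx":0,"ry":0,"rz":0},{"hand":62,"dx":0,"dy":0,"dz":10,"rx":0,"ry":0,"rz":0},{"hand":62,"dx":0,"dy":0,"dz":10,"rx":0,"ry":0,"rz":0},{"hand":62,"dx":0,"dy":0,"dz":0,"rx":0,"ry":0,"rz":0},{"hand":62,"dx":0,"dy":0,"dz":0,"rx":0,"ry":0,"rz":0}]'
python3 -m jog '[{"hand":62,"dx":0,"dy":0,"dz":0,"rx":0,"ry":0,"rz":0},{"hand":62,"dx":0,"dy":0,"dz":0,"rx":0,"ry":0,"rz":0}]'
python3 -c "
from h import *
s=arm.read_state();print(Rn.from_quat(s['ee_rot']).as_matrix().round(4),s['position'],s['contact_force'])
d=grab('wrist'); save(d,'w18.png',4,(170,150,340,290)); np.savez('/tmp/w18.npz',**d)
"
```

```text
clock: 17.88
position: [551.8, -271.1, 50.2]
ee_rot: [-0.034, 0.999, -0.0, -0.0]
contact_force: [-0.2, 0.0, 0.1]
gripper_width: 62.0
clock: 18.05
position: [552.1, -271.5, 50.9]
ee_rot: [-0.034, 0.999, -0.0, 0.001]
contact_force: [-0.6, -0.3, -0.6]
gripper_width: 61.9
[[-9.977e-01 -6.760e-02  1.500e-03]
 [-6.760e-02  9.977e-01 -5.000e-04]
 [-1.400e-03 -6.000e-04 -1.000e+00]] [ 552.10783282 -271.49007525   50.8644007 ] [-0.63799918 -0.31370225 -0.60885231]
```

View pics/w18.png

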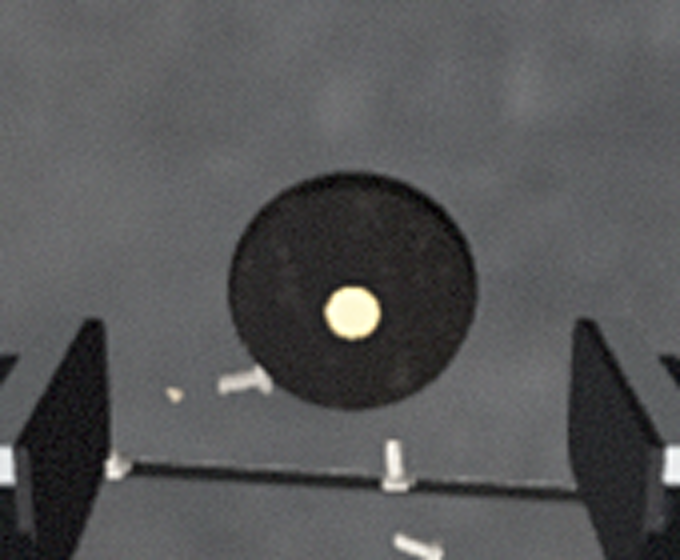

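```bash
python3 -c "
from h import *
d=dict(np.load('/tmp/w18.npz'));s=arm.read_state();print(s['position'])
print(raytool(d,258,228,50.9-32))
"
```

```text
[ 551.9200323  -271.50056418   50.8088655 ]
[ 1.41525375 -0.35614232 18.9       ]
```

```bash
python3 -m jog '[{"hand":62,"dx":1.4,"dy":-0.4,"dz":12,"rx":0,"ry":0,"rz":0},{"hand":62,"dx":0,"dy":0,"dz":12,"rx":0,"ry":0,"rz":0},{"hand":62,"dx":0,"dy":0,"dz":12,"rx":0,"ry":0,"rz":0},{"hand":62,"dx":0,"dy":0,"dz":0,"rx":0,"ry":0,"rz":0},{"hand":62,"dx":0,"dy":0,"dz":0,"rx":0,"ry":0,"rz":0}]'
python3 -m jog '[{"hand":62,"dx":0,"dy":0,"dz":0,"rx":0,"ry":0,"rz":0},{"hand":36,"dx":0,"dy":0,"dz":0,"rx":0,"ry":0,"rz":0},{"hand":34,"dx":0,"dy":0,"dz":0,"rx":0,"ry":0,"rz":0},{"hand":34,"dx":0,"dy":0,"dz":0,"rx":0,"ry":0,"rz":0},{"hand":34,"dx":0,"dy":0,"dz":0,"rx":0,"ry":0,"rz":0}]'
python3 -m jog '[{"hand":34,"dx":0,"dy":0,"dz":-5,"rx":0,"ry":0,"rz":0},{"hand":34,"dx":0,"dy":0,"dz":-30,"rx":0,"ry":0,"rz":0},{"hand":34,"dx":0,"dy":0,"dz":-40,"rx":0,"ry":0,"rz":0},{"hand":34,"dx":0,"dy":0,"dz":-40,"rx":0,"ry":0,"rz":0},{"hand":34,"dx":0,"dy":0,"dz":-10,"rx":0,"ry":0,"rz":0}]'
python3 -c "
from h import *
s=arm.read_state();print(s['position'],s['contact_force'],totool([611.7+.8,-32.4,30]))
d=grab('wrist'); save(d,'w19.png'); np.savez('/tmp/w19.npz',**d)
"
```

```text
clock: 18.52
position: [549.1, -271.9, 13.0]
ee_rot: [-0.034, 0.999, 0.0, -0.001]
contact_force: [-0.5, -0.6, 0.3]
gripper_width: 62.3
clock: 18.93
position: [550.1, -272.2, 15.5]
ee_rot: [-0.034, 0.999, -0.0, 0.0]
contact_force: [-1.9, 0.7, 6.8]
gripper_width: 35.5
clock: 19.35
position: [553.4, -273.4, 146.8]
ee_rot: [-0.034, 0.999, -0.003, 0.006]
contact_force: [1.2, -0.3, 0.5]
gripper_width: 35.1
[ 553.44572774 -273.36764521  146.75710066] [ 1.18682061 -0.31580126  0.51946046] [-74.03361059 237.00063908 116.33896701]
```

View pics/w19.png

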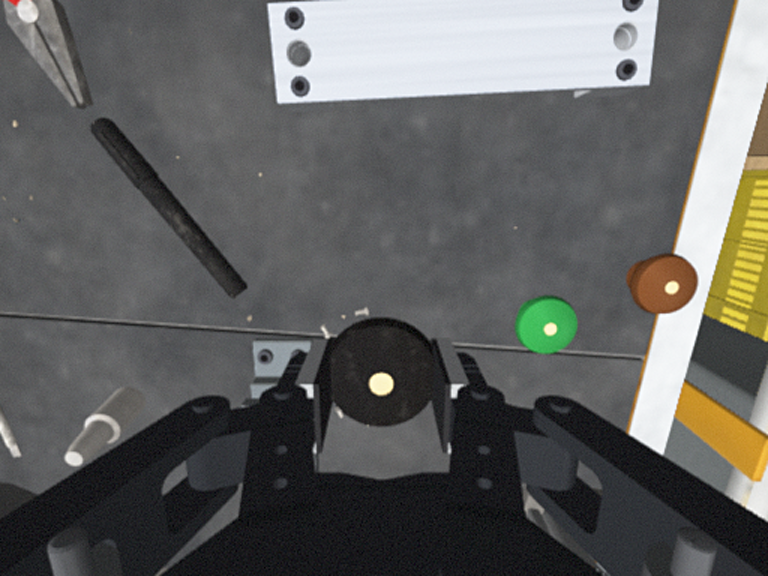

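```bash
python3 -m jog '[{"hand":34,"dx":-12.2,"dy":39,"dz":0,"rx":0,"ry":0,"rz":0},{"hand":34,"dx":-12.2,"dy":39,"dz":0,"rx":0,"ry":0,"rz":0},{"hand":34,"dx":-12.2,"dy":39,"dz":0,"rx":0,"ry":0,"rz":0},{"hand":34,"dx":-12.2,"dy":39,"dz":0,"rx":0,"ry":0,"rz":0},{"hand":34,"dx":-12.2,"dy":39,"dz":0,"rx":0,"ry":0,"rz":0}]'
python3 -m jog '[{"hand":34,"dx":-10,"dy":39,"dz":0,"rx":0,"ry":0,"rz":0},{"hand":34,"dx":0,"dy":3,"dz":20,"rx":0,"ry":0,"rz":0},{"hand":34,"dx":0,"dy":0,"dz":30,"rx":0,"ry":0,"rz":0},{"hand":34,"dx":0,"dy":0,"dz":20,"rx":0,"ry":0,"rz":0},{"hand":34,"dx":0,"dy":0,"dz":0,"rx":0,"ry":0,"rz":0}]'
python3 -m jog '[{"hand":34,"dx":0,"dy":0,"dz":0,"rx":0,"ry":0,"rz":0},{"hand":34,"dx":0,"dy":0,"dz":0,"rx":0,"ry":0,"rz":0}]'
python3 -c "
from h import *
s=arm.read_state();print(Rn.from_quat(s['ee_rot']).as_matrix().round(4),s['position'],s['contact_force'])
d=grab('wrist'); save(d,'w20.png'); np.savez('/tmp/w20.npz',**d)
"
```

```text
clock: 19.82
position: [597.3, -71.5, 138.7]
ee_rot: [-0.033, 0.999, 0.0, -0.0]
contact_force: [-0.2, -0.5, -0.9]
gripper_width: 35.5
clock: 20.23
position: [600.9, -30.5, 63.9]
ee_rot: [-0.033, 0.999, -0.0, -0.005]
contact_force: [-0.7, -0.3, -0.6]
gripper_width: 35.2
clock: 20.4
position: [605.7, -30.9, 70.2]
ee_rot: [-0.034, 0.999, -0.0, 0.001]
contact_force: [0.1, -0.6, 1.2]
gripper_width: 35.1
[[-9.977e-01 -6.720e-02  1.900e-03]
 [-6.720e-02  9.977e-01 -2.000e-04]
 [-1.900e-03 -3.000e-04 -1.000e+00]] [605.69650323 -30.88119288  70.22781414] [ 0.05116913 -0.61857936  1.19623463]
```

View pics/w20.png

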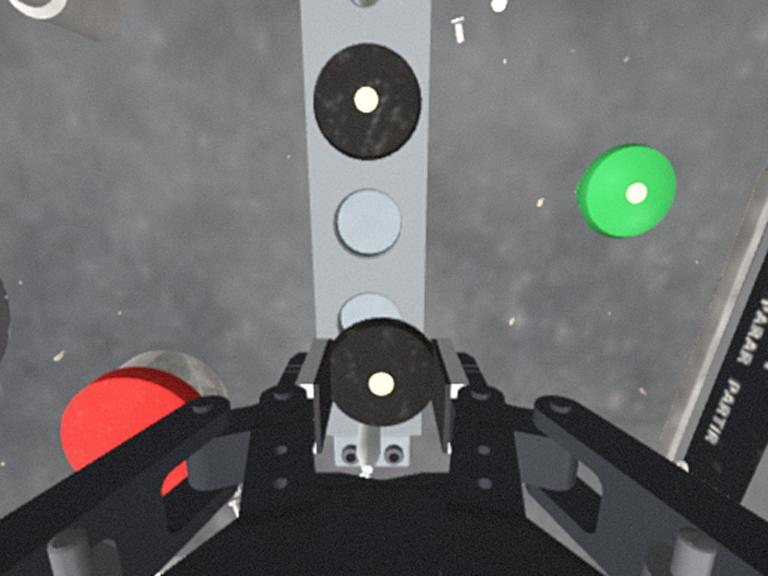

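```bash
python3 -c "
from h import *
d=dict(np.load('/tmp/w20.npz'));s=arm.read_state();print(s['position']);zt=70.2
print('knobA',raytool(d,366/1.5,99/1.5,zt-52));print('mid',raytool(d,368.5/1.5,222/1.5,zt-30));print('B',raytool(d,381.5/1.5,384/1.5,-15));print('edges',[raytool(d,u/1.5,230/1.5,zt-30)[0] for u in (311.5,427.5)])
save(d,'w20c.png',5,(200,20,290,150))
"
```

```text
[605.9561551  -30.88310857  70.74816466]
knobA [ -6.3531627  -92.90159765  18.2       ]
mid [ -6.48742657 -47.37242567  40.2       ]
B [ -0.87690174   0.78612951 -15.        ]
edges [np.float64(-31.336916608282397), np.float64(19.17876098382608)]
```

View pics/w20c.png

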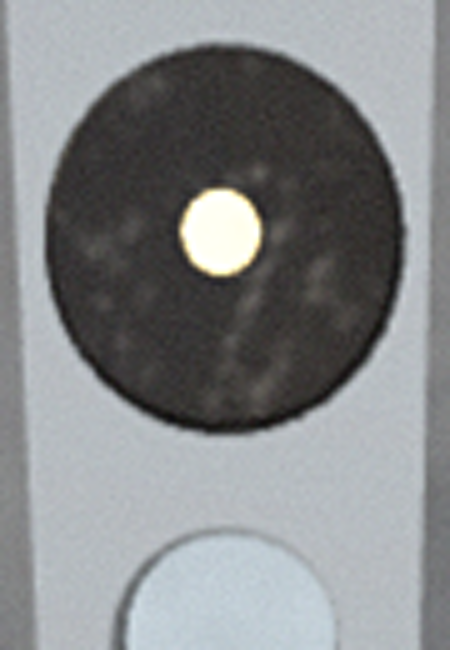

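```bash
python3 -m jog '[{"hand":34,"dx":-5.2,"dy":-2,"dz":10,"rx":0,"ry":0,"rz":0},{"hand":34,"dx":0,"dy":0,"dz":8,"rx":0,"ry":0,"rz":0},{"hand":34,"dx":0,"dy":0,"dz":0,"rx":0,"ry":0,"rz":0},{"hand":34,"dx":0,"dy":0,"dz":0,"rx":0,"ry":0,"rz":0},{"hand":34,"dx":0,"dy":0,"dz":0,"rx":0,"ry":0,"rz":0}]'
python3 -c "
from h import *
s=arm.read_state();print(Rn.from_quat(s['ee_rot']).as_matrix().round(4),s['position'],s['contact_force'])
d=grab('wrist'); save(d,'w21.png'); np.savez('/tmp/w21.npz',**d)
zt=s['position'][2]
"
```

```text
clock: 20.87
position: [610.1, -32.5, 51.2]
ee_rot: [-0.033, 0.999, -0.0, -0.0]
contact_force: [0.3, 0.1, 0.8]
gripper_width: 35.1
[[-9.978e-01 -6.680e-02 -1.000e-04]
 [-6.680e-02  9.978e-01 -1.000e-04]
 [ 1.000e-04 -1.000e-04 -1.000e+00]] [610.07795742 -32.53958543  51.15983431] [0.34580239 0.10901502 0.80031087]
```

View pics/w21.png

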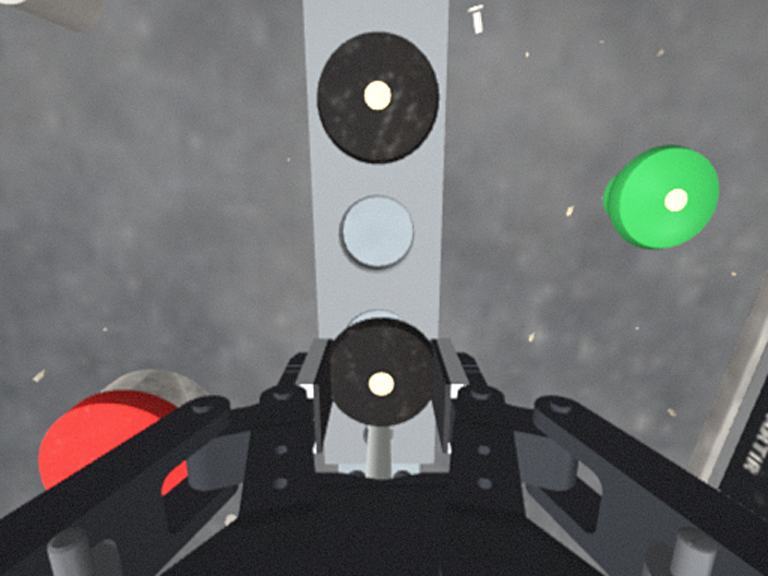

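```bash
python3 -c "
from h import *
d=dict(np.load('/tmp/w21.npz'));zt=51.2
print('knobA',raytool(d,377.5/1.5,95/1.5,zt-52));print('mid',raytool(d,378/1.5,232/1.5,zt-30));print('B',raytool(d,381.5/1.5,384/1.5,-15))
"
```

```text
knobA [ -2.12618431 -90.94138972  -0.8       ]
mid [ -2.23248235 -45.51692446  21.2       ]
B [ -0.87856523   0.78731786 -15.        ]
```

```bash
python3 -m jog '[{"hand":34,"dx":-1.3,"dy":0,"dz":5,"rx":0,"ry":0,"rz":0},{"hand":34,"dx":0,"dy":0,"dz":5,"rx":0,"ry":0,"rz":0},{"hand":34,"dx":0,"dy":0,"dz":0,"rx":0,"ry":0,"rz":0},{"hand":34,"dx":0,"dy":0,"dz":0,"rx":0,"ry":0,"rz":0}]'
python3 -m jog '[{"hand":34,"dx":0,"dy":0,"dz":2,"rx":0,"ry":0,"rz":0},{"hand":34,"dx":0,"dy":0,"dz":2,"rx":0,"ry":0,"rz":0},{"hand":34,"dx":0,"dy":0,"dz":0,"rx":0,"ry":0,"rz":0},{"hand":34,"dx":0,"dy":0,"dz":0,"rx":0,"ry":0,"rz":0}]'
python3 -m jog '[{"hand":34,"dx":0,"dy":0,"dz":1,"rx":0,"ry":0,"rz":0},{"hand":34,"dx":0,"dy":0,"dz":1,"rx":0,"ry":0,"rz":0},{"hand":34,"dx":0,"dy":0,"dz":0,"rx":0,"ry":0,"rz":0}]'
```

```text
clock: 21.25
position: [611.0, -32.3, 40.6]
ee_rot: [-0.034, 0.999, -0.0, -0.001]
contact_force: [0.2, -0.2, 0.4]
gripper_width: 35.0
clock: 21.58
position: [611.3, -32.3, 37.1]
ee_rot: [-0.034, 0.999, -0.0, -0.0]
contact_force: [-0.3, 0.1, -0.2]
gripper_width: 34.9
clock: 21.83
position: [611.5, -32.3, 35.5]
ee_rot: [-0.034, 0.999, -0.0, 0.0]
contact_force: [0.1, 0.9, 0.9]
gripper_width: 35.2
```

```bash
python3 -m jog '[{"hand":34,"dx":0,"dy":0,"dz":0.5,"rx":0,"ry":0,"rz":0},{"hand":45,"dx":0,"dy":0,"dz":0,"rx":0,"ry":0,"rz":0},{"hand":60,"dx":0,"dy":0,"dz":0,"rx":0,"ry":0,"rz":0},{"hand":62,"dx":0,"dy":0,"dz":0,"rx":0,"ry":0,"rz":0},{"hand":62,"dx":0,"dy":0,"dz":-15,"rx":0,"ry":0,"rz":0}]'
python3 -m jog '[{"hand":62,"dx":0,"dy":0,"dz":-30,"rx":0,"ry":0,"rz":0},{"hand":62,"dx":0,"dy":0,"dz":-40,"rx":0,"ry":0,"rz":0},{"hand":62,"dx":0,"dy":0,"dz":-40,"rx":0,"ry":0,"rz":0},{"hand":62,"dx":0,"dy":0,"dz":-40,"rx":0,"ry":0,"rz":0},{"hand":62,"dx":0,"dy":0,"dz":0,"rx":0,"ry":0,"rz":0}]'
python3 -m jog '[{"hand":62,"dx":0,"dy":0,"dz":0,"rx":0,"ry":0,"rz":0},{"hand":62,"dx":0,"dy":0,"dz":0,"rx":0,"ry":0,"rz":0}]'
python3 -c "
from h import *
s=arm.read_state();print(Rn.from_quat(s['ee_rot']).as_matrix().round(4),s['position'],s['contact_force'],s['joints'])
d=grab('wrist'); save(d,'w22.png'); np.savez('/tmp/w22.npz',**d)
d=grab('scene'); save(d,'s22.png');np.savez('/tmp/s22.npz',**d)
d=grab('top'); save(d,'t22.png');np.savez('/tmp/t22.npz',**d)
"
```

```text
clock: 22.25
position: [609.0, -32.5, 46.7]
ee_rot: [-0.033, 0.999, -0.0, -0.003]
contact_force: [-0.5, -0.1, 0.1]
gripper_width: 61.9
clock: 22.67
position: [616.2, -32.4, 209.6]
ee_rot: [-0.034, 0.999, -0.0, 0.009]
contact_force: [1.5, -0.3, 1.4]
gripper_width: 62.3
clock: 22.83
position: [610.8, -32.2, 199.2]
ee_rot: [-0.033, 0.999, 0.0, -0.0]
contact_force: [0.0, -0.4, -0.6]
gripper_width: 62.3
[[-9.978e-01 -6.660e-02 -7.000e-04]
 [-6.660e-02  9.978e-01  6.000e-04]
 [ 6.000e-04  7.000e-04 -1.000e+00]] [610.78777975 -32.20299193 199.24715004] [ 0.04907358 -0.44402475 -0.61005657] [ 2.11278237e-01  3.85754206e-01 -7.33551682e-02 -8.42106601e-04
 -1.11221544e+00 -1.44295297e-01]
```

View pics/w22.png

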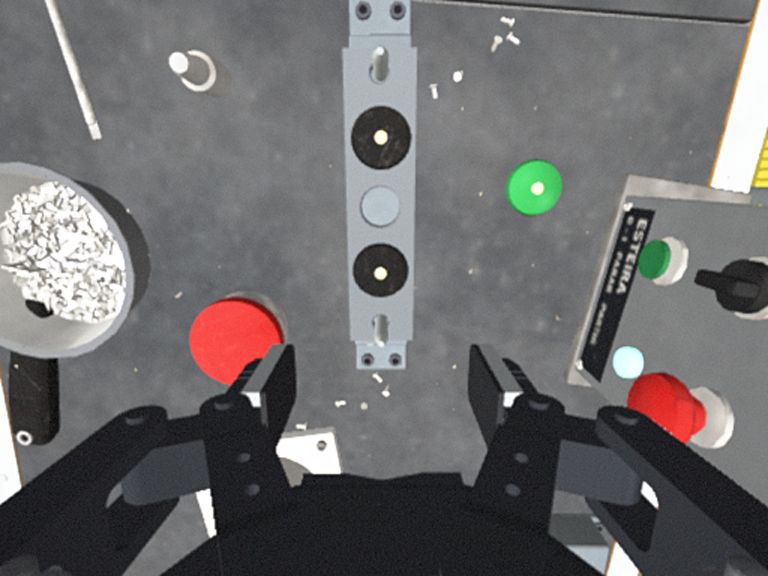

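View pics/s22.png

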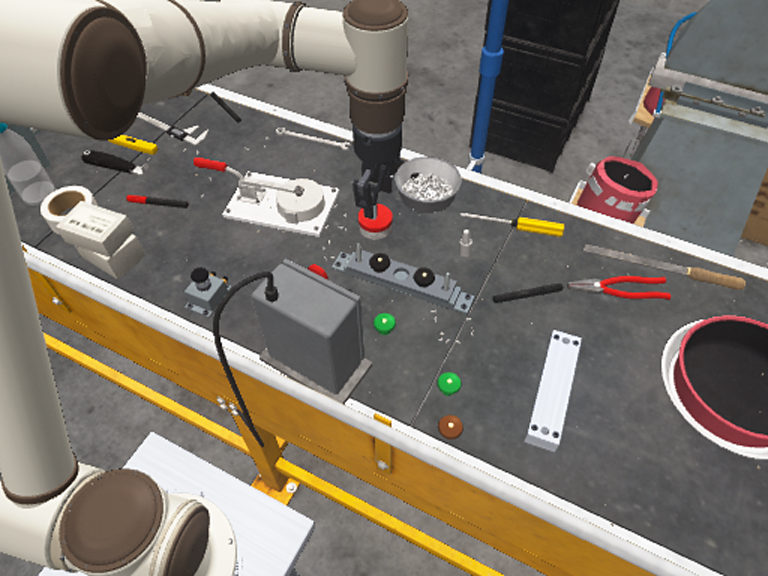

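```bash
python3 -m jog '[{"hand":62,"dx":12,"dy":-37.5,"dz":-5,"rx":0,"ry":0,"rz":0},{"hand":62,"dx":12,"dy":-37.5,"dz":-5,"rx":0,"ry":0,"rz":0},{"hand":62,"dx":12,"dy":-37.5,"dz":-5,"rx":0,"ry":0,"rz":0},{"hand":62,"dx":12,"dy":-37.5,"dz":-5,"rx":0,"ry":0,"rz":0},{"hand":62,"dx":12,"dy":-37.5,"dz":-5,"rx":0,"ry":0,"rz":0}]'
python3 -m jog '[{"hand":62,"dx":12,"dy":-37.5,"dz":-5,"rx":0,"ry":0,"rz":0},{"hand":62,"dx":12,"dy":-37.5,"dz":-5,"rx":0,"ry":0,"rz":0},{"hand":62,"dx":12,"dy":-37.5,"dz":-5,"rx":0,"ry":0,"rz":0},{"hand":62,"dx":12,"dy":-37.5,"dz":-5,"rx":0,"ry":0,"rz":0},{"hand":62,"dx":12,"dy":-37.5,"dz":-5,"rx":0,"ry":0,"rz":0}]'
python3 -m jog '[{"hand":62,"dx":0,"dy":0,"dz":0,"rx":0,"ry":0,"rz":0.12},{"hand":62,"dx":0,"dy":0,"dz":0,"rx":0,"ry":0,"rz":0.12},{"hand":62,"dx":0,"dy":0,"dz":0,"rx":0,"ry":0,"rz":0.12},{"hand":62,"dx":0,"dy":0,"dz":0,"rx":0,"ry":0,"rz":0.12},{"hand":62,"dx":0,"dy":0,"dz":0,"rx":0,"ry":0,"rz":0.12}]'
python3 -m jog '[{"hand":62,"dx":0,"dy":0,"dz":0,"rx":0,"ry":0,"rz":0.12},{"hand":62,"dx":0,"dy":0,"dz":0,"rx":0,"ry":0,"rz":0.12},{"hand":62,"dx":0,"dy":0,"dz":0,"rx":0,"ry":0,"rz":0.12},{"hand":62,"dx":0,"dy":0,"dz":0,"rx":0,"ry":0,"rz":0.12},{"hand":62,"dx":0,"dy":0,"dz":0,"rx":0,"ry":0,"rz":0.12}]'
python3 -m jog '[{"hand":62,"dx":0,"dy":0,"dz":0,"rx":0,"ry":0,"rz":0.12},{"hand":62,"dx":0,"dy":0,"dz":0,"rx":0,"ry":0,"rz":0.12},{"hand":62,"dx":0,"dy":0,"dz":0,"rx":0,"ry":0,"rz":0.085},{"hand":62,"dx":0,"dy":0,"dz":0,"rx":0,"ry":0,"rz":0},{"hand":62,"dx":0,"dy":0,"dz":0,"rx":0,"ry":0,"rz":0}]'
python3 -c "
from h import *
s=arm.read_state();print(Rn.from_quat(s['ee_rot']).as_matrix().round(4),s['position'],s['contact_force'],s['joints'])
d=grab('wrist'); save(d,'w23.png'); np.savez('/tmp/w23.npz',**d)
"
```

```text
clock: 23.4
position: [563.0, -224.8, 223.4]
ee_rot: [-0.034, 0.999, 0.0, -0.001]
contact_force: [0.1, -0.0, 0.6]
gripper_width: 62.1
clock: 23.82
position: [515.7, -416.1, 248.3]
ee_rot: [-0.034, 0.999, 0.001, -0.001]
contact_force: [0.5, -1.0, -0.5]
gripper_width: 62.7
clock: 24.23
position: [516.3, -414.6, 247.6]
ee_rot: [0.266, 0.964, 0.0, -0.002]
contact_force: [0.3, -0.9, -0.3]
gripper_width: 62.3
clock: 24.65
position: [516.4, -414.3, 247.7]
ee_rot: [0.539, 0.842, -0.0, -0.002]
contact_force: [1.0, -0.7, 0.1]
gripper_width: 61.9
clock: 25.07
position: [516.5, -414.4, 248.3]
ee_rot: [0.665, 0.747, -0.0, -0.001]
contact_force: [0.2, 0.1, -0.3]
gripper_width: 62.4
[[-0.1148  0.9934 -0.0022]
 [ 0.9934  0.1148  0.0011]
 [ 0.0013 -0.0021 -1.    ]] [ 516.48265913 -414.38583577  248.27070085] [ 0.19505453  0.07106035 -0.30408123] [-4.32453200e-01  4.40157993e-01  1.37612687e-01 -7.01945607e-05
 -1.27069863e+00 -1.02330646e+00]
```

View pics/w23.png

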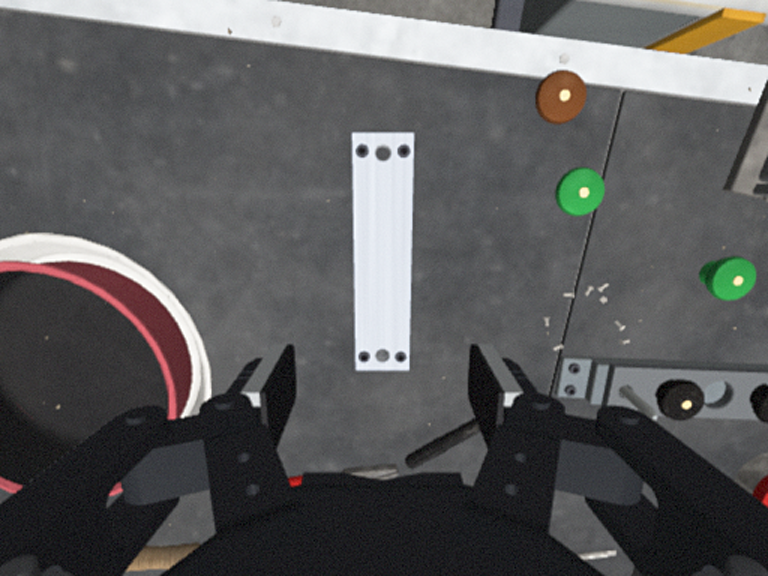

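```bash
python3 -c "
from h import *
d=dict(np.load('/tmp/w23.npz'));s=arm.read_state();zt=248.3
a=raytool(d,383/1.5,153/1.5,zt-32);b=raytool(d,382/1.5,355/1.5,zt-32);print(a,b,np.linalg.norm(a-b),(a+b)/2,np.degrees(np.arctan2(b[0]-a[0],b[1]-a[1])))
e=[raytool(d,u/1.5,v/1.5,zt-32) for u,v in [(352,133),(414,133),(356,370),(409.5,370)]];print(np.round(e,1))
W=world(d); M=W[200:270,90:160].reshape(-1,3); M=M[M[:,2]>15]; print('bowl',np.nanmax(M[:,1]),np.nanmax(M[:,2]))
print(s['position'])
"
```

```text
[  1.07975274 -83.56106081 216.3       ] [  0.34020338  95.1797768  216.3       ] 178.7423675616795 [  0.70997806   5.80935799 216.3       ] -0.23706286650485411
[[-24.  -98.9 216.3]
 [ 26.1 -98.9 216.3]
 [-24.1 110.4 216.3]
 [ 26.2 110.4 216.3]]
bowl -450.8777363831416 300.6919137125427
[ 516.55180003 -414.40603725  248.54896477]
```

```bash
python3 -m jog '[{"hand":65,"dx":0.9,"dy":5.8,"dz":40,"rx":0,"ry":0,"rz":0},{"hand":65,"dx":0,"dy":0,"dz":40,"rx":0,"ry":0,"rz":0},{"hand":65,"dx":0,"dy":0,"dz":40,"rx":0,"ry":0,"rz":0},{"hand":65,"dx":0,"dy":0,"dz":40,"rx":0,"ry":0,"rz":0},{"hand":65,"dx":0,"dy":0,"dz":20,"rx":0,"ry":0,"rz":0}]'
python3 -m jog '[{"hand":65,"dx":0,"dy":0,"dz":0,"rx":0,"ry":0,"rz":0},{"hand":65,"dx":0,"dy":0,"dz":0,"rx":0,"ry":0,"rz":0},{"hand":65,"dx":0,"dy":0,"dz":0,"rx":0,"ry":0,"rz":0}]'
python3 -c "
from h import *
s=arm.read_state();print(Rn.from_quat(s['ee_rot']).as_matrix().round(4),s['position'],s['contact_force'])
d=grab('wrist'); save(d,'w24.png'); np.savez('/tmp/w24.npz',**d)
"
```

```text
clock: 25.53
position: [519.4, -411.1, 63.7]
ee_rot: [0.666, 0.746, -0.001, -0.004]
contact_force: [0.4, 0.7, -1.0]
gripper_width: 65.0
clock: 25.78
position: [523.8, -413.9, 71.7]
ee_rot: [0.666, 0.746, 0.0, 0.002]
contact_force: [0.5, 0.1, 0.1]
gripper_width: 64.7
[[-0.1139  0.9935  0.0028]
 [ 0.9935  0.1139 -0.0022]
 [-0.0025  0.0025 -1.    ]] [ 523.77492904 -413.85947287   71.67417691] [0.45031047 0.10850573 0.12250538]
```

View pics/w24.png

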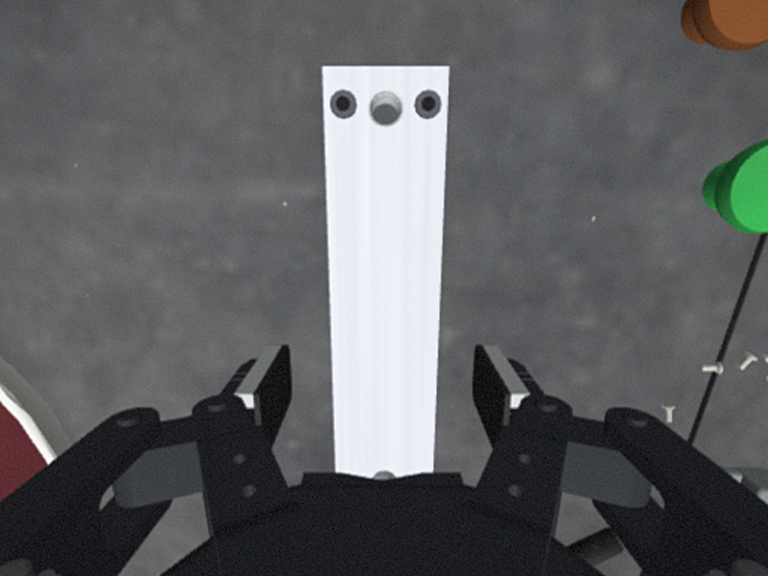

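```bash
python3 -c "
from h import *
d=dict(np.load('/tmp/w24.npz'));s=arm.read_state();zt=71.7
print(raytool(d,386/1.5,106/1.5,zt-32)+[0,90,0]);print(np.round([raytool(d,u/1.5,v/1.5,zt-32) for u,v in [(322,66),(449.5,66),(336,470),(434.5,470)]],1),s['position'])
"
```

```text
[ 1.53418388 -2.64412339 39.7       ]
[[ -23.7 -107.2   39.7]
 [  26.5 -107.2   39.7]
 [ -23.5   79.6   39.7]
 [  26.8   79.6   39.7]] [ 524.04425884 -413.91202038   72.34179919]
```

```bash
python3 -m jog '[{"hand":65,"dx":1.5,"dy":-2,"dz":20,"rx":0,"ry":0,"rz":0},{"hand":65,"dx":0,"dy":0,"dz":20,"rx":0,"ry":0,"rz":0},{"hand":65,"dx":0,"dy":0,"dz":18,"rx":0,"ry":0,"rz":0},{"hand":65,"dx":0,"dy":0,"dz":0,"rx":0,"ry":0,"rz":0},{"hand":65,"dx":0,"dy":0,"dz":0,"rx":0,"ry":0,"rz":0}]'
python3 -m jog '[{"hand":65,"dx":0,"dy":0,"dz":0,"rx":0,"ry":0,"rz":0},{"hand":45,"dx":0,"dy":0,"dz":0,"rx":0,"ry":0,"rz":0},{"hand":44,"dx":0,"dy":0,"dz":0,"rx":0,"ry":0,"rz":0},{"hand":44,"dx":0,"dy":0,"dz":0,"rx":0,"ry":0,"rz":0},{"hand":44,"dx":0,"dy":0,"dz":0,"rx":0,"ry":0,"rz":0}]'
python3 -m jog '[{"hand":44,"dx":0,"dy":0,"dz":0,"rx":0,"ry":0,"rz":0}]'
python3 -c "
from h import *
s=arm.read_state();print(Rn.from_quat(s['ee_rot']).as_matrix().round(4),s['position'],s['contact_force'])
d=grab('wrist'); save(d,'w25.png'); np.savez('/tmp/w25.npz',**d)
"
```

```text
clock: 26.25
position: [520.9, -412.1, 13.1]
ee_rot: [0.666, 0.746, 0.0, 0.001]
contact_force: [0.8, 0.4, 0.6]
gripper_width: 64.9
clock: 26.67
position: [521.8, -412.7, 14.6]
ee_rot: [0.666, 0.746, 0.0, 0.002]
contact_force: [-2.0, -0.8, 6.8]
gripper_width: 48.0
clock: 26.75
position: [521.7, -412.7, 14.5]
ee_rot: [0.666, 0.746, 0.0, 0.002]
contact_force: [-0.0, 0.5, 6.3]
gripper_width: 48.1
[[-0.1135  0.9935  0.0038]
 [ 0.9935  0.1135 -0.0028]
 [-0.0032  0.0035 -1.    ]] [ 521.71752479 -412.74160804   14.54046426] [-0.01010164  0.5396995   6.25016074]
```

View pics/w25.png

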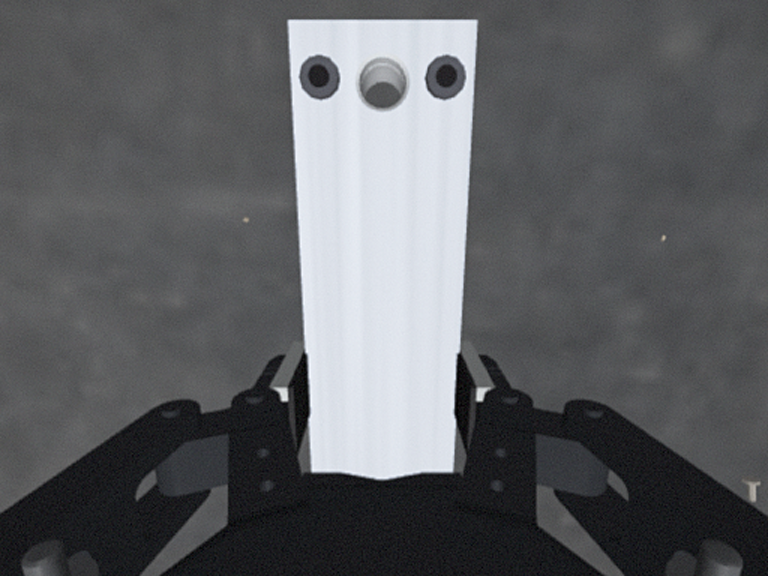

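```bash
python3 -m jog '[{"hand":44,"dx":0,"dy":0,"dz":-10,"rx":0,"ry":0,"rz":0},{"hand":44,"dx":0,"dy":0,"dz":-30,"rx":0,"ry":0,"rz":0},{"hand":44,"dx":0,"dy":0,"dz":-40,"rx":0,"ry":0,"rz":0},{"hand":44,"dx":0,"dy":0,"dz":-40,"rx":0,"ry":0,"rz":0},{"hand":44,"dx":0,"dy":0,"dz":-30,"rx":0,"ry":0,"rz":0}]'
python3 -m jog '[{"hand":44,"dx":0,"dy":0,"dz":0,"rx":0,"ry":0,"rz":-0.12},{"hand":44,"dx":0,"dy":0,"dz":0,"rx":0,"ry":0,"rz":-0.12},{"hand":44,"dx":0,"dy":0,"dz":0,"rx":0,"ry":0,"rz":-0.12},{"hand":44,"dx":0,"dy":0,"dz":0,"rx":0,"ry":0,"rz":-0.12},{"hand":44,"dx":0,"dy":0,"dz":0,"rx":0,"ry":0,"rz":-0.12}]'
python3 -m jog '[{"hand":44,"dx":0,"dy":0,"dz":0,"rx":0,"ry":0,"rz":-0.12},{"hand":44,"dx":0,"dy":0,"dz":0,"rx":0,"ry":0,"rz":-0.12},{"hand":44,"dx":0,"dy":0,"dz":0,"rx":0,"ry":0,"rz":-0.12},{"hand":44,"dx":0,"dy":0,"dz":0,"rx":0,"ry":0,"rz":-0.12},{"hand":44,"dx":0,"dy":0,"dz":0,"rx":0,"ry":0,"rz":-0.12}]'
python3 -m jog '[{"hand":44,"dx":0,"dy":0,"dz":0,"rx":0,"ry":0,"rz":-0.12},{"hand":44,"dx":0,"dy":0,"dz":0,"rx":0,"ry":0,"rz":-0.12},{"hand":44,"dx":0,"dy":0,"dz":0,"rx":0,"ry":0,"rz":-0.085},{"hand":44,"dx":0,"dy":0,"dz":0,"rx":0,"ry":0,"rz":0},{"hand":44,"dx":0,"dy":0,"dz":0,"rx":0,"ry":0,"rz":0}]'
python3 -c "
from h import *
s=arm.read_state();print(Rn.from_quat(s['ee_rot']).as_matrix().round(4),s['position'],s['contact_force'],totool([614.5,-77.6,30]))
d=grab('wrist'); save(d,'w26.png'); np.savez('/tmp/w26.npz',**d)
"
```

```text
clock: 27.22
position: [520.3, -411.7, 164.9]
ee_rot: [0.666, 0.746, 0.0, 0.001]
contact_force: [0.8, -1.1, -3.5]
gripper_width: 48.4
clock: 27.63
position: [519.2, -410.7, 160.9]
ee_rot: [0.414, 0.91, 0.001, -0.001]
contact_force: [0.1, -0.5, -4.7]
gripper_width: 48.2
clock: 28.05
position: [519.3, -410.8, 160.8]
ee_rot: [0.126, 0.992, 0.001, -0.001]
contact_force: [0.9, 0.5, -4.2]
gripper_width: 48.3
clock: 28.47
position: [519.6, -411.1, 161.0]
ee_rot: [-0.032, 0.999, 0.001, -0.001]
contact_force: [-0.2, 0.3, -4.4]
gripper_width: 48.6
[[-0.9979 -0.0642 -0.0014]
 [-0.0642  0.9979  0.0016]
 [ 0.0013  0.0017 -1.    ]] [ 519.56321461 -411.0775217   161.04619576] [-0.22477676  0.3422185  -4.35054031] [-116.33155421  326.47312571  131.43676735]
```

View pics/w26.png

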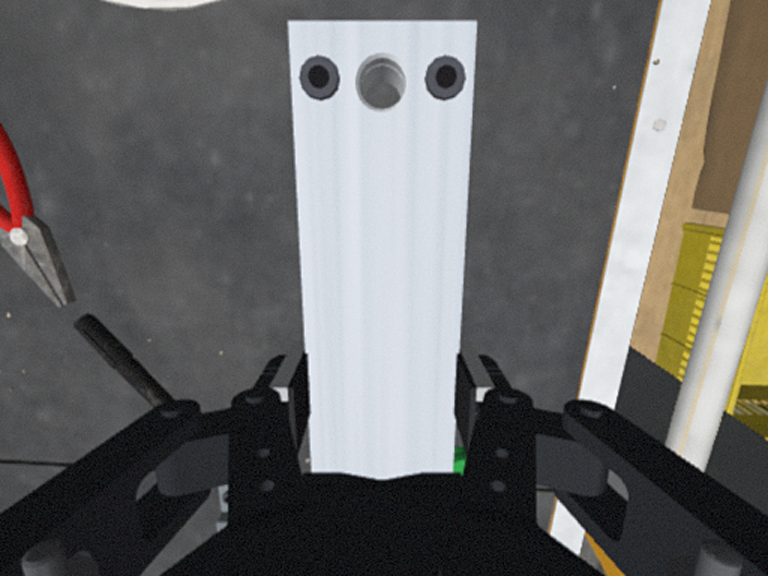

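```bash
python3 -c "
from h import *
d=dict(np.load('/tmp/w26.npz'));K=d['intrinsics'];T=d['T_tool_cam'];z=d['depth']
for u,v in [(230,100),(280,150),(255,200)]: print((T[:3,:3]@(np.array([(u-K[0,2])/K[0,0],(v-K[1,2])/K[1,1],1])*z[v,u])+T[:3,3]).round(1))
save(d,'w26c.png',8,(215,25,295,85))
"
```

```text
[-11.2 -73.8 -17.3]
[ 10.6 -52.5 -16.7]
[ -0.6 -29.  -16.1]
```

View pics/w26c.png

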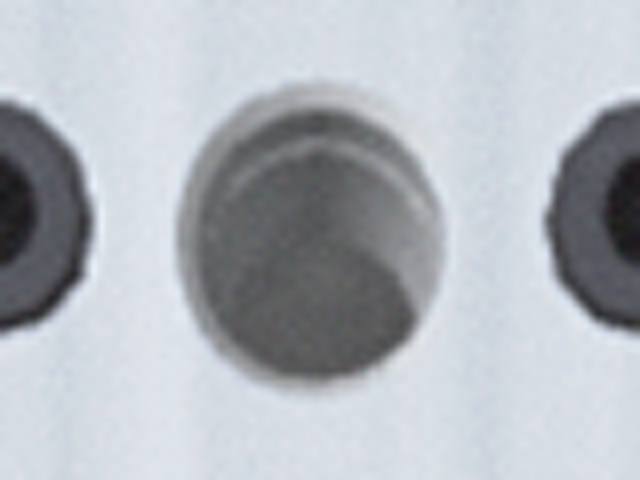

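```bash
python3 -c "
from h import *
for f in ['w25','w26']:
    d=dict(np.load('/tmp/%s.npz'%f));K=d['intrinsics'];T=d['T_tool_cam'];z=d['depth']
    v,u=np.mgrid[75:300,212:296]; zz=z[75:300,212:296]
    P=np.stack([(u-K[0,2])/K[0,0]*zz,(v-K[1,2])/K[1,1]*zz,zz],-1).reshape(-1,3)@T[:3,:3].T+T[:3,3]
    P=P[(abs(P[:,2]+17)<4)&(abs(P[:,0])<20)]
    c=np.linalg.lstsq(np.c_[P[:,:2],np.ones(len(P))],P[:,2],rcond=None)[0]; print(f,len(P),c,P[:,1].min(),P[:,1].max())
d=dict(np.load('/tmp/w26.npz'));print(raytool(d,253.56,54.3,-17.5),raytool(d,(318/8+215-.44),(310/8+25-.44),14.5))
"
```

```text
w25 18464 [-3.68073821e-03  3.78769550e-03 -1.65678986e+01] -82.84689516655999 26.894117951897925
w26 18330 [-4.10640880e-03  2.38141545e-03 -1.65219972e+01] -83.93483098527955 25.679637120357356
[ -1.20819824 -91.46318647 -17.5       ] [ -0.88865179 -93.57853386  14.5       ]
```

```bash
python3 -m jog '[{"hand":44,"dx":-12.9,"dy":36.4,"dz":0,"rx":0,"ry":0,"rz":-0.003},{"hand":44,"dx":-12.9,"dy":36.4,"dz":0,"rx":0,"ry":0,"rz":0},{"hand":44,"dx":-12.9,"dy":36.4,"dz":0,"rx":0,"ry":0,"rz":0},{"hand":44,"dx":-12.9,"dy":36.4,"dz":0,"rx":0,"ry":0,"rz":0},{"hand":44,"dx":-12.9,"dy":36.4,"dz":0,"rx":0,"ry":0,"rz":0}]'
python3 -m jog '[{"hand":44,"dx":-12.9,"dy":36.4,"dz":0,"rx":0,"ry":0,"rz":0},{"hand":44,"dx":-12.9,"dy":36.4,"dz":0,"rx":0,"ry":0,"rz":0},{"hand":44,"dx":-12.9,"dy":36.4,"dz":0,"rx":0,"ry":0,"rz":0},{"hand":44,"dx":-12.9,"dy":36.4,"dz":0,"rx":0,"ry":0,"rz":0},{"hand":44,"dx":0,"dy":0,"dz":0,"rx":0,"ry":0,"rz":0}]'
python3 -m jog '[{"hand":44,"dx":0,"dy":0,"dz":25,"rx":0,"ry":0,"rz":0},{"hand":44,"dx":0,"dy":0,"dz":25,"rx":0,"ry":0,"rz":0},{"hand":44,"dx":0,"dy":0,"dz":0,"rx":0,"ry":0,"rz":0},{"hand":44,"dx":0,"dy":0,"dz":0,"rx":0,"ry":0,"rz":0},{"hand":44,"dx":0,"dy":0,"dz":0,"rx":0,"ry":0,"rz":0}]'
python3 -c "
from h import *
s=arm.read_state();print(Rn.from_quat(s['ee_rot']).as_matrix().round(4),s['position'],s['contact_force'])
d=grab('wrist'); save(d,'w27.png',8,(215,25,295,85)); np.savez('/tmp/w27.npz',**d)
d=grab('top'); save(d,'t27.png',5,(200,130,330,210))
"
```

```text
clock: 28.93
position: [571.9, -223.9, 161.7]
ee_rot: [-0.034, 0.999, 0.0, -0.0]
contact_force: [0.9, -0.1, -5.0]
gripper_width: 48.2
clock: 29.35
position: [615.3, -70.5, 161.8]
ee_rot: [-0.037, 0.999, 0.001, 0.001]
contact_force: [-0.2, -1.3, -4.2]
gripper_width: 48.5
clock: 29.77
position: [614.3, -77.2, 113.0]
ee_rot: [-0.035, 0.999, -0.0, 0.001]
contact_force: [1.4, 0.2, -3.4]
gripper_width: 48.6
[[-9.976e-01 -6.970e-02  2.100e-03]
 [-6.970e-02  9.976e-01 -6.000e-04]
 [-2.100e-03 -8.000e-04 -1.000e+00]] [614.28007344 -77.1590496  113.0280056 ] [ 1.39702378  0.1906396  -3.43579485]
```

View pics/w27.png

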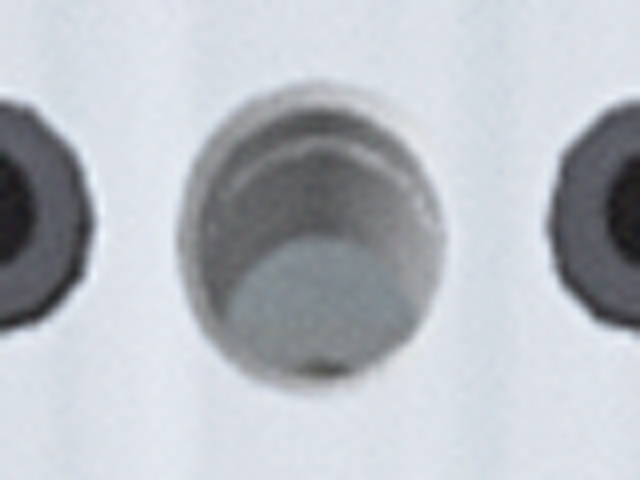

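View pics/t27.png

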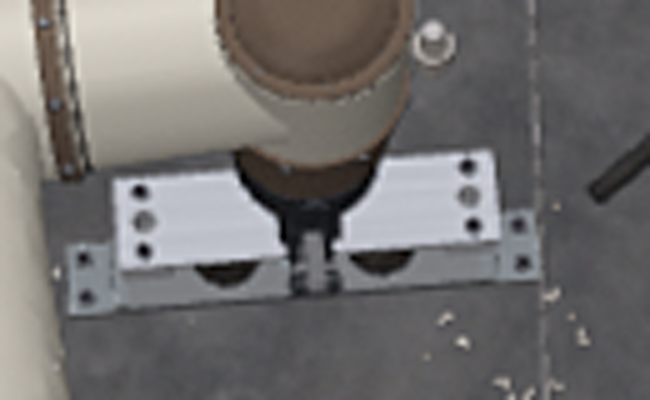

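```bash
python3 -m jog '[{"hand":44,"dx":0,"dy":0,"dz":8,"rx":0,"ry":0,"rz":0},{"hand":44,"dx":0,"dy":0,"dz":8,"rx":0,"ry":0,"rz":0},{"hand":44,"dx":0,"dy":0,"dz":0,"rx":0,"ry":0,"rz":0},{"hand":44,"dx":0,"dy":0,"dz":0,"rx":0,"ry":0,"rz":0},{"hand":44,"dx":0,"dy":0,"dz":0,"rx":0,"ry":0,"rz":0}]'
python3 -m jog '[{"hand":44,"dx":0,"dy":0,"dz":0,"rx":0,"ry":0,"rz":0},{"hand":44,"dx":0,"dy":0,"dz":0,"rx":0,"ry":0,"rz":0}]'
python3 -c "
from h import *
s=arm.read_state();print(Rn.from_quat(s['ee_rot']).as_matrix().round(4),s['position'],s['contact_force'])
d=grab('wrist'); save(d,'w28.png',8,(215,25,295,85)); np.savez('/tmp/w28.npz',**d)
"
```

```text
clock: 30.28
position: [613.3, -76.9, 95.6]
ee_rot: [-0.035, 0.999, -0.0, -0.0]
contact_force: [-0.2, 0.0, -4.5]
gripper_width: 48.3
clock: 30.45
position: [613.5, -76.8, 96.0]
ee_rot: [-0.035, 0.999, -0.0, 0.0]
contact_force: [-0.6, 0.0, -5.0]
gripper_width: 48.2
[[-9.975e-01 -7.000e-02  6.000e-04]
 [-7.000e-02  9.975e-01 -0.000e+00]
 [-6.000e-04 -1.000e-04 -1.000e+00]] [613.52409752 -76.79759435  95.99378337] [-0.610713    0.01372328 -5.00476586]
```

View pics/w28.png

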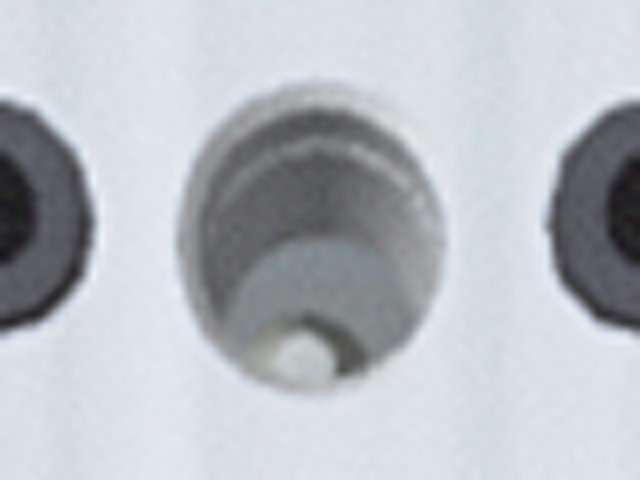

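```bash
python3 -c "
from h import *
d=dict(np.load('/tmp/w28.npz'))
f=lambda x,y,z:raytool(d,x/8+215-.44,y/8+25-.44,z).round(2)
print('pin',f(307,358,20),'holetop',f(312,238,-17.5),'bottom ellipse: left',f(228,310,14.5),'right',f(412,310,14.5),'top',f(320,237,14.5))
"
```

```text
pin [ -1.62 -91.56  20.  ] holetop [ -1.2  -91.46 -17.5 ] bottom ellipse: left [ -6.7  -93.58  14.5 ] right [  5.19 -93.58  14.5 ] top [ -0.76 -97.89  14.5 ]
```

```bash
python3 -m jog '[{"hand":44,"dx":-0.8,"dy":-0.1,"dz":2,"rx":0,"ry":0,"rz":0.003},{"hand":44,"dx":0,"dy":0,"dz":4,"rx":0,"ry":0,"rz":0},{"hand":44,"dx":0,"dy":0,"dz":4,"rx":0,"ry":0,"rz":0},{"hand":44,"dx":0,"dy":0,"dz":0,"rx":0,"ry":0,"rz":0},{"hand":44,"dx":0,"dy":0,"dz":0,"rx":0,"ry":0,"rz":0}]'
python3 -c "
from h import *
s=arm.read_state();print(Rn.from_quat(s['ee_rot']).as_matrix().round(4),s['position'],s['contact_force'])
d=grab('wrist'); save(d,'w29.png',8,(215,25,295,85)); np.savez('/tmp/w29.npz',**d)
d=grab('top'); save(d,'t29.png',5,(200,130,330,210))
"
```

```text
clock: 30.92
position: [613.6, -76.9, 85.0]
ee_rot: [-0.033, 0.999, -0.0, -0.001]
contact_force: [0.3, -0.3, -4.4]
gripper_width: 48.4
[[-9.978e-01 -6.690e-02 -1.400e-03]
 [-6.690e-02  9.978e-01 -2.000e-04]
 [ 1.400e-03 -1.000e-04 -1.000e+00]] [613.63803148 -76.90720073  85.03686204] [ 0.32732337 -0.3298534  -4.35098426]
```

View pics/w29.png

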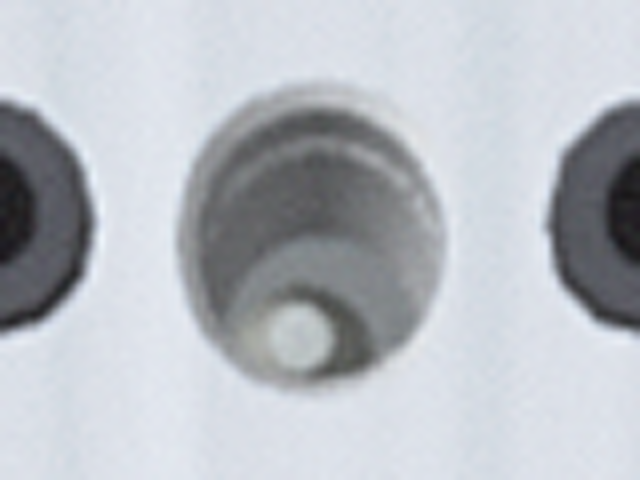

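View pics/t29.png

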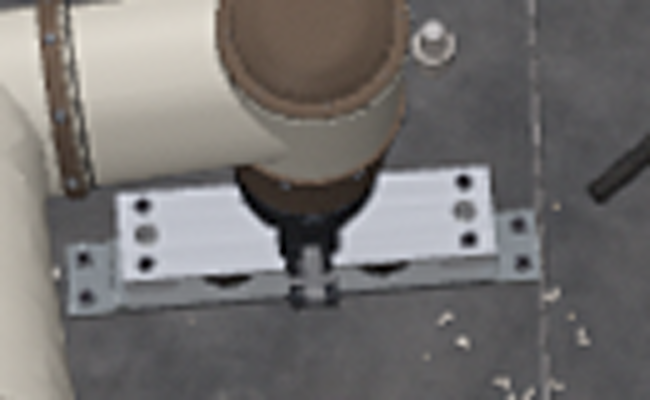

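```bash
python3 -c "
from h import *
d=dict(np.load('/tmp/w29.npz'))
f=lambda x,y,z:raytool(d,x/8+215-.44,y/8+25-.44,z).round(2)
print('pin',f(302,336,9),'base',f(308,330,19))
"
```

```text
pin [ -1.89 -91.14   9.  ] base [ -1.55 -93.13  19.  ]
```

```bash
python3 -m jog '[{"hand":44,"dx":-0.8,"dy":0.2,"dz":2,"rx":0,"ry":0,"rz":0},{"hand":44,"dx":0,"dy":0,"dz":3,"rx":0,"ry":0,"rz":0},{"hand":44,"dx":0,"dy":0,"dz":3,"rx":0,"ry":0,"rz":0},{"hand":44,"dx":0,"dy":0,"dz":0,"rx":0,"ry":0,"rz":0},{"hand":44,"dx":0,"dy":0,"dz":0,"rx":0,"ry":0,"rz":0}]'
python3 -m jog '[{"hand":44,"dx":0,"dy":0,"dz":3,"rx":0,"ry":0,"rz":0},{"hand":44,"dx":0,"dy":0,"dz":3,"rx":0,"ry":0,"rz":0},{"hand":44,"dx":0,"dy":0,"dz":0,"rx":0,"ry":0,"rz":0},{"hand":44,"dx":0,"dy":0,"dz":0,"rx":0,"ry":0,"rz":0}]'
python3 -c "
from h import *
s=arm.read_state();print(Rn.from_quat(s['ee_rot']).as_matrix().round(4),s['position'],s['contact_force'])
d=grab('wrist'); save(d,'w30.png',8,(215,25,295,85)); np.savez('/tmp/w30.npz',**d)
"
```

```text
clock: 31.43
position: [614.6, -76.6, 77.3]
ee_rot: [-0.034, 0.999, -0.0, -0.0]
contact_force: [0.9, 0.9, -3.9]
gripper_width: 48.5
clock: 31.77
position: [614.6, -76.6, 71.3]
ee_rot: [-0.033, 0.999, -0.0, -0.0]
contact_force: [0.3, -0.2, -5.3]
gripper_width: 48.5
[[-9.978e-01 -6.690e-02 -7.000e-04]
 [-6.690e-02  9.978e-01 -1.000e-04]
 [ 8.000e-04 -1.000e-04 -1.000e+00]] [614.62033121 -76.63557718  71.3490877 ] [ 0.273343   -0.15483035 -5.28420675]
```

View pics/w30.png

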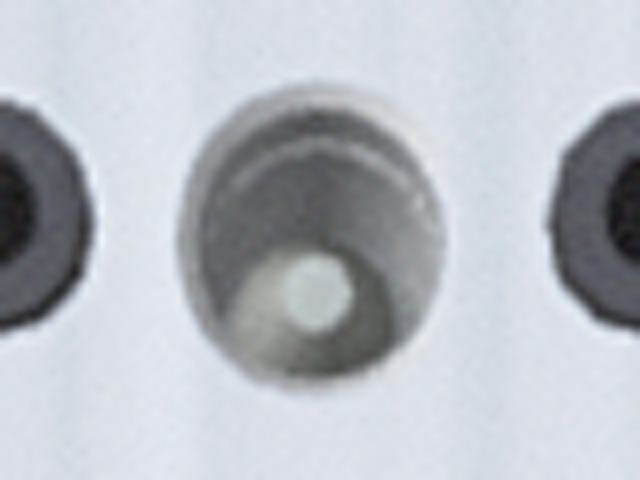

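```bash
python3 -m jog '[{"hand":44,"dx":0,"dy":0,"dz":5,"rx":0,"ry":0,"rz":0},{"hand":44,"dx":0,"dy":0,"dz":5,"rx":0,"ry":0,"rz":0},{"hand":44,"dx":0,"dy":0,"dz":0,"rx":0,"ry":0,"rz":0}]'
python3 -m jog '[{"hand":44,"dx":0,"dy":0,"dz":5,"rx":0,"ry":0,"rz":0},{"hand":44,"dx":0,"dy":0,"dz":5,"rx":0,"ry":0,"rz":0},{"hand":44,"dx":0,"dy":0,"dz":0,"rx":0,"ry":0,"rz":0},{"hand":44,"dx":0,"dy":0,"dz":0,"rx":0,"ry":0,"rz":0}]'
python3 -m jog '[{"hand":44,"dx":0,"dy":0,"dz":3,"rx":0,"ry":0,"rz":0},{"hand":44,"dx":0,"dy":0,"dz":0,"rx":0,"ry":0,"rz":0},{"hand":44,"dx":0,"dy":0,"dz":0,"rx":0,"ry":0,"rz":0}]'
```

```text
clock: 32.07
position: [613.8, -76.6, 60.2]
ee_rot: [-0.033, 0.999, 0.0, -0.001]
contact_force: [-0.4, 0.1, -6.0]
gripper_width: 48.3
clock: 32.4
position: [614.5, -76.6, 51.1]
ee_rot: [-0.034, 0.999, -0.0, -0.001]
contact_force: [0.7, -0.6, -4.6]
gripper_width: 48.3
clock: 32.65
position: [614.8, -76.6, 48.6]
ee_rot: [-0.034, 0.999, -0.0, -0.0]
contact_force: [0.0, -0.3, -5.1]
gripper_width: 48.6
```

```bash
python3 -m jog '[{"hand":44,"dx":0,"dy":0,"dz":2,"rx":0,"ry":0,"rz":0},{"hand":44,"dx":0,"dy":0,"dz":1,"rx":0,"ry":0,"rz":0},{"hand":44,"dx":0,"dy":0,"dz":0,"rx":0,"ry":0,"rz":0},{"hand":44,"dx":0,"dy":0,"dz":0,"rx":0,"ry":0,"rz":0}]'
python3 -m jog '[{"hand":44,"dx":0,"dy":0,"dz":1,"rx":0,"ry":0,"rz":0},{"hand":44,"dx":0,"dy":0,"dz":0,"rx":0,"ry":0,"rz":0},{"hand":44,"dx":0,"dy":0,"dz":0,"rx":0,"ry":0,"rz":0}]'
python3 -c "
from h import *
d=grab('scene'); save(d,'s31.png',4,(200,140,330,240))"
```

```text
clock: 32.98
position: [614.8, -76.6, 45.6]
ee_rot: [-0.033, 0.999, -0.0, -0.0]
contact_force: [0.2, 0.0, -5.3]
gripper_width: 48.7
clock: 33.23
position: [615.0, -76.6, 44.8]
ee_rot: [-0.033, 0.999, 0.0, 0.0]
contact_force: [1.7, 0.1, -3.9]
gripper_width: 48.1
```

View pics/s31.png

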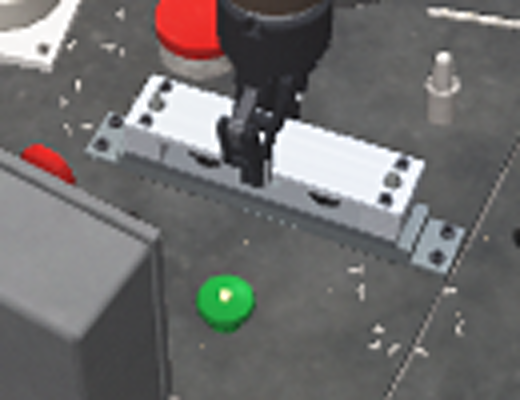

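```bash
python3 -m jog '[{"hand":44,"dx":0,"dy":0,"dz":0.7,"rx":0,"ry":0,"rz":0},{"hand":44,"dx":0,"dy":0,"dz":0,"rx":0,"ry":0,"rz":0},{"hand":44,"dx":0,"dy":0,"dz":0,"rx":0,"ry":0,"rz":0}]'
python3 -m jog '[{"hand":44,"dx":0,"dy":0,"dz":0.5,"rx":0,"ry":0,"rz":0},{"hand":44,"dx":0,"dy":0,"dz":0,"rx":0,"ry":0,"rz":0},{"hand":44,"dx":0,"dy":0,"dz":0,"rx":0,"ry":0,"rz":0}]'
```

```text
clock: 33.53
position: [615.0, -76.6, 44.6]
ee_rot: [-0.034, 0.999, -0.0, 0.0]
contact_force: [-2.3, 0.8, 1.4]
gripper_width: 48.7
clock: 33.78
position: [615.0, -76.6, 44.6]
ee_rot: [-0.034, 0.999, -0.0, 0.0]
contact_force: [-3.3, 0.8, 5.7]
gripper_width: 48.4
```

Seated at the expected 44.5 mm. Release and look.

```bash
python3 -m jog '[{"hand":55,"dx":0,"dy":0,"dz":0,"rx":0,"ry":0,"rz":0},{"hand":65,"dx":0,"dy":0,"dz":0,"rx":0,"ry":0,"rz":0},{"hand":65,"dx":0,"dy":0,"dz":0,"rx":0,"ry":0,"rz":0},{"hand":65,"dx":0,"dy":0,"dz":-15,"rx":0,"ry":0,"rz":0},{"hand":65,"dx":0,"dy":0,"dz":-30,"rx":0,"ry":0,"rz":0}]'
python3 -m jog '[{"hand":65,"dx":0,"dy":0,"dz":-40,"rx":0,"ry":0,"rz":0},{"hand":65,"dx":0,"dy":0,"dz":-40,"rx":0,"ry":0,"rz":0},{"hand":65,"dx":0,"dy":0,"dz":-40,"rx":0,"ry":0,"rz":0},{"hand":65,"dx":0,"dy":0,"dz":-20,"rx":0,"ry":0,"rz":0},{"hand":65,"dx":0,"dy":0,"dz":0,"rx":0,"ry":0,"rz":0}]'
python3 -m jog '[{"hand":65,"dx":0,"dy":0,"dz":0,"rx":0,"ry":0,"rz":0},{"hand":65,"dx":0,"dy":0,"dz":0,"rx":0,"ry":0,"rz":0}]'
python3 -c "
from h import *
s=arm.read_state();print(Rn.from_quat(s['ee_rot']).as_matrix().round(4),s['position'],s['contact_force'],s['joints'],totool([411.5,237,79]))
d=grab('wrist'); save(d,'w32.png'); np.savez('/tmp/w32.npz',**d)
W=world(d)
for u,v in [(225,110),(250,150),(260,200),(245,215)]: print(W[v,u].round(1))
"
```

```text
clock: 34.2
position: [612.2, -76.7, 84.8]
ee_rot: [-0.033, 0.999, -0.0, -0.004]
contact_force: [0.5, -0.6, 0.7]
gripper_width: 65.0
clock: 34.62
position: [618.2, -76.8, 235.5]
ee_rot: [-0.034, 0.999, -0.0, 0.007]
contact_force: [-0.1, 0.6, 0.2]
gripper_width: 65.1
clock: 34.78
position: [614.2, -76.5, 227.2]
ee_rot: [-0.033, 0.999, 0.0, -0.001]
contact_force: [-0.2, -0.2, -0.8]
gripper_width: 65.1
[[-9.978e-01 -6.660e-02 -2.000e-03]
 [-6.660e-02  9.978e-01  4.000e-04]
 [ 1.900e-03  5.000e-04 -1.000e+00]] [614.19477542 -76.52287677 227.20562831] [-0.15343054 -0.22290563 -0.78710044] [ 1.36869968e-01  3.78185254e-01 -1.23570839e-02 -6.90157379e-04
 -1.18216362e+00 -6.99132592e-02] [181.05990275 326.25974628 148.72311211]
[ 657.  -149.2   -2.2]
[ 621.5 -107.8   61.1]
[606.4 -51.2  61. ]
[622.6 -32.2  62.4]
```

View pics/w32.png

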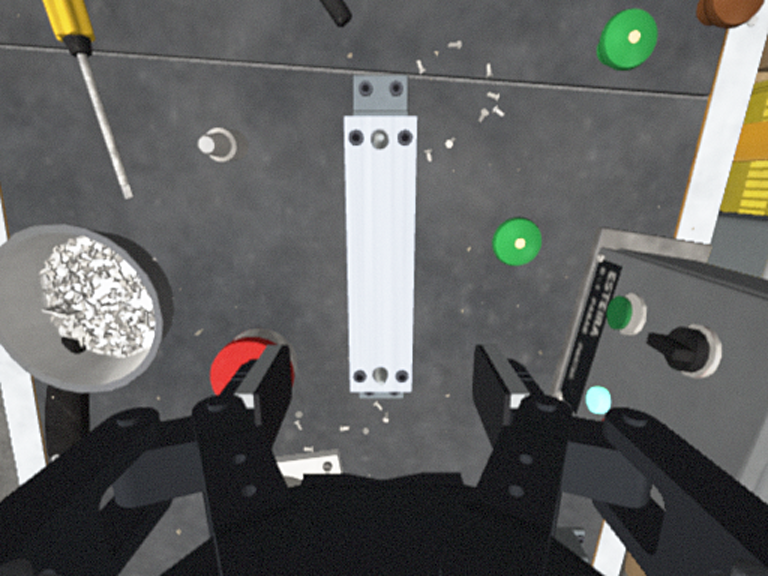

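```bash
python3 -c "
from h import *
d=dict(np.load('/tmp/scene0.npz')); W=world(d)
m=(W[...,2]>100)&(W[...,2]<600)&(W[...,0]>150)&(W[...,0]<480)&(W[...,1]>-150)&(W[...,1]<300)
P=W[m]
for y0 in range(-150,300,20):
    q=P[(P[:,1]>=y0)&(P[:,1]<y0+20)]
    if len(q): i=q[:,2].argmax(); print(y0,len(q),'zmax at',q[i].round(0),'x',q[:,0].min().round(0),q[:,0].max().round(0))
"
```

```text
-110 577 zmax at [392. -91. 203.] x 341.0 429.0
-90 457 zmax at [381. -89. 205.] x 339.0 429.0
-70 437 zmax at [398. -50. 205.] x 340.0 456.0
-50 414 zmax at [348. -36. 205.] x 342.0 434.0
-30 410 zmax at [389. -21. 205.] x 343.0 467.0
-10 436 zmax at [416. -10. 205.] x 345.0 473.0
10 529 zmax at [331.  30. 277.] x 330.0 470.0
30 573 zmax at [321.  35. 279.] x 253.0 439.0
50 128 zmax at [287.  51. 262.] x 253.0 418.0
```

```bash
python3 -m jog '[{"hand":0,"dx":0,"dy":38,"dz":0,"rx":0,"ry":0,"rz":0},{"hand":0,"dx":0,"dy":38,"dz":0,"rx":0,"ry":0,"rz":0},{"hand":0,"dx":0,"dy":38,"dz":0,"rx":0,"ry":0,"rz":0},{"hand":0,"dx":0,"dy":38,"dz":0,"rx":0,"ry":0,"rz":0},{"hand":0,"dx":0,"dy":38,"dz":0,"rx":0,"ry":0,"rz":0}]'
python3 -m jog '[{"hand":0,"dx":0,"dy":38,"dz":0,"rx":0,"ry":0,"rz":0},{"hand":0,"dx":20,"dy":33,"dz":0,"rx":0,"ry":0,"rz":0},{"hand":0,"dx":30,"dy":33,"dz":0,"rx":0,"ry":0,"rz":0},{"hand":0,"dx":30,"dy":32,"dz":0,"rx":0,"ry":0,"rz":0},{"hand":0,"dx":30,"dy":30,"dz":0,"rx":0,"ry":0,"rz":0}]'
python3 -m jog '[{"hand":0,"dx":30,"dy":10,"dz":0,"rx":0,"ry":0,"rz":0},{"hand":0,"dx":30,"dy":10,"dz":0,"rx":0,"ry":0,"rz":0},{"hand":0,"dx":10,"dy":0,"dz":0,"rx":0,"ry":0,"rz":0},{"hand":0,"dx":0,"dy":0,"dz":0,"rx":0,"ry":0,"rz":0},{"hand":0,"dx":0,"dy":0,"dz":0,"rx":0,"ry":0,"rz":0}]'
python3 -c "
from h import *
s=arm.read_state();print(Rn.from_quat(s['ee_rot']).as_matrix().round(4),s['position'],s['contact_force'],s['joints'],totool([411.5,237,79]))
d=grab('wrist'); save(d,'w33.png'); np.savez('/tmp/w33.npz',**d)
d=grab('scene'); save(d,'s33.png')
"
```

```text
clock: 35.25
position: [601.2, 114.3, 226.4]
ee_rot: [-0.033, 0.999, -0.001, -0.002]
contact_force: [0.4, 0.2, 0.2]
gripper_width: 4.2
clock: 35.67
position: [483.7, 268.1, 226.2]
ee_rot: [-0.033, 0.999, -0.001, -0.002]
contact_force: [-0.2, 0.8, -0.2]
gripper_width: -0.1
clock: 36.08
position: [414.1, 282.4, 227.8]
ee_rot: [-0.034, 0.999, -0.001, -0.0]
contact_force: [0.4, 0.5, 0.7]
gripper_width: -0.2
[[-9.977e-01 -6.810e-02 -6.000e-04]
 [-6.810e-02  9.977e-01 -1.200e-03]
 [ 6.000e-04 -1.100e-03 -1.000e+00]] [414.14315715 282.3756099  227.82495607] [0.42083053 0.48492049 0.74076201] [ 9.23060094e-01  1.76974788e-01 -2.93468696e-01  2.96141585e-04
 -1.10164432e+00 -8.55037406e-01] [  5.63078317 -44.91939959 148.88029294]
```

View pics/w33.png

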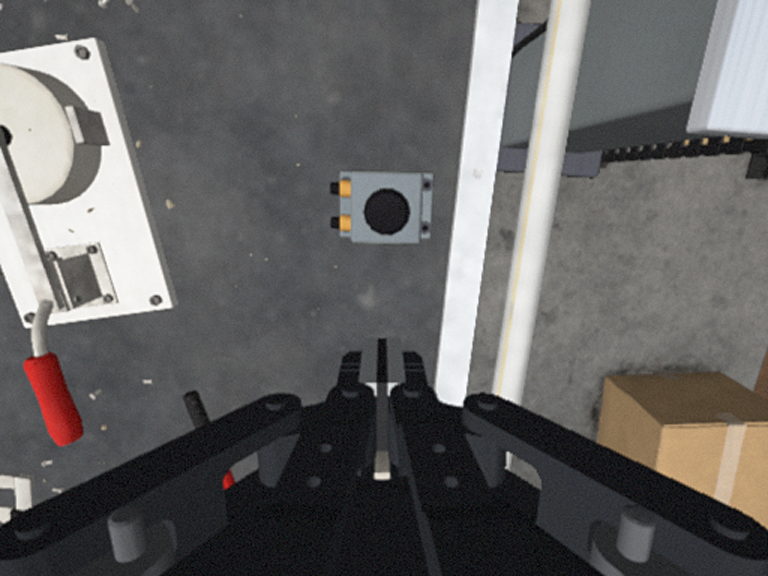

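View pics/s33.png

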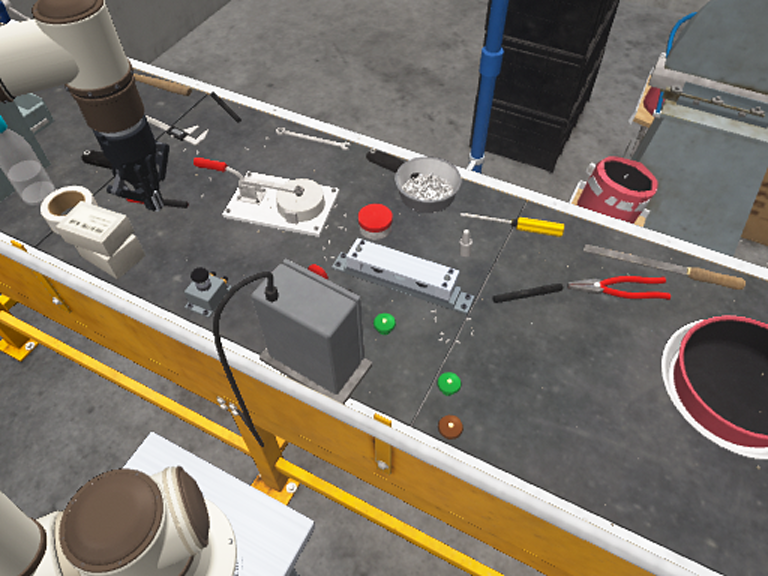

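```bash
python3 -c "
from h import *
d=dict(np.load('/tmp/w33.npz')); W=world(d)
print(raytool(d,387/1.5,211/1.5,227.8-79), ray(d,387/1.5,211/1.5,79), W[140,258]); print(arm.read_state()['position'])
"
```

```text
[  2.97878363 -43.32080476 148.8       ] [414.03551606 238.78159543  79.        ] [414.07867646 238.12718511  78.72263181]
[415.1304758  282.24815462 227.89988611]
```

```bash
python3 -m jog '[{"hand":0,"dx":1.5,"dy":-22,"dz":20,"rx":0,"ry":0,"rz":0},{"hand":0,"dx":2,"dy":-21.5,"dz":20,"rx":0,"ry":0,"rz":0},{"hand":0,"dx":0,"dy":0,"dz":35,"rx":0,"ry":0,"rz":0},{"hand":0,"dx":0,"dy":0,"dz":35,"rx":0,"ry":0,"rz":0},{"hand":0,"dx":0,"dy":0,"dz":0,"rx":0,"ry":0,"rz":0}]'
python3 -m jog '[{"hand":0,"dx":0,"dy":0,"dz":15,"rx":0,"ry":0,"rz":0},{"hand":0,"dx":0,"dy":0,"dz":0,"rx":0,"ry":0,"rz":0},{"hand":0,"dx":0,"dy":0,"dz":0,"rx":0,"ry":0,"rz":0},{"hand":0,"dx":0,"dy":0,"dz":0,"rx":0,"ry":0,"rz":0}]'
python3 -c "
from h import *
s=arm.read_state(); print(s['position'],s['contact_force'])
d=grab('wrist'); save(d,'w34.png')
d=grab('scene'); save(d,'s34.png',4,(60,130,190,230))"
```

```text
clock: 36.6
position: [411.2, 234.6, 112.4]
ee_rot: [-0.031, 0.999, -0.005, -0.005]
contact_force: [-0.4, -0.5, -0.0]
gripper_width: 0.1
clock: 36.93
position: [414.9, 239.5, 104.9]
ee_rot: [-0.033, 0.999, 0.001, 0.001]
contact_force: [-0.6, 1.0, 0.4]
gripper_width: 0.0
[414.94115667 239.52878696 104.90579795] [-0.60226714  0.95158579  0.37551201]
```

View pics/w34.png

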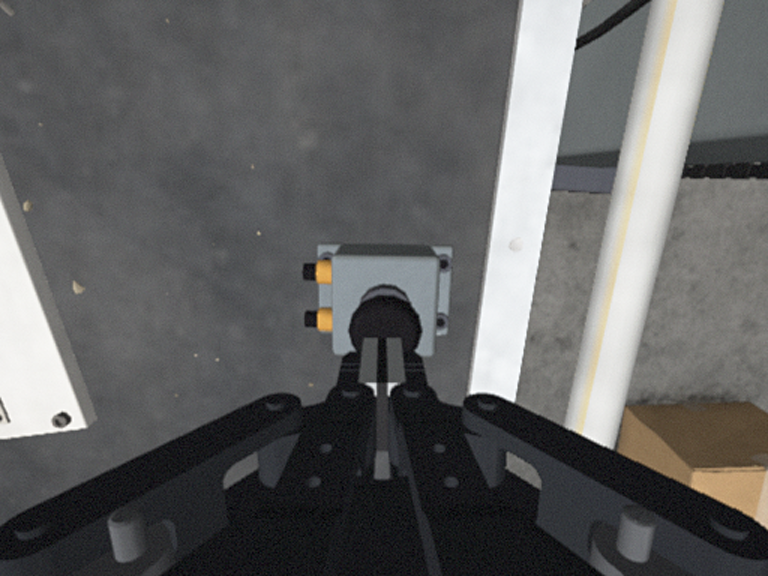

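View pics/s34.png

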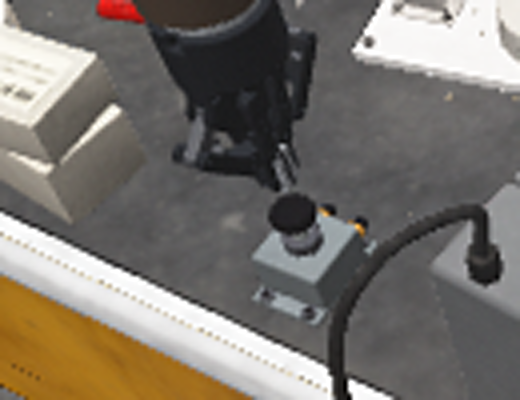

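```bash
python3 -m jog '[{"hand":0,"dx":1,"dy":0,"dz":12,"rx":0,"ry":0,"rz":0},{"hand":0,"dx":0,"dy":0,"dz":10,"rx":0,"ry":0,"rz":0},{"hand":0,"dx":0,"dy":0,"dz":0,"rx":0,"ry":0,"rz":0},{"hand":0,"dx":0,"dy":0,"dz":0,"rx":0,"ry":0,"rz":0}]'
python3 -m jog '[{"hand":0,"dx":0,"dy":0,"dz":4,"rx":0,"ry":0,"rz":0},{"hand":0,"dx":0,"dy":0,"dz":4,"rx":0,"ry":0,"rz":0},{"hand":0,"dx":0,"dy":0,"dz":4,"rx":0,"ry":0,"rz":0},{"hand":0,"dx":0,"dy":0,"dz":0,"rx":0,"ry":0,"rz":0},{"hand":0,"dx":0,"dy":0,"dz":0,"rx":0,"ry":0,"rz":0}]'
python3 -m jog '[{"hand":0,"dx":0,"dy":0,"dz":4,"rx":0,"ry":0,"rz":0},{"hand":0,"dx":0,"dy":0,"dz":3,"rx":0,"ry":0,"rz":0},{"hand":0,"dx":0,"dy":0,"dz":0,"rx":0,"ry":0,"rz":0},{"hand":0,"dx":0,"dy":0,"dz":0,"rx":0,"ry":0,"rz":0}]'
```

```text
clock: 37.37
position: [413.0, 239.0, 82.1]
ee_rot: [-0.034, 0.999, 0.0, 0.0]
contact_force: [0.3, 0.2, 0.6]
gripper_width: 0.1
clock: 37.78
position: [413.7, 239.7, 70.3]
ee_rot: [-0.034, 0.999, 0.001, 0.001]
contact_force: [-0.2, -0.1, 6.1]
gripper_width: 0.0
clock: 38.12
position: [413.8, 239.8, 63.9]
ee_rot: [-0.034, 0.999, 0.001, 0.001]
contact_force: [-1.3, 0.1, 9.1]
gripper_width: 0.1
```

```bash
python3 -m jog '[{"hand":0,"dx":0,"dy":0,"dz":1.5,"rx":0,"ry":0,"rz":0},{"hand":0,"dx":0,"dy":0,"dz":0,"rx":0,"ry":0,"rz":0},{"hand":0,"dx":0,"dy":0,"dz":0,"rx":0,"ry":0,"rz":0}]'
python3 -m jog '[{"hand":0,"dx":0,"dy":0,"dz":1,"rx":0,"ry":0,"rz":0},{"hand":0,"dx":0,"dy":0,"dz":0,"rx":0,"ry":0,"rz":0},{"hand":0,"dx":0,"dy":0,"dz":0,"rx":0,"ry":0,"rz":0},{"hand":0,"dx":0,"dy":0,"dz":0,"rx":0,"ry":0,"rz":0}]'
python3 -c "
from h import *
d=grab('scene'); save(d,'s35.png',4,(60,130,190,230))"
```

```text
clock: 38.37
position: [413.9, 239.8, 63.6]
ee_rot: [-0.034, 0.999, 0.001, 0.001]
contact_force: [-4.4, -0.3, 18.7]
gripper_width: -0.1
clock: 38.7
position: [413.9, 239.8, 63.4]
ee_rot: [-0.034, 0.999, 0.001, 0.002]
contact_force: [-6.3, -1.5, 24.4]
gripper_width: 0.4
```

View pics/s35.png

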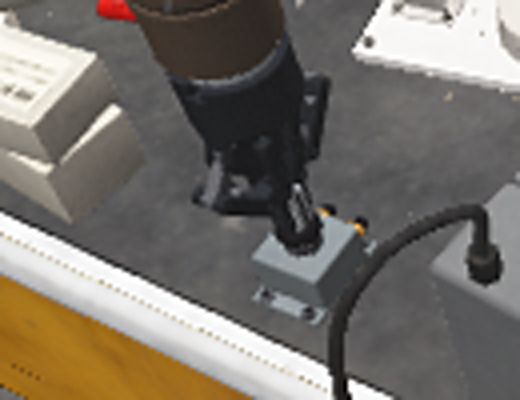

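```bash
python3 -m jog '[{"hand":0,"dx":0,"dy":0,"dz":-8,"rx":0,"ry":0,"rz":0},{"hand":0,"dx":0,"dy":0,"dz":-15,"rx":0,"ry":0,"rz":0},{"hand":0,"dx":0,"dy":0,"dz":-30,"rx":0,"ry":0,"rz":0},{"hand":0,"dx":0,"dy":0,"dz":-40,"rx":0,"ry":0,"rz":0},{"hand":0,"dx":0,"dy":0,"dz":-40,"rx":0,"ry":0,"rz":0}]'
python3 -m jog '[{"hand":0,"dx":0,"dy":0,"dz":-30,"rx":0,"ry":0,"rz":0},{"hand":0,"dx":0,"dy":0,"dz":0,"rx":0,"ry":0,"rz":0},{"hand":0,"dx":0,"dy":0,"dz":0,"rx":0,"ry":0,"rz":0}]'
python3 -c "
from h import *
s=arm.read_state(); print(s['position'],Rn.from_quat(s['ee_rot']).as_matrix().round(4),s['contact_force'],totool([614.5,-76.6,50]))
d=grab('top'); save(d,'t36.png'); W=world(d); print('plunger',W[248,148].round(1))
d=grab('scene'); save(d,'s36.png')"
```

```text
clock: 39.17
position: [411.9, 237.9, 193.6]
ee_rot: [-0.033, 0.999, -0.001, -0.001]
contact_force: [0.8, 0.9, 0.2]
gripper_width: 0.2
clock: 39.42
position: [413.1, 239.3, 224.6]
ee_rot: [-0.033, 0.999, 0.002, 0.001]
contact_force: [-1.2, 0.2, -0.4]
gripper_width: 0.2
[413.09142022 239.33279732 224.60348151] [[-0.9978 -0.0667  0.0024]
 [-0.0667  0.9978  0.0035]
 [-0.0027  0.0033 -1.    ]] [-1.21417361  0.20308366 -0.38634708] [-179.41051509 -329.25142265  173.98474632]
plunger [411.  235.3  80.8]
```

View pics/t36.png

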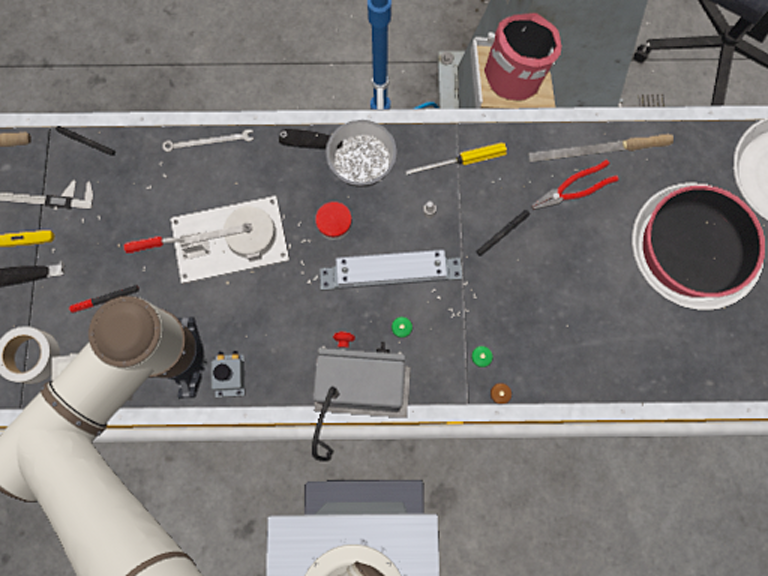

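View pics/s36.png

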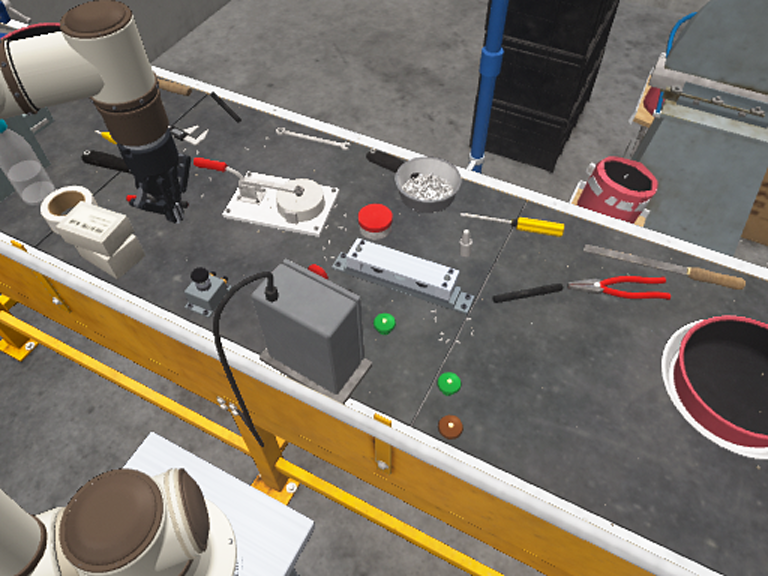

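```bash
python3 -m jog '[{"hand":65,"dx":-30,"dy":-10,"dz":-2,"rx":0,"ry":0,"rz":0},{"hand":65,"dx":-30,"dy":-10,"dz":0,"rx":0,"ry":0,"rz":0},{"hand":65,"dx":-30,"dy":-28,"dz":0,"rx":0,"ry":0,"rz":0},{"hand":65,"dx":-30,"dy":-28,"dz":0,"rx":0,"ry":0,"rz":0},{"hand":65,"dx":-25,"dy":-32,"dz":0,"rx":0,"ry":0,"rz":0}]'
python3 -m jog '[{"hand":65,"dx":-20,"dy":-34,"dz":0,"rx":0,"ry":0,"rz":0},{"hand":65,"dx":-14,"dy":-37,"dz":0,"rx":0,"ry":0,"rz":0},{"hand":65,"dx":0,"dy":-38,"dz":0,"rx":0,"ry":0,"rz":0},{"hand":65,"dx":0,"dy":-38,"dz":0,"rx":0,"ry":0,"rz":0},{"hand":65,"dx":0,"dy":-38,"dz":0,"rx":0,"ry":0,"rz":0}]'
python3 -m jog '[{"hand":65,"dx":0,"dy":-36,"dz":30,"rx":0,"ry":0,"rz":0},{"hand":65,"dx":0,"dy":0,"dz":40,"rx":0,"ry":0,"rz":0},{"hand":65,"dx":0,"dy":0,"dz":20,"rx":0,"ry":0,"rz":0},{"hand":65,"dx":0,"dy":0,"dz":0,"rx":0,"ry":0,"rz":0},{"hand":65,"dx":0,"dy":0,"dz":0,"rx":0,"ry":0,"rz":0}]'
python3 -m jog '[{"hand":65,"dx":0,"dy":0,"dz":0,"rx":0,"ry":0,"rz":0},{"hand":65,"dx":0,"dy":0,"dz":0,"rx":0,"ry":0,"rz":0}]'
python3 -c "
from h import *
s=arm.read_state(); print(s['position'],Rn.from_quat(s['ee_rot']).as_matrix().round(4),s['contact_force'],totool([614.9,-76.6,44.6]))
d=grab('wrist'); save(d,'w37.png');np.savez('/tmp/w37.npz',**d)"
```

```text
clock: 39.93
position: [565.6, 139.8, 222.2]
ee_rot: [-0.034, 0.999, -0.001, -0.002]
contact_force: [-0.1, 0.9, 0.5]
gripper_width: 60.7
clock: 40.35
position: [610.1, -43.5, 221.9]
ee_rot: [-0.033, 0.999, -0.0, -0.003]
contact_force: [0.6, 0.4, 0.3]
gripper_width: 65.4
clock: 40.77
position: [612.0, -74.0, 135.8]
ee_rot: [-0.034, 0.999, -0.001, -0.003]
contact_force: [0.6, -0.2, 1.0]
gripper_width: 64.9
clock: 40.93
position: [614.4, -73.0, 140.1]
ee_rot: [-0.034, 0.999, -0.0, 0.002]
contact_force: [-0.7, -0.3, -0.5]
gripper_width: 64.7
[614.41944861 -73.01073732 140.07221602] [[-9.977e-01 -6.820e-02  3.200e-03]
 [-6.820e-02  9.977e-01 -1.000e-04]
 [-3.200e-03 -3.000e-04 -1.000e+00]] [-0.70510747 -0.31803117 -0.47152098] [ 7.26116478e-02 -3.58170148e+00  9.54736818e+01]
```

View pics/w37.png

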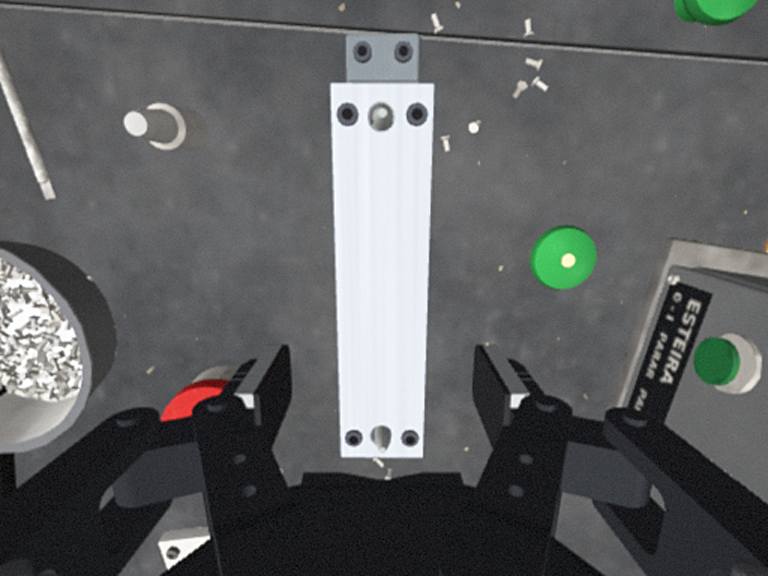

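```bash
python3 -m jog '[{"hand":65,"dx":0,"dy":-3.6,"dz":25,"rx":0,"ry":0,"rz":0},{"hand":65,"dx":0,"dy":0,"dz":30,"rx":0,"ry":0,"rz":0},{"hand":65,"dx":0,"dy":0,"dz":0,"rx":0,"ry":0,"rz":0},{"hand":65,"dx":0,"dy":0,"dz":0,"rx":0,"ry":0,"rz":0},{"hand":65,"dx":0,"dy":0,"dz":0,"rx":0,"ry":0,"rz":0}]'
python3 -c "
from h import *
s=arm.read_state(); print(s['position'],totool([614.9,-76.6,44.6]))
d=grab('wrist'); save(d,'w38.png');np.savez('/tmp/w38.npz',**d)"
```

```text
clock: 41.4
position: [614.8, -76.9, 85.4]
ee_rot: [-0.034, 0.999, -0.0, 0.002]
contact_force: [0.3, -0.3, 0.5]
gripper_width: 65.1
[614.81354794 -76.89927678  85.40376489] [2.31581672e-02 3.19636249e-01 4.08036955e+01]
```

View pics/w38.png

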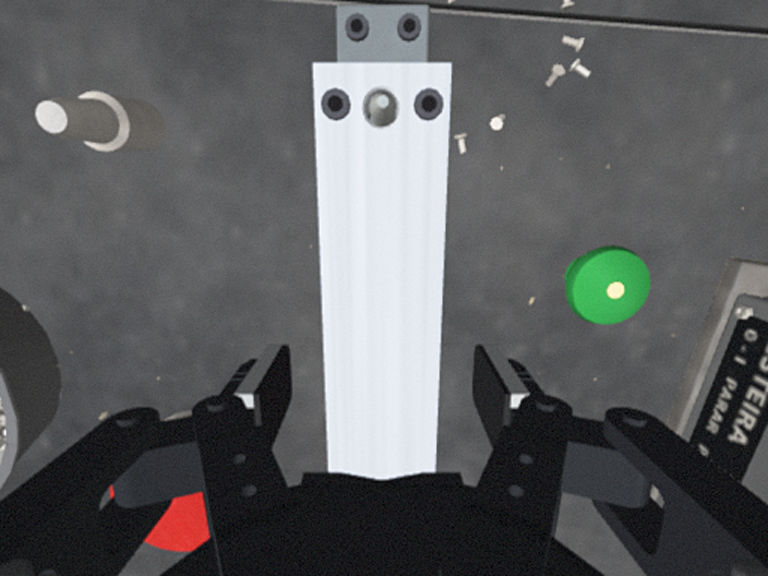

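```bash
python3 -m jog '[{"hand":65,"dx":0,"dy":0,"dz":15,"rx":0,"ry":0,"rz":0},{"hand":65,"dx":0,"dy":0,"dz":15,"rx":0,"ry":0,"rz":0},{"hand":65,"dx":0,"dy":0,"dz":11,"rx":0,"ry":0,"rz":0},{"hand":65,"dx":0,"dy":0,"dz":0,"rx":0,"ry":0,"rz":0},{"hand":65,"dx":0,"dy":0,"dz":0,"rx":0,"ry":0,"rz":0}]'
python3 -m jog '[{"hand":65,"dx":0,"dy":0,"dz":0,"rx":0,"ry":0,"rz":0},{"hand":45,"dx":0,"dy":0,"dz":0,"rx":0,"ry":0,"rz":0},{"hand":44,"dx":0,"dy":0,"dz":0,"rx":0,"ry":0,"rz":0},{"hand":44,"dx":0,"dy":0,"dz":0,"rx":0,"ry":0,"rz":0},{"hand":44,"dx":0,"dy":0,"dz":0,"rx":0,"ry":0,"rz":0}]'
python3 -m jog '[{"hand":44,"dx":0,"dy":0,"dz":-3,"rx":0,"ry":0,"rz":0},{"hand":44,"dx":0,"dy":0,"dz":-4,"rx":0,"ry":0,"rz":0},{"hand":44,"dx":0,"dy":0,"dz":0,"rx":0,"ry":0,"rz":0}]'
python3 -c "
from h import *
s=arm.read_state(); print(s['position'],Rn.from_quat(s['ee_rot']).as_matrix().round(4),s['contact_force'],s['wrist_torque'])
d=grab('scene'); save(d,'s39.png',4,(200,140,330,240))"
```

```text
clock: 41.87
position: [613.8, -77.1, 42.9]
ee_rot: [-0.034, 0.999, -0.0, 0.0]
contact_force: [0.3, 0.1, 0.2]
gripper_width: 65.3
clock: 42.28
position: [614.8, -77.0, 44.1]
ee_rot: [-0.034, 0.999, -0.0, 0.002]
contact_force: [-0.6, -0.1, 6.0]
gripper_width: 48.6
clock: 42.53
position: [613.2, -77.0, 49.2]
ee_rot: [-0.033, 0.999, 0.0, -0.0]
contact_force: [1.1, -0.2, -4.5]
gripper_width: 48.2
[613.23635742 -77.0034518   49.15371527] [[-9.978e-01 -6.680e-02 -4.000e-04]
 [-6.680e-02  9.978e-01  2.000e-04]
 [ 4.000e-04  2.000e-04 -1.000e+00]] [ 1.11293901 -0.18002286 -4.45180876] [ 0.08279308 -0.43605856  0.14557944]
```

View pics/s39.png

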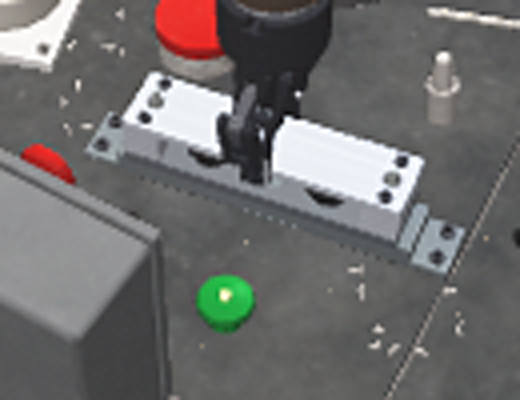

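```bash
python3 -m jog '[{"hand":44,"dx":0,"dy":0,"dz":-4,"rx":0,"ry":0,"rz":0},{"hand":44,"dx":0,"dy":0,"dz":-5,"rx":0,"ry":0,"rz":0},{"hand":44,"dx":0,"dy":0,"dz":-5,"rx":0,"ry":0,"rz":0},{"hand":44,"dx":0,"dy":0,"dz":-5,"rx":0,"ry":0,"rz":0},{"hand":44,"dx":0,"dy":0,"dz":0,"rx":0,"ry":0,"rz":0}]'
python3 -m jog '[{"hand":44,"dx":0,"dy":0,"dz":-5,"rx":0,"ry":0,"rz":0},{"hand":44,"dx":0,"dy":0,"dz":-6,"rx":0,"ry":0,"rz":0},{"hand":44,"dx":0,"dy":0,"dz":-6,"rx":0,"ry":0,"rz":0},{"hand":44,"dx":0,"dy":0,"dz":-6,"rx":0,"ry":0,"rz":0},{"hand":44,"dx":0,"dy":0,"dz":0,"rx":0,"ry":0,"rz":0}]'
python3 -m jog '[{"hand":44,"dx":0,"dy":0,"dz":-15,"rx":0,"ry":0,"rz":0},{"hand":44,"dx":0,"dy":0,"dz":-30,"rx":0,"ry":0,"rz":0},{"hand":44,"dx":0,"dy":0,"dz":-30,"rx":0,"ry":0,"rz":0},{"hand":44,"dx":0,"dy":0,"dz":0,"rx":0,"ry":0,"rz":0},{"hand":44,"dx":0,"dy":0,"dz":0,"rx":0,"ry":0,"rz":0}]'
python3 -c "
from h import *
s=arm.read_state(); print(s['position'],s['contact_force'],totool([520,-412,20]))
d=grab('scene'); save(d,'s40.png',4,(200,130,330,240))"
```

```text
clock: 43.0
position: [613.4, -77.2, 69.7]
ee_rot: [-0.033, 0.999, -0.0, 0.0]
contact_force: [0.6, -0.2, -3.8]
gripper_width: 48.3
clock: 43.42
position: [613.7, -77.2, 93.1]
ee_rot: [-0.033, 0.999, -0.0, 0.001]
contact_force: [0.4, 0.4, -3.2]
gripper_width: 48.4
clock: 43.83
position: [614.1, -77.0, 168.3]
ee_rot: [-0.033, 0.999, 0.0, 0.002]
contact_force: [-1.4, -0.6, -5.5]
gripper_width: 48.8
[614.0507394  -76.9739059  168.34710882] [-1.36951929 -0.63224949 -5.54382604] [ 116.74182407 -328.11238989  147.67699929]
```

View pics/s40.png

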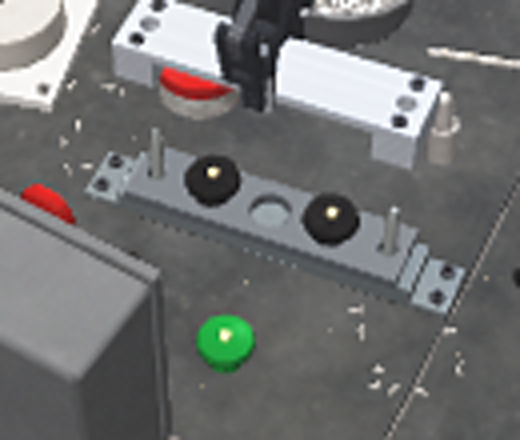

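```bash
python3 -m jog '[{"hand":44,"dx":13,"dy":-36.4,"dz":0,"rx":0,"ry":0,"rz":0},{"hand":44,"dx":13,"dy":-36.4,"dz":0,"rx":0,"ry":0,"rz":0},{"hand":44,"dx":13,"dy":-36.4,"dz":0,"rx":0,"ry":0,"rz":0},{"hand":44,"dx":13,"dy":-36.4,"dz":0,"rx":0,"ry":0,"rz":0},{"hand":44,"dx":13,"dy":-36.4,"dz":0,"rx":0,"ry":0,"rz":0}]'
python3 -m jog '[{"hand":44,"dx":13,"dy":-36.4,"dz":0,"rx":0,"ry":0,"rz":0},{"hand":44,"dx":13,"dy":-36.4,"dz":0,"rx":0,"ry":0,"rz":0},{"hand":44,"dx":13,"dy":-36.4,"dz":0,"rx":0,"ry":0,"rz":0},{"hand":44,"dx":13,"dy":-36.4,"dz":0,"rx":0,"ry":0,"rz":0},{"hand":44,"dx":0,"dy":0,"dz":0,"rx":0,"ry":0,"rz":0.12}]'
python3 -m jog '[{"hand":44,"dx":0,"dy":0,"dz":0,"rx":0,"ry":0,"rz":0.12},{"hand":44,"dx":0,"dy":0,"dz":0,"rx":0,"ry":0,"rz":0.12},{"hand":44,"dx":0,"dy":0,"dz":0,"rx":0,"ry":0,"rz":0.12},{"hand":44,"dx":0,"dy":0,"dz":0,"rx":0,"ry":0,"rz":0.12},{"hand":44,"dx":0,"dy":0,"dz":0,"rx":0,"ry":0,"rz":0.12}]'
python3 -m jog '[{"hand":44,"dx":0,"dy":0,"dz":0,"rx":0,"ry":0,"rz":0.12},{"hand":44,"dx":0,"dy":0,"dz":0,"rx":0,"ry":0,"rz":0.12},{"hand":44,"dx":0,"dy":0,"dz":0,"rx":0,"ry":0,"rz":0.12},{"hand":44,"dx":0,"dy":0,"dz":0,"rx":0,"ry":0,"rz":0.12},{"hand":44,"dx":0,"dy":0,"dz":0,"rx":0,"ry":0,"rz":0.12}]'
python3 -m jog '[{"hand":44,"dx":0,"dy":0,"dz":0,"rx":0,"ry":0,"rz":0.12},{"hand":44,"dx":0,"dy":0,"dz":0,"rx":0,"ry":0,"rz":0.085},{"hand":44,"dx":0,"dy":0,"dz":0,"rx":0,"ry":0,"rz":0},{"hand":44,"dx":0,"dy":0,"dz":0,"rx":0,"ry":0,"rz":0}]'
python3 -c "
from h import *
s=arm.read_state(); print(s['position'],s['contact_force'],Rn.from_quat(s['ee_rot']).as_matrix().round(4))
d=grab('top'); save(d,'t41.png',3,(270,130,460,290))"
```

```text
clock: 44.3
position: [558.4, -263.9, 163.7]
ee_rot: [-0.033, 0.999, 0.001, -0.003]
contact_force: [0.2, -1.0, -5.3]
gripper_width: 48.6
clock: 44.72
position: [514.6, -417.3, 163.1]
ee_rot: [0.03, 1.0, 0.0, -0.003]
contact_force: [0.9, 1.0, -3.9]
gripper_width: 48.3
clock: 45.13
position: [517.0, -410.9, 163.1]
ee_rot: [0.324, 0.946, 0.001, -0.003]
contact_force: [0.4, -0.1, -4.3]
gripper_width: 48.5
clock: 45.55
position: [517.1, -410.8, 163.2]
ee_rot: [0.589, 0.808, -0.0, -0.003]
contact_force: [0.1, -0.3, -5.0]
gripper_width: 48.5
clock: 45.88
position: [517.5, -411.1, 164.0]
ee_rot: [0.665, 0.746, -0.0, -0.002]
contact_force: [0.0, 0.2, -5.0]
gripper_width: 48.3
[ 517.52194295 -411.13708805  164.04841156] [ 3.09480925e-03  1.68121553e-01 -5.00278027e+00] [[-0.1145  0.9934 -0.0037]
 [ 0.9934  0.1145  0.0024]
 [ 0.0028 -0.0034 -1.    ]]
```

View pics/t41.png

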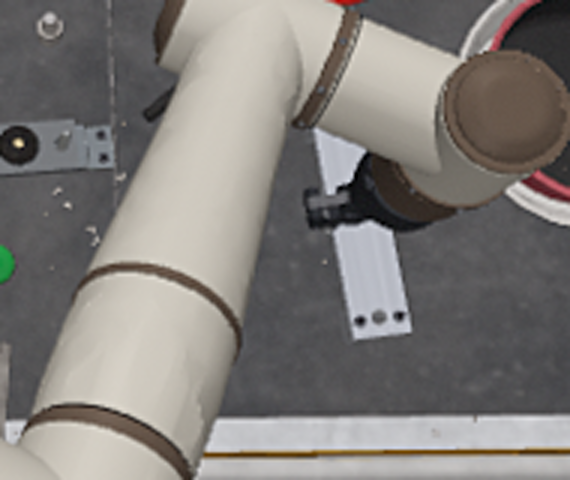

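```bash
python3 -m jog '[{"hand":44,"dx":0,"dy":0,"dz":35,"rx":0,"ry":0,"rz":0},{"hand":44,"dx":0,"dy":0,"dz":35,"rx":0,"ry":0,"rz":0},{"hand":44,"dx":0,"dy":0,"dz":35,"rx":0,"ry":0,"rz":0},{"hand":44,"dx":0,"dy":0,"dz":20,"rx":0,"ry":0,"rz":0},{"hand":44,"dx":0,"dy":0,"dz":10,"rx":0,"ry":0,"rz":0}]'
python3 -m jog '[{"hand":44,"dx":0,"dy":0,"dz":5,"rx":0,"ry":0,"rz":0},{"hand":44,"dx":0,"dy":0,"dz":0,"rx":0,"ry":0,"rz":0},{"hand":44,"dx":0,"dy":0,"dz":0,"rx":0,"ry":0,"rz":0},{"hand":44,"dx":0,"dy":0,"dz":0,"rx":0,"ry":0,"rz":0}]'
```

```text
clock: 46.35
position: [515.8, -410.3, 26.5]
ee_rot: [0.666, 0.746, -0.001, -0.004]
contact_force: [-1.0, 1.3, -4.0]
gripper_width: 48.2
clock: 46.68
position: [520.0, -412.6, 28.5]
ee_rot: [0.666, 0.746, 0.0, 0.002]
contact_force: [-0.2, -0.5, -4.5]
gripper_width: 48.6
```

```bash
python3 -m jog '[{"hand":44,"dx":0,"dy":0,"dz":5,"rx":0,"ry":0,"rz":0},{"hand":44,"dx":0,"dy":0,"dz":5,"rx":0,"ry":0,"rz":0},{"hand":44,"dx":0,"dy":0,"dz":2,"rx":0,"ry":0,"rz":0},{"hand":44,"dx":0,"dy":0,"dz":0,"rx":0,"ry":0,"rz":0},{"hand":44,"dx":0,"dy":0,"dz":0,"rx":0,"ry":0,"rz":0}]'
python3 -m jog '[{"hand":44,"dx":0,"dy":0,"dz":1,"rx":0,"ry":0,"rz":0},{"hand":44,"dx":0,"dy":0,"dz":0,"rx":0,"ry":0,"rz":0},{"hand":44,"dx":0,"dy":0,"dz":0,"rx":0,"ry":0,"rz":0}]'
python3 -m jog '[{"hand":44,"dx":0,"dy":0,"dz":1,"rx":0,"ry":0,"rz":0},{"hand":44,"dx":0,"dy":0,"dz":0,"rx":0,"ry":0,"rz":0},{"hand":44,"dx":0,"dy":0,"dz":0,"rx":0,"ry":0,"rz":0}]'
```

```text
clock: 47.1
position: [518.6, -411.8, 14.3]
ee_rot: [0.666, 0.746, -0.0, 0.0]
contact_force: [-0.5, 1.7, -4.9]
gripper_width: 48.1
clock: 47.35
position: [518.6, -411.8, 14.2]
ee_rot: [0.666, 0.746, -0.0, 0.0]
contact_force: [-2.2, 2.8, 3.6]
gripper_width: 48.7
clock: 47.6
position: [518.6, -411.8, 14.2]
ee_rot: [0.666, 0.746, -0.0, 0.0]
contact_force: [-3.6, 3.7, 8.5]
gripper_width: 48.7
```

Down on the table. Release, retreat up and verify everything.

```bash
python3 -m jog '[{"hand":55,"dx":0,"dy":0,"dz":-1,"rx":0,"ry":0,"rz":0},{"hand":65,"dx":0,"dy":0,"dz":0,"rx":0,"ry":0,"rz":0},{"hand":68,"dx":0,"dy":0,"dz":0,"rx":0,"ry":0,"rz":0},{"hand":68,"dx":0,"dy":0,"dz":-15,"rx":0,"ry":0,"rz":0},{"hand":68,"dx":0,"dy":0,"dz":-30,"rx":0,"ry":0,"rz":0}]'
python3 -m jog '[{"hand":68,"dx":0,"dy":0,"dz":-40,"rx":0,"ry":0,"rz":0},{"hand":68,"dx":0,"dy":0,"dz":-40,"rx":0,"ry":0,"rz":0},{"hand":68,"dx":0,"dy":0,"dz":-40,"rx":0,"ry":0,"rz":0},{"hand":68,"dx":0,"dy":0,"dz":-40,"rx":0,"ry":0,"rz":0},{"hand":68,"dx":0,"dy":0,"dz":0,"rx":0,"ry":0,"rz":0}]'
python3 -m jog '[{"hand":68,"dx":0,"dy":0,"dz":0,"rx":0,"ry":0,"rz":0},{"hand":68,"dx":0,"dy":0,"dz":0,"rx":0,"ry":0,"rz":0},{"hand":68,"dx":0,"dy":0,"dz":0,"rx":0,"ry":0,"rz":0},{"hand":68,"dx":0,"dy":0,"dz":0,"rx":0,"ry":0,"rz":0}]'
python3 -c "
from h import *
s=arm.read_state(); print(s['position'],s['contact_force'],s['joint_vel'].round(3))
d=grab('scene'); save(d,'s42.png');np.savez('/tmp/s42.npz',**d)
d=grab('wrist'); save(d,'w42.png'); W=world(d)
a=W[90:240,242:268]; P=a.reshape(-1,3);P=P[(P[:,2]>20)&(P[:,2]<45)]
print(len(P),np.nanmedian(P,0)); print('plane',np.linalg.lstsq(np.c_[P[:,:2]-P[:,:2].mean(0),np.ones(len(P))],P[:,2],rcond=None)[0])
"
```

```text
clock: 48.02
position: [516.3, -410.6, 54.4]
ee_rot: [0.666, 0.746, -0.001, -0.004]
contact_force: [0.5, 0.6, -0.5]
gripper_width: 67.8
clock: 48.43
position: [522.4, -415.0, 229.3]
ee_rot: [0.666, 0.746, 0.001, 0.01]
contact_force: [0.8, -0.9, 1.4]
gripper_width: 68.3
clock: 48.77
position: [518.0, -411.5, 216.2]
ee_rot: [0.666, 0.746, -0.0, -0.002]
contact_force: [0.4, -0.0, -0.0]
gripper_width: 67.9
[ 517.95458007 -411.49886228  216.22936932] [ 0.41748234 -0.02108007 -0.03115668] [-0.     0.001  0.006  0.004 -0.001 -0.001]
3779 [ 508.19876183 -412.17895618   31.03973842]
plane [-1.60013460e-04  3.89364313e-04  3.10412730e+01]
```

View pics/s42.png

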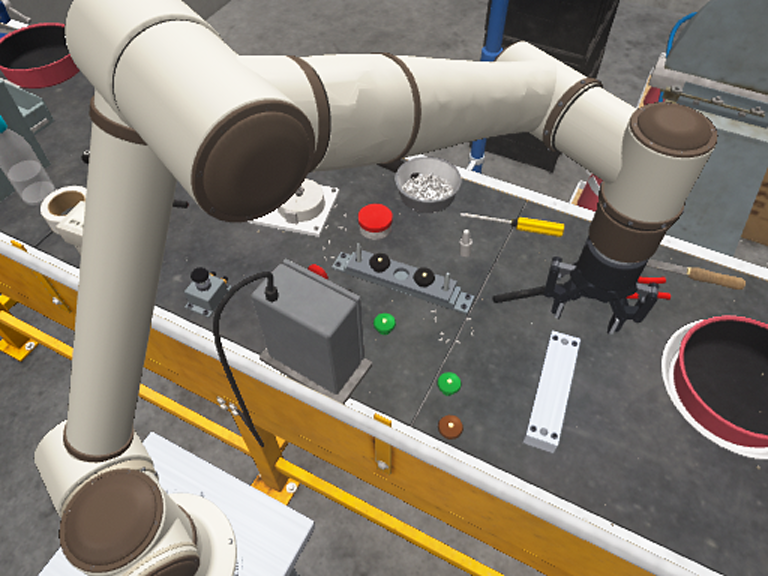

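View pics/w42.png

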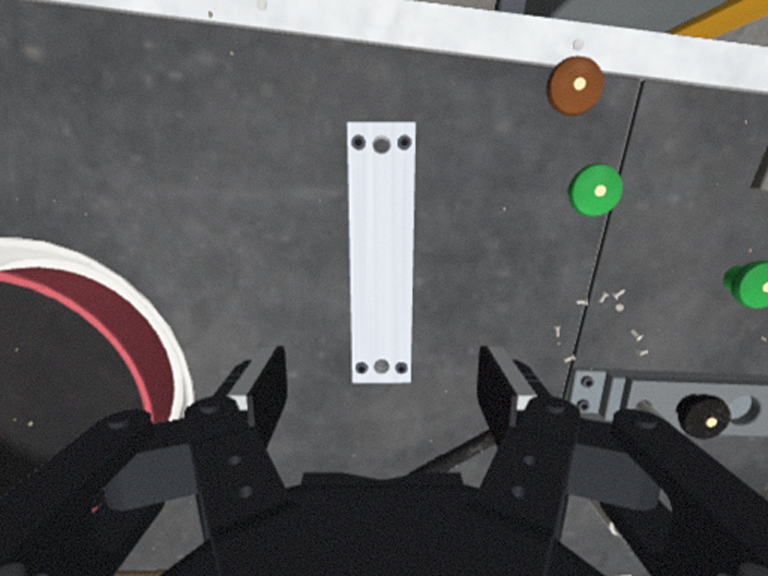

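```bash
python3 -c "
from h import *
a=dict(np.load('/tmp/scene0.npz'));b=dict(np.load('/tmp/s42.npz'))
W=world(b)
for n,u,v in [('knobL',379,261),('knobR',424,276),('plunger',201,274),('bridge',555,390),('nest mid',390,271)]: print(n,W[int(v/1.5),int(u/1.5)].round(1))
W0=world(a)
for n,u,v in [('tin',375,218),('rivet',466,236)]: print(n,W0[int(v/1.5),int(u/1.5)].round(1),W[int(v/1.5),int(u/1.5)].round(1))
print(arm.job_done())"
```

```text
knobL [607.1 -31.9  52.2]
knobR [ 610.3 -125.2   55.9]
plunger [414.3 232.7  82.4]
bridge [ 507.6 -416.4   32.6]
nest mid [612.5 -55.   31.4]
tin [717.8  32.8  37.3] [717.8  32.8  37.3]
rivet [ 733.6 -158.1   62.3] [ 735.8 -157.5   59.7]
the job is handed in; nothing more can be done
None
```

I did every step of the job and handed it in at about 49 s on the robot's clock, out of 200 s. No verdict was reported.

**What I did**
- I hung the nest plate over both pins.
- I stood the two black knobs in its end pockets; no third black knob showed in any view. I left the brown and green look-alikes alone.
- I set the bridge over the pins and pressed the plunger to its stop. The tip stayed at about 63.5 mm while the force rose to 24 N.
- I lifted the bridge off and stood it back on its legs near (0.52, -0.41), about 335 mm to the right of the jig.

**Last checks**
- **Nest and knobs:** the nest top read about 31 mm (30 nominal) and the pins are through. The left knob's top read 52 mm, as it should.
- **Bridge:** its top is level, at about 31–33 mm.
- **Plunger:** it came back up; the pictures read 81–82 mm for its nominal 79 mm.
- **Bystanders:** the grease tin reads the same as at the start. The rivet set moved no more than the camera noise. The marker looks unmoved, though the arm partly hid it and I did not measure it.

**What disagreed**
- The right knob's top read about 56 mm instead of 52 mm in the scene camera. That looks like camera error, because its height matched when I placed it and it looks upright in the last pictures.
- The cameras disagreed by up to 5 mm on the pin positions, so I lined up the fits by looking through the plates' own holes.

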